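# Hang the slotted gauge plate on its headed stud

### The job

Swing the yellow retaining arm of the gauge stand up and over past its balance point so that it stays open on its own, then take the slotted aluminium gauge plate out of its wooden cradle by its red grip and hang it on the stand's headed stud under the hood: slide the side slot sideways over the stud, feel gently for the end of the slot, and let the plate down until the stud sits at the top of the notch. Let go and leave the arm open and the plate hanging, and do not push the tape roll or the red reel of solder about.

Things in the scene. Friction and masses are not known exactly. Their poses are not given: they have to be found in the camera images.
- stand: Grey gauge stand, fixed. Lengths here in mm, in its frame. Origin on the bench; front faces -x, x away from the front, y left, z up. Base plate 12 thick (x -75 to 75, y -120 to 180), back board at x 47 to 57. Keep forces between plate and stand under 45 N.
- hood_edge (a point): Middle of the lower front edge (yellow lip) of the stand's clear plastic hood: stand x -70, z 280. The hood covers y -115 to 60 from this edge back to the board, above the stud, so a hand working at the stud must lean back towards the front: tool tilted some 30 to 45 degrees from vertical, pointing away from the front and down.
- stud_rail (a point): Middle of the stud's rail (stand x 0, y 0, z 175), not the stud. The level stud runs along x at this height: neck 8 in diameter from x 27 to -22, then a head 22 in diameter, 6 thick. Its block is clamped on the rail at any y from -12 to 12; that is not measured and must be felt or seen. It holds firm below 100 N.
- gate (a joint): Hinge of the yellow retaining arm on the stand, rad. 0 = closed: the arm lies level from its pivot 90 mm towards stand -y, in the way of the plate (x -18 to 8, 14 thick). Grows as the arm swings up; balances at about 1.57 (upright), then falls by itself to the open stop at 2.6, leaning out to +y. 120 g, turns freely.
- gate_pivot (a point): Point on the arm's hinge axis, which runs along stand x (stand x -55, y 150, z 150), level with the knob's grip point; axes as the stand.
- gate_knob (a point): Grip point of the arm's black round knob, 13 mm in diameter, lying along stand x from -28 to -78 (point at x -55), 65 mm from the hinge axis; closed it is at stand y 85, z 150. This frame turns with the arm.
- plate_grip (a point): Grip point in the plate's red bar grip, 14 wide (y), 16 high, reaching 76 mm forward (-x) of the plate; the point is 60 mm before the plate's middle plane, 35 mm above its lower edge. Axes: x normal to the plate, y along its width, z up. Aluminium plate 5 thick, 90 wide, 110 high, about 250 g; it stands in the cradle and may lean a few degrees.
- plate_notch (a point): Top middle of the plate's notch, 94 mm above its lower edge; plate axes. A level slot (62 to 78 above the lower edge) is open at the plate's -y edge and ends at y 5.5; there the notch (y -5.5 to 5.5) rises to 94. The plate enters along stand -y, parallel to the stand, at x near 0, this point at stand z about 199; hung, it is at z 179.
- cradle_top (a point): Middle of the top of the fixed wooden cradle (44 x 104 x 45 high) that holds the plate upright in a groove 7 wide and 25 deep; the plate's lower edge is 20 mm above the bench. Lift it straight up by 40 mm or more.
- tape_centre (a point): Centre of a loose orange tape roll, 69 across, 19 high, lying on the bench. A bystander.
- spool_centre (a point): Centre of a loose reel of solder wire with red flanges, 52 across, 56 high, standing on the bench. A bystander.
There are look-alikes about, which are no part of the job. Of the things shaped like the part that bears plate_grip, the aluminium one is meant.

How it is judged:
By the outcome, as a careful person would: the job done as asked, in the order asked, and still so for the second after the job is handed in, with the robot touching nothing.
It also fails if it takes over 72 s, if anything falls off the work surface, if the arm or the gripper's body presses on something with over 40 N, if the wrist force passes 120 N, or if a joint passes its speed limit or range.

### The arm

A 7-joint arm with a two-finger parallel gripper is mounted at the origin on a cart in front of the work surface, level with it; the furniture and walls round the work are solid. World frame = base frame: x ahead of the robot, y to its left, z up, the work surface at z = 0. Lengths are in m, angles in rad, forces in N, time in s.
With the tool pointing down it reaches from about 0.425 to 0.925 m from the base axis. Payload 6.8 kg.
Tool frame: the origin (TCP) lies on the centre line of the jaws, within the pads' length; the fingertips stand 8 mm ahead of it and the grasp point (between the pads) lies 11 mm behind it (r.finger_overhang is the distance from the TCP to the fingertips, in m); x points along the fingers, z is the direction in which the jaws open and shut, and the axes are right-handed (so a half turn about x gives the same grasp; the last joint's range is limited). The gripper opens to 85 mm and grips with 20 to 120 N. Pads are 22 mm wide; open, the fingers measure 114 mm over their backs; the gripper's body (76 mm by 85 mm) begins 54 mm behind the grasp point. The pads swing forward as they close: fully open they stand 13 mm farther back than shut.
Start: joints at [-1.408, 0.477, 0.022, 1.555, -0.011, 1.109, -0.083], TCP at [0.181, 0.65, 0.239] pointing down, gripper open.
Joint ranges: [-2.96, 2.96], [-0.34, 2.1], [-1.41, 1.46], [0.24, 2.44], [-1.37, 4.51], [0.17, 1.92], [-2.96, 2.96]. Speed limits (rad/s): [2.39, 2.39, 3.14, 3.14, 3.14, 3.14, 3.14].

### API

Orientations are given as a rotation vector (axis times angle).
In Python, from bench import r gives the robot as it stands. The module is installed in compiled form; this text tells all that it offers.
- The arm moves only by the tool play_rows, never from a script. Its argument "plan" is a list of rows, each a list of 5 numbers: the opening, from -1 (shut) to 1 (fully open), then the shift along the world's x, y, z in m, then the turn about the world's z in rad. A call has 1 to 10 rows; each row is the pose to reach, as a shift and turn from the pose commanded when the call began; what a row does not reach only later rows make up. A row lasts 1/10 s, in which the tool goes at most 50 mm and 8.59 degrees, less where a joint would pass 70% of its speed; a pose out of reach is approached as far as the arm can. A call with a gripper value outside its range is refused whole. The fingers move at their own pace and stop on an object; "force" is the grip in N (left out, the last holds). Time passes only in rows, so rows that repeat a pose let the fingers close. It gives the time, the measured TCP pose, the force and the opening at its end, in the units of the state.
- r.get_obs(): the state, without advancing time (a new reading comes with each control period).
- r.grab_frame(name): name is "scene" or "top" or "wrist"; returns a dict with "pixels" (400x640x3 uint8, blue, green, red), "z_map" (400x640 float32, m along the optical axis (not along the pixel's ray), 0 where there is no reading), "vfov" (degrees; the focal length in pixels is half the picture's height over the tangent of half this angle, whatever the lens; pixels are square), "cx", "cy" (the principal point, pixels), "R" (3x3) and "t" (3): a world point X has camera coordinates R X + t; the wrist camera has in their place "tool_from_camera" (4x4, takes a point from camera to tool coordinates, whose origin is the TCP and whose axes are the tool frame's). Camera axes: x right, y down, z forward; pixel columns grow to the right and rows downward; lengths in m; the calibration is good to about 2 mm. The wrist camera is an equidistant fisheye: a pixel r from the principal point sees the ray r / f radians off the axis. A picture is of the moment at which its call begins: read the wrist's pose just before it.
- r.hand_in(): hands the job in, once; it reports no verdict.
Trained networks look in a picture, given as the dict that the camera call returned (one of the last four; its "shot" number tells which), for a name from the list of things; names that differ only in an ending like _2 or _b are one class to them, and where a whole thing is asked for, a point or a joint stands for the part that bears it (a point fixed in the world has none). Each returns a list of dicts, best first, with "conf" (0 to 1); they miss things now and then, are a little off and sometimes report something else, mostly with a low value. They report only what shows in the picture. A call takes as long as a camera call. They do not tell look-alikes from the thing itself.
- r.outline_of(picture, label): "mask" (400x640 bool, what is visible of it) and "bbox" ([left, top, right, bottom] as shares, 0 to 1, of the picture: columns of its width, rows of its height, round what is visible of it).
- r.pinpoint(picture, label): "position" ([column, row] as shares, 0 to 1, of the picture: columns of its width, rows of its height: a listed point, or the origin of a listed thing).
The state is a dict: "clock": time; "joints": joint angles; "qvel": joint speeds; "tau": joint torques, N m; "tcp_pos": TCP position; "orientation": TCP orientation; "contact_force": force on the tool from outside, world axes, zero at the start; "moment": the same for the moment, N m; "grip_width": finger opening in m.
Only numpy, scipy, OpenCV 4.12 (cv2) and the standard library are available. Lean on these libraries where they do the work, as an engineer would, in place of code of your own. Each camera call takes 0.05 s, during which the arm holds its last target.

## Working session

There is one attempt and no reset: what is moved stays moved. The work goes in short steps, Python scripts to look and compute and a tool call to move; the robot and the scene stay as the last step left them, time stands still between calls to the robot, and variables do not carry over. Pictures are saved under pics/ and viewed, and the job is handed in when it is done.

Besides the shell and the picture viewer there is one more tool, called after ">>>" by a JSON object that holds its "op" and its "data", one argument or row to a line. play_rows: Moves the arm, as the interface text tells. Its arguments: {"type":"object","properties":{"plan":{"type":"array","items":{"type":"array","items":{"type":"number"}}},"force":{"type":"number"}},"required":["plan"]}

```bash
mkdir -p pics; cat > h.py <<'E'
from bench import r
import numpy as np, cv2
from scipy.spatial.transform import Rotation as Ro
def shot(n,name=None):
    o=r.get_obs(); f=r.grab_frame(n); f['obs']=o
    if name: cv2.imwrite('pics/'+name+'.png',f['pixels'])
    return f
def foc(f): return 200/np.tan(np.radians(f['vfov'])/2)
def tow(f,u,v,z=None):
    if z is None:
        p=f['z_map'][int(v)-1:int(v)+2,int(u)-1:int(u)+2]; p=p[p>0]; z=np.median(p) if len(p) else np.nan
    F=foc(f); dx,dy=u-f['cx'],v-f['cy']
    if 'R' in f:
        c=np.array([dx/F*z,dy/F*z,z]); return np.array(f['R']).T@(c-np.array(f['t']))
    rr=np.hypot(dx,dy); th=rr/F; k=np.tan(th)/max(rr,1e-9)
    c=np.array([dx*k*z,dy*k*z,z,1]); T=np.array(f['tool_from_camera'])
    return Ro.from_rotvec(f['obs']['orientation']).apply((T@c)[:3])+f['obs']['tcp_pos']
def proj(f,X):
    F=foc(f)
    if 'R' in f:
        c=np.array(f['R'])@X+np.array(f['t']); return np.array([f['cx']+F*c[0]/c[2],f['cy']+F*c[1]/c[2]])
    T=np.linalg.inv(np.array(f['tool_from_camera']))
    p=Ro.from_rotvec(f['obs']['orientation']).inv().apply(X-f['obs']['tcp_pos'])
    c=(T@np.r_[p,1])[:3]; th=np.arctan2(np.hypot(c[0],c[1]),c[2]); n=c[:2]/np.hypot(c[0],c[1])
    return np.array([f['cx'],f['cy']])+F*th*n
def st():
    o=r.get_obs(); print({k:np.round(v,4).tolist() for k,v in o.items()}); print(np.round(Ro.from_rotvec(o['orientation']).as_matrix(),3))
L="stand hood_edge stud_rail gate_pivot gate_knob plate_grip plate_notch cradle_top tape_centre spool_centre".split()
E
python3 - <<'E'
from h import *
st()
for c in ['scene','top','wrist']:
    f=shot(c,c+'0'); print(c,f['vfov'],f['cx'],f['cy'])
    for l in L:
        for d in r.pinpoint(f,l)[:4]:
            u,v=d['position'][0]*640,d['position'][1]*400
            try: print(l,round(d['conf'],2),round(u),round(v),np.round(tow(f,u,v),3))
            except Exception as e: print(l,u,v,e)
E
```

```text
{'clock': 0.0, 'joints': [-1.4081, 0.4778, 0.0223, 1.5565, -0.0115, 1.1093, -0.0831], 'qvel': [-0.0001, -0.0015, 0.0004, -0.0012, 0.0005, 0.0013, -0.0012], 'tau': [0.0005, -59.6449, 1.6084, -28.1198, 0.0126, 0.0095, 0.0], 'tcp_pos': [0.1804, 0.6498, 0.2383], 'orientation': [-1.0086, 1.3266, 1.0067], 'contact_force': [0.9482, -0.044, -0.16], 'moment': [-0.0432, -0.014, -0.0195], 'grip_width': 0.0853}
[[-0.    -0.964  0.267]
 [-0.002  0.267  0.964]
 [-1.    -0.    -0.002]]
scene 47.49385597648816 314.96893528179123 196.0149681533158
stand 0.89 376 270 [ 0.573 -0.108  0.01 ]
stand 0.53 286 200 [0.514 0.24  0.044]
hood_edge 0.97 371 206 [ 0.515 -0.129  0.285]
stud_rail 0.74 380 222 [ 0.577 -0.1    0.177]
gate_pivot 0.63 321 213 [ 0.597  0.173 -0.004]
gate_pivot 0.34 380 221 [ 0.58  -0.098  0.177]
gate_knob 0.67 344 221 [ 0.525 -0.026  0.154]
plate_grip 0.96 306 167 [0.638 0.314 0.069]
plate_grip 0.82 273 206 [0.459 0.228 0.057]
plate_grip 0.75 248 168 [0.485 0.421 0.072]
plate_grip 0.69 381 342 [ 0.417 -0.295  0.051]
plate_notch 0.69 286 177 [0.522 0.244 0.127]
plate_notch 0.68 320 178 [
[... 487 characters left out ...]
11]
gate_pivot 0.61 277 213 [0.467 0.23  0.055]
gate_knob 0.64 353 197 [ 0.503 -0.018  0.155]
plate_grip 0.88 251 162 [0.642 0.316 0.079]
plate_notch 0.84 232 199 [0.528 0.398 0.004]
plate_notch 0.79 258 149 [0.707 0.306 0.002]
plate_notch 0.72 267 193 [0.538 0.267 0.043]
plate_notch 0.68 274 213 [0.47  0.239 0.058]
cradle_top 0.78 269 197 [0.513 0.247 0.128]
tape_centre 0.69 332 232 [ 0.403  0.048 -0.002]
spool_centre 0.82 428 223 [ 0.426 -0.272  0.055]
wrist 65.70646984690485 323.3050068948222 197.60443142466255
plate_grip 0.46 150 380 [0.173 0.591 0.313]
tape_centre 0.58 86 345 [0.334 0.194 0.09 ]
spool_centre 0.62 28 357 [ 0.433 -0.262  0.03 ]
spool_centre 0.15 85 344 [0.331 0.196 0.092]
```

```bash
python3 - <<'E'
import cv2
for n,(a,b,c,d) in {'scene':(220,130,440,360),'top':(210,110,470,270)}.items():
    p=cv2.imread(f'pics/{n}0.png')[b:d,a:c]; s=min(800/p.shape[1],600/p.shape[0]); cv2.imwrite(f'pics/{n}0z.png',cv2.resize(p,None,fx=s,fy=s,interpolation=cv2.INTER_CUBIC))
E
```

```text
(no output)
```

View pics/scene0.png

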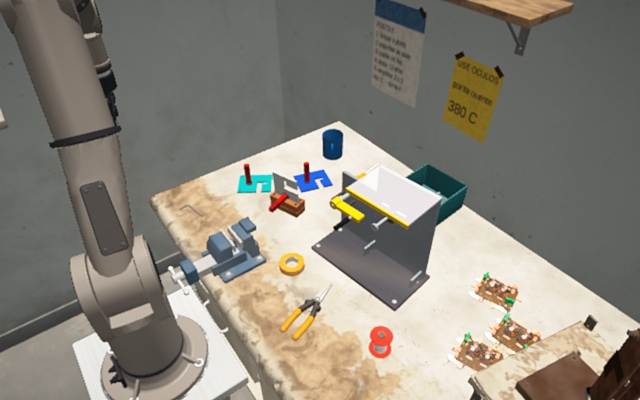

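View pics/scene0z.png

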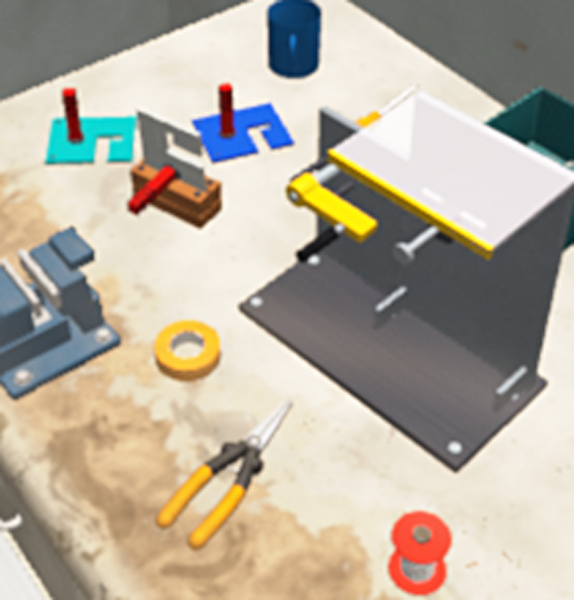

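View pics/top0z.png

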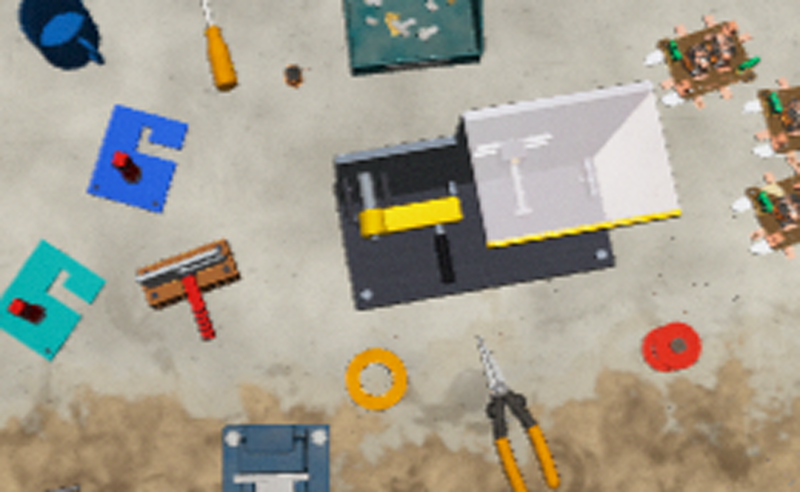

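The aluminium plate stands in the wooden cradle (scene ~(286,190), top ~(268,198)). The cyan plate (scene 255,183) and the blue plate (scene 312,180) lie flat and are look-alikes. Moves only offer yaw, so I first have to find out whether and how the tool tilts. I'll test this in free air, going upwards where j6 reaches its limit.

>>> {"op": "play_rows", "data": {
  "plan": [
    [1,0,0,0.05,0],
    [1,0,0,0.1,0],
    [1,0,0,0.15,0],
    [1,0,0,0.2,0],
    [1,0,0,0.25,0],
    [1,0,0,0.3,0],
    [1,0,0,0.35,0],
    [1,0,0,0.4,0]
  ]
}}

```text
clock: 2.45
tcp_pos: [0.1787, 0.6482, 0.6242]
orientation: [-1.0, 1.318, 1.019]
contact_force: [2.0, 1.4, -1.2]
grip_width: 0.0853
```

```bash
python3 - <<'E'
from h import *
st()
E
```

```text
{'clock': 2.45, 'joints': [-1.5317, 0.4252, 0.2741, 0.8143, -0.1244, 1.9026, -0.0189], 'qvel': [-1.1272, 0.18, 2.4062, -0.6718, -1.015, 0.588, 0.6035], 'tau': [3.3771, -64.1175, -7.0128, -31.1112, 1.616, -0.1035, -1.2388], 'tcp_pos': [0.1787, 0.6482, 0.6242], 'orientation': [-1.0003, 1.3178, 1.019], 'contact_force': [1.9771, 1.3593, -1.2178], 'moment': [0.0685, -0.1044, -0.0028], 'grip_width': 0.0853}
[[-0.002 -0.965  0.264]
 [ 0.012  0.264  0.965]
 [-1.     0.005  0.011]]
```

>>> {"op": "play_rows", "data": {
  "plan": [
    [1,0,0,0.05,0],
    [1,0,0,0.1,0],
    [1,0,0,0.15,0],
    [1,0,0,0.2,0],
    [1,0,0,0.2,0]
  ]
}}

```text
clock: 2.95
tcp_pos: [0.1191, 0.5684, 0.8067]
orientation: [-0.801, 1.07, 1.122]
contact_force: [-0.3, -0.6, -0.0]
grip_width: 0.0854
```

```bash
python3 - <<'E'
from h import *
st()
E
```

```text
{'clock': 2.95, 'joints': [-2.0855, 0.2395, 0.9667, 0.7562, -0.2646, 1.9155, 0.0036], 'qvel': [-0.4263, -0.2801, 0.2652, -0.286, 0.0958, -0.0022, -0.1731], 'tau': [1.6126, -30.2899, 4.8334, -23.7677, -0.148, -1.1795, 0.1662], 'tcp_pos': [0.1191, 0.5684, 0.8067], 'orientation': [-0.8015, 1.0698, 1.1224], 'contact_force': [-0.3126, -0.5599, -0.0165], 'moment': [-0.2889, 0.0582, -0.0083], 'grip_width': 0.0854}
[[ 0.074 -0.964  0.257]
 [ 0.303  0.267  0.915]
 [-0.95   0.01   0.312]]
```

>>> {"op": "play_rows", "data": {
  "plan": [
    [1,0,0,-0.05,0],
    [1,0,0,-0.1,0],
    [1,0,0,-0.15,0],
    [1,0,0,-0.15,0]
  ]
}}

```text
clock: 3.35
tcp_pos: [0.1199, 0.5651, 0.6393]
orientation: [-0.823, 1.094, 1.11]
contact_force: [-1.0, -0.3, -0.4]
grip_width: 0.0857
```

```bash
python3 - <<'E'
from h import *
st()
E
```

```text
{'clock': 3.35, 'joints': [-2.4021, 0.0102, 0.9425, 1.3161, 0.0305, 1.5366, -0.1592], 'qvel': [0.0489, 0.0545, -0.0091, -0.3992, -0.0753, 0.0882, 0.0585], 'tau': [0.4798, -23.4973, 1.5653, -33.0238, 0.9956, -2.5492, -0.5807], 'tcp_pos': [0.1199, 0.5651, 0.6393], 'orientation': [-0.8232, 1.0941, 1.1099], 'contact_force': [-1.0371, -0.2961, -0.3804], 'moment': [-0.2604, 0.1497, 0.032], 'grip_width': 0.0857}
[[ 0.069 -0.963  0.259]
 [ 0.273  0.268  0.924]
 [-0.96   0.007  0.282]]
```

>>> {"op": "play_rows", "data": {
  "plan": [
    [1,0.035,-0.03,0,0.14],
    [1,0.07,-0.06,0,0.28],
    [1,0.11,-0.09,0,0.42],
    [1,0.15,-0.12,0,0.56],
    [1,0.19,-0.16,0,0.7],
    [1,0.23,-0.2,0,0.84],
    [1,0.27,-0.24,0,0.98],
    [1,0.31,-0.28,0,1.12],
    [1,0.35,-0.31,0,1.26],
    [1,0.38,-0.34,0,1.4]
  ]
}}

```text
clock: 4.35
tcp_pos: [0.4201, 0.2362, 0.6267]
orientation: [-1.649, 0.33, 2.166]
contact_force: [0.2, -0.4, 0.1]
grip_width: 0.0856
```

```bash
python3 - <<'E'
from h import *
st()
E
```

```text
{'clock': 4.35, 'joints': [-2.3241, -0.3362, 1.4553, 1.2813, 0.0512, 1.9162, 1.8238], 'qvel': [0.5454, 0.0121, 0.0001, 0.425, 0.1254, 0.0002, 1.8258], 'tau': [-3.1658, 23.7366, -10.0179, -29.8653, -1.3405, 1.3216, -2.2827], 'tcp_pos': [0.4201, 0.2362, 0.6267], 'orientation': [-1.6486, 0.3305, 2.1659], 'contact_force': [0.2144, -0.3823, 0.0958], 'moment': [-0.1715, -0.2973, -0.0236], 'grip_width': 0.0856}
[[-0.227 -0.447 -0.866]
 [ 0.168 -0.893  0.417]
 [-0.959 -0.051  0.278]]
```

>>> {"op": "play_rows", "data": {
  "plan": [
    [1,0.03,-0.03,-0.03,0.14],
    [1,0.06,-0.05,-0.06,0.28],
    [1,0.08,-0.07,-0.09,0.42],
    [1,0.1,-0.09,-0.12,0.56],
    [1,0.1,-0.11,-0.15,0.7],
    [1,0.1,-0.12,-0.18,0.84],
    [1,0.1,-0.13,-0.21,0.98],
    [1,0.1,-0.13,-0.21,1.05]
  ]
}}

```text
clock: 5.15
tcp_pos: [0.4275, 0.1192, 0.4477]
orientation: [1.642, 0.465, -2.111]
contact_force: [0.5, -0.2, 0.1]
grip_width: 0.0852
```

```bash
python3 - <<'E'
from h import *
st()
E
```

```text
{'clock': 5.15, 'joints': [-2.1539, -0.3358, 1.4551, 1.6813, 0.2853, 1.7475, 2.9578], 'qvel': [-0.3769, 0.0109, -0.0069, 0.3698, 0.1696, -0.3212, 0.0601], 'tau': [3.6289, 20.0793, -9.638, -29.2062, -0.156, 1.4574, -0.5544], 'tcp_pos': [0.4275, 0.1192, 0.4477], 'orientation': [1.6416, 0.4651, -2.1112], 'contact_force': [0.4676, -0.2331, 0.0581], 'moment': [0.1137, -0.2815, -0.0471], 'grip_width': 0.0852}
[[-0.212  0.52  -0.827]
 [-0.124 -0.854 -0.505]
 [-0.969 -0.004  0.245]]
```

```bash
cat > data.py <<'E'
import numpy as np
D=[([-1.4081,0.4778,0.0223,1.5565,-0.0115,1.1093,-0.0831],[0.1804,0.6498,0.2383],[-1.0086,1.3266,1.0067]),
([-1.5317,0.4252,0.2741,0.8143,-0.1244,1.9026,-0.0189],[0.1787,0.6482,0.6242],[-1.0003,1.3178,1.019]),
([-2.0855,0.2395,0.9667,0.7562,-0.2646,1.9155,0.0036],[0.1191,0.5684,0.8067],[-0.8015,1.0698,1.1224]),
([-2.4021,0.0102,0.9425,1.3161,0.0305,1.5366,-0.1592],[0.1199,0.5651,0.6393],[-0.8232,1.0941,1.1099]),
([-2.3241,-0.3362,1.4553,1.2813,0.0512,1.9162,1.8238],[0.4201,0.2362,0.6267],[-1.6486,0.3305,2.1659]),
([-2.1539,-0.3358,1.4551,1.6813,0.2853,1.7475,2.9578],[0.4275,0.1192,0.4477],[1.6416,0.4651,-2.1112])]
E
cat > fit.py <<'E'
from data import D
import numpy as np, itertools
from scipy.optimize import least_squares
from scipy.spatial.transform import Rotation as R
Q=np.array([d[0] for d in D]);P=np.array([d[1] for d in D]);W=R.from_rotvec([d[2] for d in D])
def chain(p,q,s):
    # returns pos, rot
    o=p[:7]; ln=p[7:22].reshape(5,3); b=R.from_rotvec(p[22:25]); 
    ax='zyzyzyz'
    X=np.zeros(3); A=R.identity()
    offs={1:ln[0],2:ln[1],3:ln[2],4:ln[3],6:ln[4]}
    for i in range(7):
        A=A*R.from_euler(ax[i],s[i]*q[i]+o[i])
        if i in offs: X=X+A.apply(offs[i]) if True else X
    return X,A*b
def res(p,s):
    e=[]
    for q,x,w in zip(Q,P,W):
        X,A=chain(p,q,s); e+=list((A.inv()*w).as_rotvec())
    return np.array(e)
best=[]
for s in itertools.product([1,-1],repeat=7):
    if s[1]!=1 : continue
    f=lambda z:res(np.r_[z[0],0,z[1],0,0,0,0,np.zeros(15),z[2:]],s)
    for z0 in ([0,0,0,0.1,0],[2.7,0,0,2,0],[0,0,2,0,0],[0,3.14,0,.1,0]):
        r_=least_squares(f,np.array(z0,float),max_nfev=200); best.append((r_.cost,s,r_.x))
best.sort(key=lambda b:b[0])
for b in best[:6]: print(round(b[0],5),b[1],np.round(b[2],3))
E
python3 fit.py
```

```text
0.0 (-1, 1, -1, 1, -1, 1, -1) [-0.000e+00  0.000e+00  1.000e-03  4.712e+00  0.000e+00]
0.0 (-1, 1, -1, -1, -1, -1, -1) [-0.    -3.142 -2.222  0.    -2.221]
0.0 (-1, 1, -1, 1, -1, 1, -1) [-0.     0.    -0.    -1.571 -0.   ]
0.0 (-1, 1, -1, -1, -1, -1, -1) [-0.     3.142  2.221 -0.     2.221]
0.0 (-1, 1, -1, -1, -1, -1, -1) [-0.     3.142  2.221 -0.     2.221]
0.0 (-1, 1, -1, 1, -1, 1, -1) [-0.     6.283 -0.    -1.571 -0.   ]
```

```bash
cat > fit2.py <<'E'
from data import D
import numpy as np
from scipy.spatial.transform import Rotation as R
def rots(q):
    A=R.identity();o=[]
    for a,x in zip('zyzyzyz',[-q[0],q[1],-q[2],q[3],-q[4],q[5],-q[6]]):
        A=A*R.from_euler(a,x);o.append(A.as_matrix())
    return o
M=[];b=[]
for q,p,w in D:
    o=rots(q)
    # base z; A1: x,y ; A3: x,y,z ; A5: x,y,z ; A7: z(,x via A6)
    cols=[np.eye(3)[:,2:],o[0][:,:1],o[2],o[4],o[5][:,[0,2]]]
    M.append(np.hstack(cols));b.append(p)
M=np.vstack(M);b=np.hstack(b)
x,rs,rk,sv=np.linalg.lstsq(M,b,rcond=1e-3)
print(np.round(x,4),np.abs(M@x-b).max(),sv.round(3))
E
python3 fit2.py
```

```text
[ 0.3291  0.0073  0.0059 -0.0129  0.4901  0.0086 -0.0435  0.4786 -0.0105
  0.3034] 0.007827979973317176 [4.806 4.506 3.704 1.189 0.685 0.648 0.538 0.453 0.283 0.077]
```

```bash
cat > kin.py <<'E'
import numpy as np
from scipy.spatial.transform import Rotation as R
LO=np.array([-2.96,-.34,-1.41,.24,-1.37,.17,-2.96])+.004; HI=np.array([2.96,2.1,1.46,2.44,4.51,1.92,2.96])-.004
VM=.7*np.array([2.39,2.39,3.14,3.14,3.14,3.14,3.14])*.1
PAR=dict(z0=.3291,v3=np.array([.0059,-.0129,.4901]),v5=np.array([.0086,-.0435,.4786]),v6=np.array([-.0105,0,.3034]))
PAR=dict(z0=.3291,v3=np.array([0,0,.4901]),v5=np.array([0,0,.4786]),v6=np.array([0,0,.3034]))
SG=[-1,1,-1,1,-1,1,-1]
def fk(q,full=False):
    A=R.identity();o=[];ax=[]
    for i,a in enumerate('zyzyzyz'):
        v=np.eye(3)['xyz'.index(a)]
        ax.append(A.apply(v)*SG[i]); A=A*R.from_euler(a,SG[i]*q[i]);o.append(A)
    sh=np.array([0,0,PAR['z0']]); el=sh+o[2].apply(PAR['v3']); wr=el+o[4].apply(PAR['v5']); t=wr+o[5].apply(PAR['v6'])
    Rt=o[6]*R.from_euler('y',-90,degrees=True)
    if not full: return t,Rt
    org=[sh,sh,sh,el,el,wr,wr]
    J=np.vstack([np.array([np.cross(a,t-p) for a,p in zip(ax,org)]).T,np.array(ax).T])
    return t,Rt,J,el,wr
def ik(q,tp,tR,wr=.3,lam=.02,n=30):
    q=q.copy();q0=q.copy()
    for _ in range(n):
        t,Rt,J,_,_=fk(q,True)
        e=np.r_[tp-t,wr*(tR*Rt.inv()).as_rotvec()]; Jw=J.copy();Jw[3:]*=wr
        act=np.ones(7,bool)
        for _ in range(7):
            Ja=Jw[:,act]; d=np.zeros(7); d[act]=Ja.T@np.linalg.solve(Ja@Ja.T+lam**2*np.eye(6),e)
            bad=act&(((q+d)>HI+1e-9)|((q+d)<LO-1e-9))&((q>=HI-1e-6)&(d>0)|(q<=LO+1e-6)&(d<0))
            if not bad.any():break
            act&=~bad
        q=np.clip(q+d,LO,HI)
        if np.linalg.norm(d)<1e-5:break
    return q
def row(q,cp,cR,tp,tR,**k):
    d=tp-cp;n=np.linalg.norm(d); tp=cp+d*min(1,.05/max(n,1e-9))
    w=(tR*cR.inv()).as_rotvec();m=np.linalg.norm(w); tR=R.from_rotvec(w*min(1,.15/max(m,1e-9)))*cR
    qn=ik(q,tp,tR,**k); s=np.max(np.abs(qn-q)/VM); 
    if s>1: qn=q+(qn-q)/s
    return qn
def play(q,rows,**k):
    c0,R0=fk(q)
    for r_ in rows:
        cp,cR=fk(q)
        q=row(q,cp,cR,c0+np.array(r_[1:4]),R.from_rotvec([0,0,r_[4]])*R0,**k)
    return q
E
cat > sim.py <<'E'
from kin import *; from data import D
mv=[([[1,0,0,.05*min(i,8),0] for i in range(1,9)]),[[1,0,0,.05*i,0] for i in (1,2,3,4,4)],[[1,0,0,-.05*i,0] for i in (1,2,3,3)],
[[1,a,b,0,.14*(i+1)] for i,(a,b) in enumerate(zip([.035,.07,.11,.15,.19,.23,.27,.31,.35,.38],[-.03,-.06,-.09,-.12,-.16,-.2,-.24,-.28,-.31,-.34]))],
[[1,a,b,c,d] for a,b,c,d in zip([.03,.06,.08,.1,.1,.1,.1,.1],[-.03,-.05,-.07,-.09,-.11,-.12,-.13,-.13],[-.03,-.06,-.09,-.12,-.15,-.18,-.21,-.21],[.14,.28,.42,.56,.7,.84,.98,1.05])]]
for lam in (.02,.1):
  for w in (.1,.3,1):
    print(lam,w)
    for i,m in enumerate(mv):
        q=play(np.array(D[i][0]),m,wr=w,lam=lam); t,Rt=fk(q)
        print('  sim',q.round(2),t.round(3),Rt.as_matrix()[:,0].round(2)); 
        print('  act',np.round(D[i+1][0],2),np.round(D[i+1][1],3),R.from_rotvec(D[i+1][2]).as_matrix()[:,0].round(2))
E
python3 sim.py
```

```text
0.02 0.1
  sim [-1.4   0.42  0.01  0.78 -0.    1.92 -0.09] [0.116 0.642 0.646] [ 0.    0.02 -1.  ]
  act [-1.53  0.43  0.27  0.81 -0.12  1.9  -0.02] [0.179 0.648 0.624] [-0.    0.01 -1.  ]
  sim [-1.38  0.38 -0.01  0.45  0.    1.92 -0.09] [0.118 0.641 0.829] [ 0.07  0.38 -0.92]
  act [-2.09  0.24  0.97  0.76 -0.26  1.92  0.  ] [0.119 0.568 0.807] [ 0.07  0.3  -0.95]
  sim [-2.38  0.02  0.93  1.28  0.02  1.53 -0.15] [0.071 0.556 0.661] [ 0.07  0.3  -0.95]
  act [-2.4   0.01  0.94  1.32  0.03  1.54 -0.16] [0.12  0.565 0.639] [ 0.07  0.27 -0.96]
  sim [-2.34 -0.34  1.46  1.25  0.22  1.92  1.84] [0.408 0.225 0.651] [-0.09  0.09 -0.99]
  act [-2.32 -0.34  1.46  1.28  0.05  1.92  1.82] [0.42  0.236 0.627] [-0.23  0.17 -0.96]
  sim [-1.99 -0.34  1.46  1.72  0.32  1.45  2.96] [0.467 0.118 0.438] [ 0.01  0.02 -1.  ]
  act [-2.15 -0.34  1.46  1.68  0.29  1.75  2.96] [0.428 0.119 0.448] [-0.21 -0.12 -0.97]
0.02 0.3
  sim [-1.39  0.42 -0.    0.79 -0.    1.92 -0.09] [0.116 0.641 0.644] [ 0.    0.02 -1.  ]
  act [-1.53  0.43  0.27  0.81 -0.12  1.9  -0.02] [0.179 0.648 0.624] [-0.    0.01 -1.  ]
  
[... 3634 characters left out ...]
-0.01  0.87 -0.    1.92 -0.09] [0.111 0.601 0.668] [ 0.    0.04 -1.  ]
  act [-2.09  0.24  0.97  0.76 -0.26  1.92  0.  ] [0.119 0.568 0.807] [ 0.07  0.3  -0.95]
  sim [-2.37  0.02  0.93  1.28  0.02  1.53 -0.15] [0.071 0.556 0.661] [ 0.07  0.3  -0.95]
  act [-2.4   0.01  0.94  1.32  0.03  1.54 -0.16] [0.12  0.565 0.639] [ 0.07  0.27 -0.96]
  sim [-2.27 -0.34  1.46  1.33  0.07  1.92  1.86] [0.376 0.224 0.623] [-0.24  0.13 -0.96]
  act [-2.32 -0.34  1.46  1.28  0.05  1.92  1.82] [0.42  0.236 0.627] [-0.23  0.17 -0.96]
  sim [-2.18 -0.34  1.46  1.68  0.25  1.77  2.96] [0.367 0.157 0.468] [-0.24 -0.12 -0.96]
  act [-2.15 -0.34  1.46  1.68  0.29  1.75  2.96] [0.428 0.119 0.448] [-0.21 -0.12 -0.97]
```

```bash
cat > fit3.py <<'E'
from data import D
import numpy as np, itertools
from fit2 import rots
names=['z0','A1x','A1y','A3x','A3y','A3z','A4x','A4y','A4z','A5x','A5y','A5z','A6x','A6y','A6z','A7x','A7y']
def full(q):
    o=rots(q); return np.hstack([np.eye(3)[:,2:],o[0][:,:2],o[2],o[3],o[4],o[5],o[6][:,:2]])
M=np.vstack([full(d[0]) for d in D]);b=np.hstack([d[1] for d in D])
base=['z0','A3z','A5z','A6z']
out=[]
rest=[n for n in names if n not in base]
for k in (0,1,2):
  for c in itertools.combinations(rest,k):
    idx=[names.index(n) for n in base+list(c)]
    x=np.linalg.lstsq(M[:,idx],b,rcond=None)[0]; out.append((np.abs(M[:,idx]@x-b).max(),c,x.round(4)))
out.sort(key=lambda t:t[0])
for o in out[:8]: print(o)
E
python3 fit3.py
```

```text
[ 0.3291  0.0073  0.0059 -0.0129  0.4901  0.0086 -0.0435  0.4786 -0.0105
  0.3034] 0.007827979973317176 [4.806 4.506 3.704 1.189 0.685 0.648 0.538 0.453 0.283 0.077]
(np.float64(4.473601505146363e-05), ('A1y', 'A4y'), array([ 0.2871,  0.5418,  0.4725,  0.3191, -0.0306, -0.0317]))
(np.float64(4.473601505151914e-05), ('A1y', 'A3y'), array([ 0.2871,  0.5418,  0.4725,  0.3191, -0.0306, -0.0317]))
(np.float64(0.006893948941265715), ('A1y', 'A5y'), array([ 0.2991,  0.5253,  0.4802,  0.3165, -0.0222, -0.037 ]))
(np.float64(0.006893948941265715), ('A1y', 'A6y'), array([ 0.2991,  0.5253,  0.4802,  0.3165, -0.0222, -0.037 ]))
(np.float64(0.008988652730854085), ('A6x', 'A6y'), array([ 0.3354,  0.4883,  0.48  ,  0.3182, -0.0198, -0.0523]))
(np.float64(0.008988652730854224), ('A5y', 'A6x'), array([ 0.3354,  0.4883,  0.48  ,  0.3182, -0.0523, -0.0198]))
(np.float64(0.009448613030324904), ('A1x', 'A6y'), array([ 0.3299,  0.4869,  0.4947,  0.3123,  0.0092, -0.0577]))
(np.float64(0.009448613030325126), ('A1x', 'A5y'), array([ 0.3299,  0.4869,  0.4947,  0.3123,  0.0092, -0.0577]))
```

```bash
python3 - <<'E'
s=open('kin.py').read()
import re
s=re.sub(r"PAR=.*\n","",s,count=2)
s=s.replace("SG=[","Z0,A1Y,L3,A3Y,L5,L6=.2871,-.0306,.5418,-.0317,.4725,.3191\nSG=[")
s=s.replace("sh=np.array([0,0,PAR['z0']]); el=sh+o[2].apply(PAR['v3']); wr=el+o[4].apply(PAR['v5']); t=wr+o[5].apply(PAR['v6'])","sh=np.array([0,0,Z0])+o[0].apply([0,A1Y,0]); el=sh+o[2].apply([0,A3Y,L3]); wr=el+o[4].apply([0,0,L5]); t=wr+o[5].apply([0,0,L6])")
s=s.replace("org=[sh,","org=[np.zeros(3),")
open('kin.py','w').write(s)
E
python3 sim.py | grep -v "^$" | head -80
python3 - <<'E'
from h import *
import pickle
fs={}
for c in ['scene','top']:
    f=shot(c,c+'1'); fs[c]=f
pickle.dump(fs,open('fr1.pkl','wb'))
E
```

```text
0.02 0.1
  sim [-1.53  0.43  0.27  0.78 -0.12  1.92 -0.02] [0.18  0.65  0.638] [ 0.01  0.03 -1.  ]
  act [-1.53  0.43  0.27  0.81 -0.12  1.9  -0.02] [0.179 0.648 0.624] [-0.    0.01 -1.  ]
  sim [-1.58  0.38  0.45  0.47 -0.23  1.92 -0.01] [0.178 0.647 0.82 ] [ 0.1   0.38 -0.92]
  act [-2.09  0.24  0.97  0.76 -0.26  1.92  0.  ] [0.119 0.568 0.807] [ 0.07  0.3  -0.95]
  sim [-2.39  0.    0.91  1.29  0.04  1.54 -0.17] [0.119 0.568 0.657] [ 0.07  0.3  -0.95]
  act [-2.4   0.01  0.94  1.32  0.03  1.54 -0.16] [0.12  0.565 0.639] [ 0.07  0.27 -0.96]
  sim [-2.43 -0.34  1.46  1.21  0.29  1.92  1.77] [0.464 0.238 0.644] [-0.03  0.07 -1.  ]
  act [-2.32 -0.34  1.46  1.28  0.05  1.92  1.82] [0.42  0.236 0.627] [-0.23  0.17 -0.96]
  sim [-2.02 -0.34  1.46  1.73  0.34  1.42  2.92] [0.517 0.106 0.417] [ 0.03  0.02 -1.  ]
  act [-2.15 -0.34  1.46  1.68  0.29  1.75  2.96] [0.428 0.119 0.448] [-0.21 -0.12 -0.97]
0.02 0.3
  sim [-1.53  0.43  0.28  0.82 -0.12  1.9  -0.02] [0.181 0.649 0.623] [ 0.    0.01 -1.  ]
  act [-1.53  0.43  0.27  0.81 -0.12  1.9  -0.02] [0.179 0.648 0.624] [-0.    0.01 -1.  ]
  
[... 3634 characters left out ...]
 0.38  0.87 -0.14  1.92 -0.01] [0.167 0.607 0.658] [ 0.    0.03 -1.  ]
  act [-2.09  0.24  0.97  0.76 -0.26  1.92  0.  ] [0.119 0.568 0.807] [ 0.07  0.3  -0.95]
  sim [-2.38  0.    0.9   1.29  0.04  1.54 -0.17] [0.119 0.568 0.657] [ 0.07  0.3  -0.95]
  act [-2.4   0.01  0.94  1.32  0.03  1.54 -0.16] [0.12  0.565 0.639] [ 0.07  0.27 -0.96]
  sim [-2.34 -0.34  1.46  1.32  0.07  1.92  1.82] [0.413 0.236 0.61 ] [-0.24  0.13 -0.96]
  act [-2.32 -0.34  1.46  1.28  0.05  1.92  1.82] [0.42  0.236 0.627] [-0.23  0.17 -0.96]
  sim [-2.18 -0.34  1.46  1.68  0.25  1.77  2.96] [0.413 0.134 0.451] [-0.24 -0.12 -0.96]
  act [-2.15 -0.34  1.46  1.68  0.29  1.75  2.96] [0.428 0.119 0.448] [-0.21 -0.12 -0.97]
```

View pics/scene1.png

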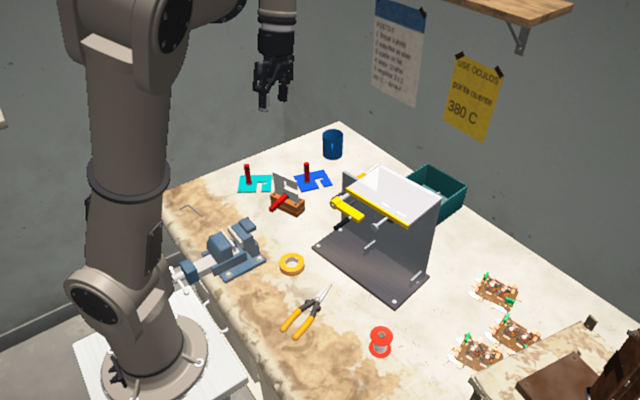

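View pics/top1.png

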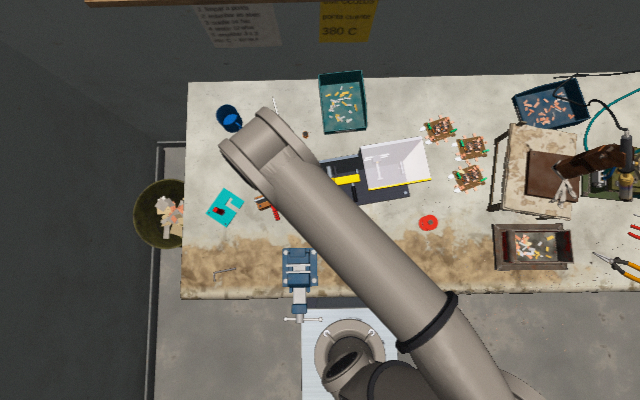

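```bash
cat > standfit.py <<'E'
from h import *
import pickle
from scipy.optimize import least_squares
fs=pickle.load(open('fr1.pkl','rb'))
S=lambda u,v:(220+u/2.609,130+v/2.609); T=lambda u,v:(210+u/3.077,110+v/3.077)
ob=[('scene',S(240,306),(-75,180,12)),('scene',S(457,462),(-75,-120,12)),('scene',S(546,378),(75,-120,12)),
('scene',S(330,153),(-70,60,280)),('scene',S(490,252),(-70,-115,280)),
('top',T(358,308),(-75,180,12)),('top',T(614,265),(-75,-120,12)),('top',T(488,244),(-70,60,280)),('top',T(681,212),(-70,-115,280))]
def W(z,p): 
    c,s=np.cos(z[2]),np.sin(z[2]); p=np.array(p)/1000
    return np.array([z[0]+c*p[0]-s*p[1],z[1]+s*p[0]+c*p[1],p[2]])
if __name__=='__main__':
    f=lambda z:np.hstack([proj(fs[c],W(z,p))-uv for c,uv,p in ob])
    s=least_squares(f,[.57,-.1,.1],loss='soft_l1'); print(s.x.round(4),f(s.x).reshape(-1,2).round(1))
    np.save('stand.npy',s.x)
    F=fs['scene']
    for nm,p in {'knob':(-55,85,150),'studhead0':(-25,0,175),'studhead12':(-25,12,175),'studhead-12':(-25,-12,175),'bb':(47,180,12)}.items(): print(nm,proj(F,W(s.x,p)).round(1),W(s.x,p).round(3))
    # stud head: pixels, depth
    P=F['pixels'][205:245,340:400]; cv2.imwrite('pics/stud.png',cv2.resize(P,None,fx=12,fy=12,interpolation=cv2.INTER_CUBIC))
E
python3 standfit.py
```

```text
[ 0.584  -0.0995  0.1531] [[-1.2 -1.9]
 [ 0.2  0.9]
 [ 1.5 -0.7]
 [-0.7  2.2]
 [-0.4  1.8]
 [-0.6 -0.8]
 [ 0.9 -1.6]
 [-0.   0.1]
 [-0.6 -0.3]]
knob [341.1 223. ] [ 0.517 -0.024  0.15 ]
studhead0 [375.3 226.5] [ 0.559 -0.103  0.175]
studhead12 [371.5 224.1] [ 0.557 -0.091  0.175]
studhead-12 [379.2 229. ] [ 0.561 -0.115  0.175]
bb [340.3 223.9] [0.603 0.086 0.012]
```

View pics/stud.png

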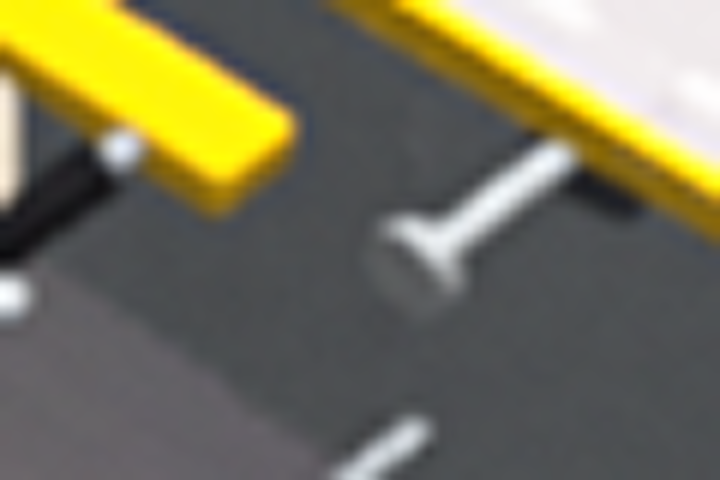

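```bash
cat > feas.py <<'E'
from kin import *
from standfit import W
z=np.load('stand.npy')
def tR(phi,th,flip=1):
    x=np.array([np.sin(th)*np.cos(phi),np.sin(th)*np.sin(phi),-np.cos(th)]); zz=flip*np.array([-np.sin(phi),np.cos(phi),0]); y=np.cross(zz,x)
    return R.from_matrix(np.array([x,y,zz]).T)
def sols(P,phi,th,n=150,seed=0):
    rng=np.random.default_rng(seed); out=[]
    for fl in (1,-1):
        Rt=tR(phi,th,fl); tp=np.array(P)+.011*Rt.as_matrix()[:,0]
        for _ in range(n):
            q=ik(rng.uniform(LO,HI),tp,Rt,wr=.5,lam=.01,n=60); t,A=fk(q)
            if np.linalg.norm(t-tp)<1e-3 and (A.inv()*Rt).magnitude()<2e-3: out.append((min(np.minimum(q-LO,HI-q)[[0,1,2,3,4,5,6]]),fl,q))
    return sorted(out,key=lambda o:-o[0])
if __name__=='__main__':
    d=np.radians
    for nm,P,phi in [('cradle',(.46,.23,.055),d(20)),('lift',(.46,.23,.12),d(20)),('knob',W(z,(-60,85,150)),d(8.8)),('knobopen',W(z,(-60,190,200)),d(8.8)),('entry',W(z,(-60,60,140)),d(8.8)),('hung',W(z,(-60,0,120)),d(8.8))]:
        for th in (0,20,30,38,45):
            s=sols(P,phi,d(th),60); print(nm,th,len(s),[ (round(o[0],2),o[1],o[2].round(2).tolist()) for o in s[:2]])
E
python3 feas.py
```

```text
cradle 0 36 [(np.float64(0.4), -1, [0.14, 0.7, -0.95, 2.03, 0.8, 0.82, -2.5]), (np.float64(0.4), -1, [0.12, 0.68, -0.9, 2.04, 0.76, 0.8, -2.47])]
cradle 20 10 [(np.float64(0.17), 1, [0.31, 0.78, -1.2, 2.26, 1.51, 0.8, 0.01]), (np.float64(0.17), 1, [0.29, 0.74, -1.16, 2.27, 1.49, 0.76, 0.01])]
cradle 30 31 [(np.float64(0.06), -1, [0.36, 0.88, -1.29, 2.37, 1.85, 0.95, 2.88]), (np.float64(0.06), 1, [0.31, 0.8, -1.21, 2.37, 1.86, 0.87, -0.31])]
cradle 38 0 []
cradle 45 0 []
lift 0 40 [(np.float64(0.43), -1, [0.16, 0.57, -0.96, 2.0, 0.61, 0.88, -2.35]), (np.float64(0.43), -1, [0.16, 0.57, -0.95, 2.0, 0.61, 0.88, -2.35])]
lift 20 41 [(np.float64(0.2), 1, [0.34, 0.57, -1.19, 2.23, 1.21, 0.69, 0.23]), (np.float64(0.2), 1, [0.27, 0.5, -1.08, 2.24, 1.15, 0.61, 0.27])]
lift 30 23 [(np.float64(0.09), 1, [0.4, 0.63, -1.3, 2.35, 1.62, 0.76, -0.14]), (np.float64(0.09), 1, [0.33, 0.54, -1.19, 2.35, 1.61, 0.65, -0.17])]
lift 38 31 [(np.float64(0.0), -1, [0.43, 0.76, -1.4, 2.43, 1.89, 0.95, 2.79]), (np.float64(0.0), -1, [0.41, 0.72, -1.37, 2.43, 1.9, 0.91, 2.77])]
lift 45 0 []
knob 0 44 [(np.float64(0
[... 1857 characters left out ...]
0.59, -0.92, 1.95, 0.61, 0.9, 1.28]), (np.float64(0.48), 1, [0.77, 0.57, -0.88, 1.96, 0.57, 0.88, 1.31])]
hung 20 48 [(np.float64(0.26), -1, [1.07, 0.58, -1.13, 2.17, 0.98, 0.53, -2.15]), (np.float64(0.26), 1, [1.06, 0.57, -1.12, 2.17, 0.97, 0.52, 1.01])]
hung 30 25 [(np.float64(0.16), 1, [1.17, 0.61, -1.19, 2.28, 1.44, 0.39, 0.61]), (np.float64(0.16), -1, [1.15, 0.58, -1.16, 2.28, 1.42, 0.36, -2.53])]
hung 38 50 [(np.float64(0.08), 1, [1.27, 0.71, -1.28, 2.35, 1.94, 0.42, 0.2]), (np.float64(0.08), 1, [1.22, 0.64, -1.2, 2.36, 2.02, 0.35, 0.09])]
hung 45 29 [(np.float64(0.02), 1, [1.35, 0.85, -1.35, 2.41, 2.24, 0.54, 0.02]), (np.float64(0.02), -1, [1.27, 0.72, -1.22, 2.42, 2.45, 0.44, 2.89])]
```

```bash
cat > sim2.py <<'E'
from kin import *; from data import D
import kin
exec(open('sim.py').read().split('for lam')[0])
for n in (1,3,10,30):
 for lam in (.005,.02,.05):
  for w in (.3,.5,1):
    q=np.array(D[0][0]); e=0;s=[]
    for i,m in enumerate(mv):
        q=play(q,m,wr=w,lam=lam,n=n); t,Rt=fk(q)
        e+=np.linalg.norm(q-D[i+1][0]); s.append(round(np.linalg.norm(q-D[i+1][0]),2))
    print(n,lam,w,round(e,2),s)
E
python3 sim2.py
```

```text
1 0.005 0.3 6.56 [np.float64(0.26), np.float64(0.85), np.float64(1.09), np.float64(1.8), np.float64(2.57)]
1 0.005 0.5 6.69 [np.float64(0.26), np.float64(0.91), np.float64(1.16), np.float64(1.82), np.float64(2.55)]
1 0.005 1 6.9 [np.float64(0.26), np.float64(0.96), np.float64(1.2), np.float64(1.88), np.float64(2.6)]
1 0.02 0.3 6.77 [np.float64(0.26), np.float64(0.78), np.float64(0.96), np.float64(2.01), np.float64(2.77)]
1 0.02 0.5 6.97 [np.float64(0.26), np.float64(0.87), np.float64(1.09), np.float64(1.95), np.float64(2.81)]
1 0.02 1 7.12 [np.float64(0.26), np.float64(0.92), np.float64(1.14), np.float64(1.95), np.float64(2.85)]
1 0.05 0.3 6.95 [np.float64(0.26), np.float64(0.86), np.float64(1.06), np.float64(2.0), np.float64(2.78)]
1 0.05 0.5 6.67 [np.float64(0.26), np.float64(0.8), np.float64(1.02), np.float64(1.86), np.float64(2.73)]
1 0.05 1 6.66 [np.float64(0.26), np.float64(0.8), np.float64(1.02), np.float64(1.83), np.float64(2.74)]
3 0.005 0.3 6.53 [np.float64(0.24), np.float64(0.82), np.float64(0.87), np.float64(1.73), np.float64(2.86)]
3 0.005 0.5 5.84 [np.float64(0.05), np.
[... 2045 characters left out ...]
7), np.float64(0.89), np.float64(1.69), np.float64(3.09)]
30 0.02 0.3 6.56 [np.float64(0.01), np.float64(0.72), np.float64(0.9), np.float64(2.06), np.float64(2.87)]
30 0.02 0.5 4.07 [np.float64(0.01), np.float64(0.23), np.float64(0.29), np.float64(1.68), np.float64(1.86)]
30 0.02 1 7.81 [np.float64(0.02), np.float64(1.16), np.float64(1.38), np.float64(2.14), np.float64(3.11)]
30 0.05 0.3 6.63 [np.float64(0.03), np.float64(0.73), np.float64(0.92), np.float64(2.07), np.float64(2.88)]
30 0.05 0.5 6.51 [np.float64(0.01), np.float64(0.75), np.float64(0.97), np.float64(1.84), np.float64(2.95)]
30 0.05 1 6.58 [np.float64(0.02), np.float64(0.77), np.float64(0.99), np.float64(1.83), np.float64(2.97)]
```

```bash
nproc; cat > fast.py <<'E'
import numpy as np
from kin import LO,HI,VM,Z0,A1Y,L3,A3Y,L5,L6
def rz(a): c,s=np.cos(a),np.sin(a); return np.array([[c,-s,0],[s,c,0],[0,0,1.]])
def ry(a): c,s=np.cos(a),np.sin(a); return np.array([[c,0,s],[0,1,0],[-s,0,c.__float__()]])
B=ry(-np.pi/2)
def lv(M):
    c=(np.trace(M)-1)/2; v=np.array([M[2,1]-M[1,2],M[0,2]-M[2,0],M[1,0]-M[0,1]])/2; s=np.linalg.norm(v)
    if s<1e-9: return v
    return v/s*np.arctan2(s,c)
def ev(w):
    t=np.linalg.norm(w)
    if t<1e-12:return np.eye(3)
    k=w/t;K=np.array([[0,-k[2],k[1]],[k[2],0,-k[0]],[-k[1],k[0],0]]);return np.eye(3)+np.sin(t)*K+(1-np.cos(t))*K@K
def fk(q,J=False,els=False):
    A1=rz(-q[0]);A2=A1@ry(q[1]);A3=A2@rz(-q[2]);A4=A3@ry(q[3]);A5=A4@rz(-q[4]);A6=A5@ry(q[5]);A7=A6@rz(-q[6])
    sh=np.array([0,0,Z0])+A1[:,1]*A1Y; el=sh+A3[:,1]*A3Y+A3[:,2]*L3; wr=el+A5[:,2]*L5; t=wr+A6[:,2]*L6
    Rt=A7@B
    if els: return t,Rt,el,wr
    if not J:return t,Rt
    ax=np.array([[0,0,-1.],A2[:,1],-A3[:,2],A4[:,1],-A5[:,2],A6[:,1],-A7[:,2]])
    org=np.array([[0,0,0],sh,sh,el,el,wr,wr])
    return t,Rt,np.vstack([np.cross(ax,t-org).T,ax.T])
def ik(q,tp,tR,wr=.5,lam=.02,n=30):
    q=q.copy()
    for _ in range(n):
        t,Rt,J=fk(q,True); e=np.r_[tp-t,wr*lv(tR@Rt.T)]
        J[3:]*=wr; act=np.ones(7,bool)
        for _ in range(7):
            Ja=J[:,act]; d=np.zeros(7); d[act]=Ja.T@np.linalg.solve(Ja@Ja.T+lam**2*np.eye(6),e)
            bad=act&((q>=HI-1e-6)&(d>0)|(q<=LO+1e-6)&(d<0))
            if not bad.any():break
            act&=~bad
        q=np.clip(q+d,LO,HI)
        if np.abs(d).max()<1e-4:break
    return q
def play(q,rows,trace=None,**k):
    c0,R0=fk(q)
    for r_ in rows:
        cp,cR=fk(q); tp=c0+np.array(r_[1:4]); tR=rz(r_[4])@R0
        d=tp-cp;n=np.linalg.norm(d);tp=cp+d*min(1,.05/max(n,1e-9))
        w=lv(tR@cR.T);m=np.linalg.norm(w);tR=ev(w*min(1,.15/max(m,1e-9)))@cR
        qn=ik(q,tp,tR,**k);s=np.max(np.abs(qn-q)/VM)
        q=q+(qn-q)/max(s,1)
        if trace is not None: trace.append(q)
    return q
def lin(dx,dy,dz,yw,n=10,hold=0):
    return [[1,dx*i/n,dy*i/n,dz*i/n,yw*i/n] for i in range(1,n+1)]+[[1,dx,dy,dz,yw]]*hold
E
cat > plan.py <<'E'
from fast import *
import sys, multiprocessing as mp, time
from standfit import W
z=np.load('stand.npy')
PT=W(z,(-80,95,230)); PHI=z[2]; TH=np.radians(32)
def info(q):
    t,Rt=fk(q); x=Rt[:,0]; th=np.arctan2(np.hypot(x[0],x[1]),-x[2]); az=np.arctan2(x[1],x[0]); return t,Rt,th,az
def ev1(a):
    q0,g=a; q=q0.copy(); tr=[]
    for k in range(len(g)//4):
        dx,dy,dz,yw=g[4*k:4*k+4]; q=play(q,lin(dx,dy,dz,yw),tr,n=15)
    c=0
    for qq in tr[::3]:
        t=fk(qq)[0]; c+=10*max(0,.4-t[2])+10*max(0,np.hypot(t[0],t[1])-.85)+10*max(0,t[2]-.95)+10*max(0,abs(t[1])-.6)+10*max(0,.25-t[0])
    t,Rt,th,az=info(q)
    d=PT-t; yw=(PHI-az+np.pi)%(2*np.pi)-np.pi
    qf=play(q,lin(*d,yw,n=int(max(np.linalg.norm(d)/.045,abs(yw)/.14))+1,hold=3),tr,n=15)
    t,Rt,th,az=info(qf); x=Rt[:,0]
    want=np.array([np.sin(TH)*np.cos(PHI),np.sin(TH)*np.sin(PHI),-np.cos(TH)])
    c+=5*np.linalg.norm(t-PT)+3*np.linalg.norm(x-want)+4*abs(Rt[2,2])+.01*len(tr)
    c+=2*max(0,.15-np.min(np.minimum(qf-LO,HI-qf)[[0,1,2,4,5,6]]))
    return c
def search(q0,K,iters=14,N=160,sd=0):
    rng=np.random.default_rng(sd); mu=np.zeros(4*K); sg=np.tile([.2,.2,.2,.9],K)
    best=(9e9,None)
    with mp.Pool() as p:
        for it in range(iters):
            G=mu+sg*rng.standard_normal((N,4*K)); G=np.clip(G,-np.tile([.45,.45,.45,1.45],K),np.tile([.45,.45,.45,1.45],K))
            if best[1] is not None: G[0]=best[1]
            cs=np.array(p.map(ev1,[(q0,g) for g in G],chunksize=4)); o=np.argsort(cs)
            if cs[o[0]]<best[0]: best=(cs[o[0]],G[o[0]])
            el=G[o[:N//8]]; mu=.3*mu+.7*el.mean(0); sg=.3*sg+.7*el.std(0)+.005
            print(it,round(best[0],3),flush=True)
    return best
if __name__=='__main__':
    from data import D
    q0=np.array(D[-1][0]); K=int(sys.argv[1]); t0=time.time()
    b=search(q0,K,sd=int(sys.argv[2])); print(b[0],b[1].reshape(-1,4).round(3),time.time()-t0)
    np.save(f'plan{K}_{sys.argv[2]}.npy',b[1])
E
time OPENBLAS_NUM_THREADS=1 timeout 550 python3 plan.py 3 0
```

```text
4
0 1.839
1 1.839
2 1.515
3 1.515
4 1.339
5 1.339
6 1.167
7 1.167
8 1.167
9 0.752
10 0.752
11 0.752
12 0.752
13 0.752
0.7517670751179678 [[ 0.132  0.199  0.374 -1.179]
 [ 0.08   0.143  0.253 -0.42 ]
 [-0.15  -0.304  0.395  1.333]] 100.30021405220032
real	1m42.395s
user	6m14.399s
sys	0m0.440s
```

```bash
cat > det.py <<'E'
from plan import *
def det(q,g):
    for k in range(len(g)//4):
        q=play(q,lin(*g[4*k:4*k+4])); t,Rt,th,az=info(q); print(k,q.round(2),t.round(3),'th',np.degrees(th).round(1),'az',np.degrees(az).round(0),'jawz',Rt[2,2].round(3))
    d=PT-t; yw=(PHI-az+np.pi)%(2*np.pi)-np.pi; n=int(max(np.linalg.norm(d)/.045,abs(yw)/.14))+1
    print('final',d.round(3),yw.round(2),n); q=play(q,lin(*d,yw,n=n,hold=3)); t,Rt,th,az=info(q); print(q.round(2),t.round(3),PT.round(3),'th',np.degrees(th).round(1),'az',np.degrees(az).round(0),'jawz',Rt[2,2].round(3))
if __name__=='__main__':
    from data import D
    for f in sys.argv[1:]: print(f);det(np.array(D[-1][0]),np.load(f))
E
python3 det.py plan3_0.npy
export OPENBLAS_NUM_THREADS=1
for a in "2 1" "3 2" "3 3" "2 4"; do timeout 200 python3 plan.py $a | tail -5; done
python3 det.py plan2_1.npy plan3_2.npy plan3_3.npy plan2_4.npy
```

```text
plan3_0.npy
0 [-2.38 -0.34  1.46  1.2   0.11  1.92  1.63] [0.437 0.25  0.657] th 13.8 az 128.0 jawz 0.229
1 [-2.63 -0.34  1.46  0.98  0.22  1.92  1.05] [0.428 0.338 0.747] th 17.1 az 91.0 jawz 0.259
2 [-1.86 -0.18  1.01  1.07 -0.13  1.92  1.76] [0.355 0.276 0.783] th 21.5 az 96.0 jawz 0.205
final [ 0.135 -0.294 -0.553] -1.52 15
[-0.72 -0.03  0.66  2.28 -0.04  0.51  1.1 ] [ 0.49  -0.018  0.23 ] [ 0.49  -0.018  0.23 ] th 21.5 az 9.0 jawz 0.205
11 1.589
12 1.211
13 1.211
1.211130469868785 [[ 0.04   0.19   0.384 -0.968]
 [-0.059 -0.194  0.27   0.317]] 75.5288257598877
12 0.767
13 0.767
0.7669510033392789 [[ 0.15   0.011  0.286 -1.05 ]
 [ 0.076  0.076  0.28  -0.598]
 [-0.061 -0.128  0.395  1.45 ]] 77.99184703826904
12 0.849
13 0.809
0.8086310151427771 [[-0.031  0.029  0.324 -0.735]
 [ 0.298  0.081  0.296 -0.828]
 [ 0.17  -0.114  0.298  0.739]] 108.488196849823
11 1.625
12 1.625
13 1.605
1.6046509477544753 [[-0.115 -0.151  0.438 -0.989]
 [-0.021 -0.042  0.416 -1.416]] 87.36710405349731
plan2_1.npy
0 [-2.43 -0.34  1.46  1.23  0.1   1.92  1.77] [0.416 0.273 0.644] th 13.8 az 138.0 jawz 0.227
[... 792 characters left out ...]
wz 0.213
1 [-0.23  0.34 -0.14  0.87 -0.18  1.92  1.86] [0.588 0.199 0.654] th 12.3 az 107.0 jawz 0.194
2 [ 0.11  0.41 -0.53  0.38 -0.06  1.92  2.39] [0.655 0.097 0.845] th 31.3 az 49.0 jawz -0.17
final [-0.165 -0.115 -0.615] -0.71 15
[ 0.57  0.   -0.61  2.33 -0.22  0.27  2.21] [ 0.49  -0.018  0.23 ] [ 0.49  -0.018  0.23 ] th 31.3 az 9.0 jawz -0.17
plan2_4.npy
0 [-0.53 -0.11  0.19  1.47  0.    1.91  2.94] [0.37  0.056 0.606] th 7.8 az -169.0 jawz 0.135
1 [-0.01 -0.15 -0.15  1.25 -0.12  1.92  2.11] [0.373 0.042 0.721] th 8.5 az 45.0 jawz 0.007
final [ 0.117 -0.06  -0.491] -0.64 12
[ 0.07  0.12 -0.16  2.09  0.01  0.79  1.58] [ 0.49  -0.018  0.23 ] [ 0.49  -0.018  0.23 ] th 8.5 az 9.0 jawz 0.007
```

>>> {"op": "play_rows", "data": {
  "plan": [
    [1,-0.012,-0.015,0.044,-0.1],
    [1,-0.023,-0.03,0.088,-0.2],
    [1,-0.035,-0.045,0.131,-0.3],
    [1,-0.046,-0.06,0.175,-0.4],
    [1,-0.058,-0.075,0.219,-0.5],
    [1,-0.069,-0.09,0.263,-0.6],
    [1,-0.08,-0.105,0.307,-0.7],
    [1,-0.092,-0.12,0.35,-0.8],
    [1,-0.104,-0.136,0.394,-0.9],
    [1,-0.115,-0.151,0.438,-1.0]
  ]
}}

```text
clock: 6.25
tcp_pos: [0.3696, 0.0586, 0.6022]
orientation: [1.974, 0.132, -2.288]
contact_force: [-0.2, -0.1, -0.4]
grip_width: 0.0855
```

```bash
cat > now.py <<'E'
from h import *
import json
def qn():
    o=r.get_obs(); q=np.array(o['joints']); M=Ro.from_rotvec(o['orientation']).as_matrix(); x=M[:,0]
    print(round(o['clock'],2),'q',q.round(3).tolist(),'tcp',np.round(o['tcp_pos'],4),'th',np.degrees(np.arctan2(np.hypot(x[0],x[1]),-x[2])).round(2),'az',np.degrees(np.arctan2(x[1],x[0])).round(2),'jaw',M[:,2].round(3),'F',np.round(o['contact_force'],1),'w',round(o['grip_width'],4))
    return q
if __name__=='__main__': np.save('q.npy',qn())
E
python3 now.py
```

```text
6.25 q [-0.508, -0.101, 0.172, 1.474, -0.001, 1.914, 2.948] tcp [0.3696 0.0586 0.6022] th 8.48 az -167.78 jaw [-0.979 -0.142  0.147] F [-0.2 -0.1 -0.4] w 0.0855
```

```bash
sed -i 's/,n=15)/,n=30)/g; s/from data import D\n//' plan.py; python3 - <<'E'
s=open('plan.py').read()
s=s.replace("q0=np.array(D[-1][0])","q0=np.load('q.npy')"); open('plan.py','w').write(s)
s=open('det.py').read().replace("np.array(D[-1][0])","np.load('q.npy')"); open('det.py','w').write(s)
E
export OPENBLAS_NUM_THREADS=1
for a in "2 11" "3 12" "2 13"; do timeout 240 python3 plan.py $a | tail -4; done
python3 det.py plan2_11.npy plan3_12.npy plan2_13.npy
```

```text
12 0.53
13 0.53
0.5302737911823809 [[ 0.426 -0.008  0.156 -1.163]
 [ 0.147  0.075  0.437  0.09 ]] 175.67696404457092
13 0.619
0.6194016099284525 [[ 0.431  0.053  0.202 -1.1  ]
 [ 0.324  0.008  0.256 -0.545]
 [ 0.193 -0.086  0.354  0.883]] 210.0463809967041
12 0.534
13 0.534
0.5344394334502308 [[ 0.394  0.249  0.13  -1.256]
 [ 0.242 -0.243  0.447  0.473]] 142.1516408920288
plan2_11.npy
0 [ 0.08  0.39 -0.38  0.76  0.01  1.92  1.88] [0.649 0.057 0.674] th 9.5 az 65.0 jawz 0.088
1 [-0.28  0.31  0.35  0.46 -0.43  1.92  1.96] [0.622 0.092 0.872] th 29.8 az 34.0 jawz 0.0
final [-0.132 -0.11  -0.642] -0.45 15
[-0.38 -0.05  0.32  2.37 -0.09  0.31  1.74] [ 0.49  -0.018  0.23 ] [ 0.49  -0.018  0.23 ] th 29.8 az 9.0 jawz 0.0
plan3_12.npy
0 [ 0.02  0.36 -0.38  0.8   0.    1.92  1.89] [0.628 0.099 0.675] th 9.2 az 73.0 jawz 0.094
1 [-0.31  0.54  0.53  0.37 -0.49  1.92  1.55] [0.736 0.097 0.766] th 21.3 az 25.0 jawz 0.115
2 [ 0.13  0.51 -0.5   0.34 -0.08  1.92  2.19] [0.71  0.064 0.797] th 30.1 az 53.0 jawz 0.001
final [-0.22  -0.082 -0.567] -0.77 14
[ 0.54  0.   -0.59  2.32 -0.17  0.3   1.83] [ 0.49  -0.018  0.23 ] [ 0.49  -0.018  0.23 ] th 30.1 az 9.0 jawz 0.001
plan2_13.npy
0 [-0.5   0.47  0.25  0.7  -0.3   1.92  1.65] [0.652 0.253 0.65 ] th 10.2 az 87.0 jawz 0.153
1 [-0.11  0.41  0.2   0.4  -0.49  1.92  2.13] [0.674 0.074 0.834] th 29.7 az 44.0 jawz 0.001
final [-0.184 -0.091 -0.604] -0.62 15
[-0.19 -0.04  0.13  2.35 -0.13  0.31  1.78] [ 0.49  -0.018  0.23 ] [ 0.49  -0.018  0.23 ] th 29.7 az 9.0 jawz 0.001
```

>>> {"op": "play_rows", "data": {
  "plan": [
    [1,0.043,0,0.016,-0.116],
    [1,0.085,0,0.031,-0.232],
    [1,0.128,-0.002,0.047,-0.349],
    [1,0.17,-0.003,0.062,-0.465],
    [1,0.213,-0.004,0.078,-0.581],
    [1,0.256,-0.005,0.094,-0.698],
    [1,0.298,-0.006,0.109,-0.814],
    [1,0.341,-0.006,0.125,-0.93],
    [1,0.383,-0.007,0.14,-1.047],
    [1,0.426,-0.008,0.156,-1.163]
  ]
}}

```text
clock: 7.25
tcp_pos: [0.6409, 0.0544, 0.6765]
orientation: [-1.565, 0.678, 1.597]
contact_force: [1.6, 1.0, -0.6]
grip_width: 0.0854
```

```bash
python3 now.py; python3 - <<'E'
import pickle;from h import *
# plate/cradle geometry from saved scene depth
f=pickle.load(open('fr1.pkl','rb'))['scene']
P=f['pixels'][160:225,255:320]; cv2.imwrite('pics/cr.png',cv2.resize(P,None,fx=9,fy=9,interpolation=cv2.INTER_CUBIC))
E
```

```text
7.25 q [0.143, 0.381, -0.471, 0.77, 0.033, 1.916, 1.892] tcp [0.6409 0.0544 0.6765] th 10.18 az 67.9 jaw [-0.566  0.819  0.098] F [ 1.6  1.  -0.6] w 0.0854
```

View pics/cr.png

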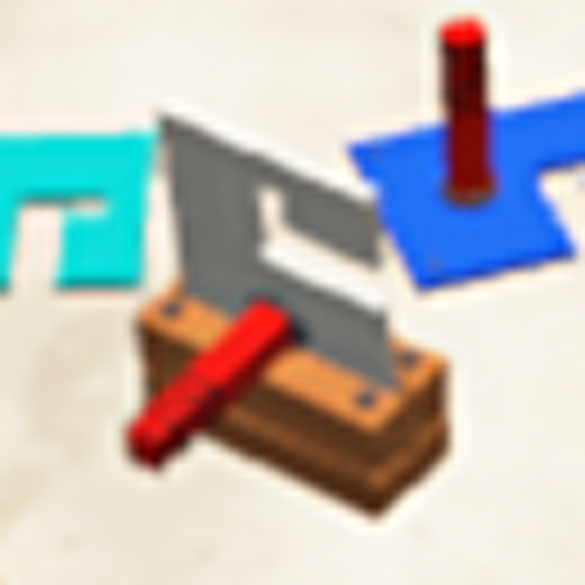

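```bash
python3 - <<'E'
import pickle;from h import *
f=pickle.load(open('fr1.pkl','rb'))['scene']; F=foc(f);R_=np.array(f['R']);C=-R_.T@np.array(f['t'])
def pl(u,v,z):
    d=R_.T@np.array([(u-f['cx'])/F,(v-f['cy'])/F,1]); return C+d*(z-C[2])/d[2]
c=lambda u,v:(255+u/9,160+v/9)
a,b,d=[pl(*c(*p),.045) for p in [(140,318),(378,425),(445,365)]]
print('L',a.round(4),'FR',b.round(4),'BR',d.round(4),'len',np.linalg.norm(b-a).round(4),np.linalg.norm(d-b).round(4),'yaw',np.degrees(np.arctan2(-(a-b)[0],(a-b)[1])).round(1), 'centre',((a+d)/2).round(4))
t,e=pl(*c(150,428),.063),pl(*c(265,310),.063); print('bar',t.round(4),e.round(4),np.linalg.norm(e-t),np.degrees(np.arctan2((e-t)[1],(e-t)[0])))
E
```

```text
L [0.4871 0.2873 0.045 ] FR [0.5219 0.1928 0.045 ] BR [0.557  0.2044 0.045 ] len 0.1007 0.0369 yaw 20.2 centre [0.522  0.2458 0.045 ]
bar [0.4509 0.219  0.063 ] [0.5132 0.2466 0.063 ] 0.06805915022602031 23.865879476607294
```

```bash
cat > plan2.py <<'E'
from plan import *
import plan
CP=np.array([.466,.2245,.055]); CY=np.radians(21)
def goto(q,P,phi,tr,hold=2):
    t,Rt,th,az=info(q); tgt=np.array(P)+.011*(rz(phi-az)@Rt)[:,0]
    d=tgt-t; yw=(phi-az+np.pi)%(2*np.pi)-np.pi
    q=play(q,lin(*d,yw,n=int(max(np.linalg.norm(d)/.045,abs(yw)/.14))+1,hold=hold),tr)
    return q,np.linalg.norm(fk(q)[0]-tgt)
WP=[(W(z,(-90,85,210)),PHI),(W(z,(-62,85,150)),PHI),(W(z,(-62,150,215)),PHI),(W(z,(-62,190,200)),PHI),(W(z,(-90,190,280)),PHI),(CP+[0,0,.1],CY),(CP,CY),(CP+[0,0,.12],CY),(W(z,(-60,95,145)),PHI),(W(z,(-60,0,145)),PHI),(W(z,(-60,0,120)),PHI)]
def tail(q,verbose=False):
    tr=[];c=0
    for P,phi in WP:
        q,e=goto(q,P,phi,tr); t,Rt,th,az=info(q)
        c+=5*e+3*abs(Rt[2,2])+2*abs(th-TH)
        if verbose: print(q.round(2),'e',round(e*1000,1),'th',np.degrees(th).round(1),'az',np.degrees(az-phi).round(1),'jz',Rt[2,2].round(3))
    return c/len(WP)
def ev2(a):
    q0,g=a;q=q0.copy();tr=[]
    for k in range(len(g)//4): q=play(q,lin(*g[4*k:4*k+4]),tr)
    c=0
    for qq in tr[::3]:
        t=fk(qq)[0]; c+=10*max(0,.5-t[2])+10*max(0,np.hypot(t[0],t[1])-.85)+10*max(0,t[2]-.95)+10*max(0,abs(t[1])-.5)+10*max(0,.25-t[0])
    t,Rt,th,az=info(q); c0=3*abs(Rt[2,2])+2*abs(th-TH)
    if c0>.6: return c+c0+1.5
    return c+c0+3*tail(q)+.01*len(tr)
if __name__=='__main__':
    plan.ev1=ev2; q0=np.load('q.npy');K=int(sys.argv[1])
    b=search(q0,K,sd=int(sys.argv[2]),iters=int(sys.argv[3]),N=120); print(b[0],b[1].reshape(-1,4).round(3)); np.save(f'p{K}_{sys.argv[2]}.npy',b[1])
    q=q0
    for k in range(K):
        q=play(q,lin(*b[1][4*k:4*k+4])); t,Rt,th,az=info(q); print(k,q.round(2),t.round(3),np.degrees(th).round(1),np.degrees(az).round(1),Rt[2,2].round(3))
    tail(q,True)
E
export OPENBLAS_NUM_THREADS=1
timeout 570 python3 plan2.py 1 0 9 | tail -20; timeout 400 python3 plan2.py 2 1 9 | tail -20
```

```text
2 0.929
3 0.89
4 0.789
5 0.789
6 0.74
7 0.74
8 0.74
0.7400477947769106 [[ 0.138 -0.261  0.39  -0.259]]
0 [ 0.37  0.3  -0.43  0.48 -0.03  1.92  1.87] [ 0.607 -0.098  0.861] 28.2 18.7 -0.001
[ 0.53  0.07 -0.57  2.34 -0.09  0.26  1.78] e 0.0 th 28.2 az 0.0 jz -0.001
[ 0.6   0.25 -0.7   2.33  0.75  0.18  0.96] e 5.1 th 27.7 az -0.7 jz -0.006
[ 0.72  0.14 -0.98  2.28  0.47  0.33  1.1 ] e 0.0 th 27.7 az -0.0 jz -0.006
[ 0.5   0.15 -0.88  2.3   0.68  0.33  0.8 ] e 0.0 th 27.7 az 0.0 jz -0.006
[ 0.74 -0.1  -0.98  2.25 -0.07  0.46  1.53] e 0.0 th 27.7 az -0.0 jz -0.006
[ 0.13  0.3  -0.86  2.31  1.19  0.39  0.22] e 0.0 th 27.7 az 0.0 jz -0.006
[ 0.01  0.54 -0.76  2.36  1.86  0.49 -0.41] e 0.0 th 27.7 az -0.0 jz -0.006
[ 0.09  0.24 -0.81  2.29  0.99  0.36  0.41] e 0.0 th 27.7 az -0.0 jz -0.006
[ 0.56  0.28 -0.69  2.33  0.91  0.18  0.79] e 0.0 th 27.7 az -0.0 jz -0.006
[ 0.96  0.39 -0.91  2.25  0.76  0.23  1.19] e 0.0 th 27.7 az -0.0 jz -0.006
[ 0.86  0.42 -0.8   2.27  0.96  0.17  1.  ] e 0.0 th 27.7 az 0.0 jz -0.006
4 0.83
5 0.724
6 0.656
7 0.645
8 0.645
0.6449695352391029 [[ 0.255  0.244  0.36
[... 335 characters left out ...]
0.7 az -2.0 jz 0.008
[ 0.91  0.18 -1.19  2.31  0.73  0.3   0.83] e 0.0 th 30.7 az -0.0 jz 0.008
[ 0.65  0.18 -1.04  2.33  0.94  0.31  0.51] e 0.0 th 30.7 az 0.0 jz 0.008
[ 0.88 -0.06 -1.14  2.29  0.07  0.37  1.38] e 24.5 th 29.4 az -2.6 jz -0.009
[ 0.18  0.31 -0.93  2.32  1.32  0.4   0.1 ] e 0.0 th 29.4 az -0.0 jz -0.009
[ 0.08  0.58 -0.86  2.38  1.92  0.56 -0.44] e 0.0 th 29.4 az 0.0 jz -0.009
[ 0.15  0.25 -0.88  2.31  1.13  0.37  0.28] e 0.0 th 29.4 az -0.0 jz -0.009
[ 0.64  0.29 -0.78  2.34  1.2   0.18  0.53] e 0.0 th 29.4 az -0.0 jz -0.009
[ 1.03  0.42 -0.98  2.26  0.97  0.23  1.01] e 0.0 th 29.4 az -0.0 jz -0.009
[ 0.93  0.44 -0.87  2.28  1.22  0.17  0.77] e 0.0 th 29.4 az 0.0 jz -0.009
```

>>> {"op": "play_rows", "data": {
  "plan": [
    [1,0.014,-0.026,0.039,-0.026],
    [1,0.028,-0.052,0.078,-0.052],
    [1,0.041,-0.078,0.117,-0.078],
    [1,0.055,-0.104,0.156,-0.104],
    [1,0.069,-0.13,0.195,-0.13],
    [1,0.083,-0.157,0.234,-0.155],
    [1,0.097,-0.183,0.273,-0.181],
    [1,0.11,-0.209,0.312,-0.207],
    [1,0.124,-0.235,0.351,-0.233],
    [1,0.138,-0.261,0.39,-0.259]
  ]
}}

```text
clock: 8.25
tcp_pos: [0.5735, -0.1194, 0.8876]
orientation: [-1.552, 0.567, 1.045]
contact_force: [0.5, -0.3, -0.3]
grip_width: 0.0853
```

```bash
python3 now.py; export OPENBLAS_NUM_THREADS=1; python3 -c "
from plan2 import *
tail(np.load('q.npy'),True)"; timeout 500 python3 plan2.py 1 5 6|tail -15
```

```text
8.25 q [0.587, 0.278, -0.691, 0.48, 0.015, 1.916, 1.858] tcp [ 0.5735 -0.1194  0.8876] th 31.53 az 20.03 jaw [-0.315  0.949  0.018] F [ 0.5 -0.3 -0.3] w 0.0853
[ 0.79  0.08 -0.82  2.36 -0.08  0.18  1.75] e 0.0 th 31.5 az 0.0 jz 0.018
[ 0.8   0.21 -0.88  2.36  0.8   0.18  0.89] e 30.4 th 29.6 az -2.6 jz -0.003
[ 0.83  0.16 -1.09  2.3   0.61  0.3   0.97] e 0.0 th 29.6 az 0.0 jz -0.003
[ 0.58  0.16 -0.96  2.32  0.83  0.31  0.64] e 0.0 th 29.6 az 0.0 jz -0.003
[ 0.82 -0.09 -1.06  2.28 -0.05  0.4   1.5 ] e 10.2 th 29.2 az -1.2 jz -0.01
[ 0.16  0.31 -0.9   2.32  1.3   0.39  0.12] e 0.0 th 29.2 az 0.0 jz -0.01
[ 0.06  0.57 -0.83  2.37  1.92  0.55 -0.44] e 0.0 th 29.2 az 0.0 jz -0.01
[ 0.13  0.24 -0.85  2.31  1.11  0.36  0.3 ] e 0.0 th 29.2 az -0.0 jz -0.01
[ 0.63  0.29 -0.78  2.34  1.16  0.18  0.56] e 0.0 th 29.2 az -0.0 jz -0.01
[ 1.02  0.42 -0.98  2.26  0.94  0.23  1.04] e 0.0 th 29.2 az -0.0 jz -0.01
[ 0.92  0.44 -0.86  2.28  1.18  0.17  0.8 ] e 0.0 th 29.2 az 0.0 jz -0.01
4 0.546
5 0.546
0.5459667690458303 [[-0.144 -0.104  0.032 -0.342]]
0 [ 0.89  0.08 -0.44  0.64 -0.22  1.92  1.87] [ 0
[... 166 characters left out ...]
3 az -2.2 jz -0.001
[ 0.89  0.17 -1.15  2.3   0.69  0.3   0.89] e 0.0 th 30.3 az -0.0 jz -0.001
[ 0.63  0.17 -1.01  2.33  0.91  0.3   0.57] e 0.0 th 30.3 az 0.0 jz -0.001
[ 0.87 -0.07 -1.12  2.29  0.03  0.38  1.43] e 20.3 th 29.3 az -2.3 jz -0.015
[ 0.18  0.31 -0.92  2.32  1.32  0.4   0.12] e 0.0 th 29.3 az 0.0 jz -0.015
[ 0.07  0.58 -0.85  2.38  1.92  0.56 -0.43] e 0.0 th 29.3 az 0.0 jz -0.015
[ 0.15  0.25 -0.87  2.31  1.13  0.37  0.29] e 0.0 th 29.3 az -0.0 jz -0.015
[ 0.64  0.29 -0.78  2.34  1.19  0.18  0.55] e 0.0 th 29.3 az -0.0 jz -0.015
[ 1.03  0.42 -0.98  2.26  0.96  0.23  1.03] e 0.0 th 29.3 az -0.0 jz -0.015
[ 0.93  0.44 -0.86  2.28  1.21  0.17  0.78] e 0.0 th 29.3 az 0.0 jz -0.015
```

```bash
cat > go.py <<'E'
import sys
from plan2 import *
from now import qn
# usage: go.py s|w x y z(mm) phi_deg nrows hold
def go(fr,x,y,zz,phi,n,hold):
    q=qn(); t,Rt,th,az=info(q); phi=np.radians(phi)+(PHI if fr=='s' else 0)
    P=W(z,(x,y,zz)) if fr=='s' else np.array([x,y,zz])/1000
    yw=(phi-az+np.pi)%(2*np.pi)-np.pi; tgt=P+.011*(rz(yw)@Rt)[:,0]; d=tgt-t
    print('SHIFT',d.round(4),'YAW',round(yw,3),'minrows',max(np.linalg.norm(d)/.05,abs(yw)/.15).round(1))
    tr=[]; q=play(q,lin(*d,yw,n=n,hold=hold),tr); 
    for i,qq in enumerate(tr):
        if i%3==0 or i==len(tr)-1:
            t,Rt,th,az=info(qq); print(i+1,qq.round(2),t.round(3),'e',(np.linalg.norm(t-tgt)*1000).round(1),np.degrees(th).round(1),np.degrees(az-phi).round(1),Rt[2,2].round(3))
if __name__=='__main__': a=sys.argv; go(a[1],*map(float,a[2:6]),int(a[6]),int(a[7]))
E
python3 go.py s -100 85 230 0 16 3
```

```text
8.25 q [0.587, 0.278, -0.691, 0.48, 0.015, 1.916, 1.858] tcp [ 0.5735 -0.1194  0.8876] th 31.53 az 20.03 jaw [-0.315  0.949  0.018] F [ 0.5 -0.3 -0.3] w 0.0853
SHIFT [-0.0957  0.0896 -0.6669] YAW -0.197 minrows 13.6
1 [ 0.73  0.2  -0.72  0.7  -0.07  1.78  1.89] [ 0.568 -0.115  0.853] e 644.3 31.6 10.6 0.017
4 [ 0.96 -0.02 -0.71  1.23 -0.29  1.45  2.05] [ 0.55  -0.097  0.721] e 509.7 31.5 8.4 0.018
7 [ 0.99 -0.14 -0.68  1.59 -0.4   1.2   2.15] [ 0.532 -0.08   0.596] e 382.3 31.5 6.3 0.018
10 [ 0.97 -0.19 -0.7   1.89 -0.46  0.94  2.2 ] [ 0.514 -0.063  0.471] e 254.9 31.5 4.2 0.018
13 [ 0.95 -0.16 -0.77  2.14 -0.49  0.64  2.21] [ 0.496 -0.047  0.346] e 127.4 31.5 2.1 0.018
16 [ 0.92  0.02 -0.91  2.35 -0.3   0.25  1.98] [ 0.478 -0.03   0.221] e 0.0 31.5 0.0 0.018
19 [ 0.92  0.02 -0.91  2.35 -0.3   0.25  1.98] [ 0.478 -0.03   0.221] e 0.0 31.5 0.0 0.018
```

>>> {"op": "play_rows", "data": {
  "plan": [
    [1,-0.012,0.009,-0.04,-0.02],
    [1,-0.024,0.018,-0.08,-0.04],
    [1,-0.036,0.027,-0.12,-0.06],
    [1,-0.048,0.036,-0.16,-0.08],
    [1,-0.06,0.045,-0.2,-0.1],
    [1,-0.072,0.054,-0.24,-0.12],
    [1,-0.084,0.063,-0.28,-0.14],
    [1,-0.096,0.072,-0.32,-0.16],
    [1,-0.108,0.081,-0.36,-0.18],
    [1,-0.115,0.09,-0.4,-0.197]
  ]
}}

```text
clock: 9.25
tcp_pos: [0.4597, -0.0256, 0.482]
orientation: [-1.464, 0.708, 0.908]
contact_force: [0.3, -0.8, -0.2]
grip_width: 0.0856
```

```bash
python3 go.py s -105 85 235 0 7 3
```

```text
9.25 q [0.786, -0.335, -0.559, 1.962, -0.437, 0.985, 2.058] tcp [ 0.4597 -0.0256  0.482 ] th 30.97 az 9.14 jaw [-0.129  0.991  0.018] F [ 0.3 -0.8 -0.2] w 0.0856
SHIFT [ 0.0132 -0.0049 -0.2566] YAW -0.006 minrows 5.1
1 [ 0.78 -0.32 -0.58  2.03 -0.45  0.9   2.07] [ 0.462 -0.026  0.445] e 220.3 31.0 0.3 0.018
4 [ 0.76 -0.22 -0.65  2.21 -0.46  0.62  2.1 ] [ 0.467 -0.028  0.336] e 110.1 31.0 0.2 0.018
7 [ 0.76 -0.02 -0.75  2.36 -0.35  0.28  2.01] [ 0.473 -0.031  0.226] e 0.0 31.0 0.0 0.018
10 [ 0.76 -0.02 -0.75  2.36 -0.35  0.28  2.01] [ 0.473 -0.031  0.226] e 0.0 31.0 0.0 0.018
```

>>> {"op": "play_rows", "data": {
  "plan": [
    [0,0.002,-0.001,-0.04,0],
    [0,0.004,-0.001,-0.08,0],
    [0,0.006,-0.002,-0.12,0],
    [0,0.008,-0.003,-0.16,0],
    [0,0.01,-0.004,-0.2,0],
    [0,0.012,-0.005,-0.24,-0.006],
    [0,0.013,-0.005,-0.257,-0.006],
    [0,0.013,-0.005,-0.257,-0.006]
  ]
}}

```text
clock: 10.05
tcp_pos: [0.4724, -0.0288, 0.2235]
orientation: [-1.457, 0.709, 0.913]
contact_force: [0.9, 1.2, 0.7]
grip_width: 0.0427
```

```bash
python3 - <<'E'
from now import *; import pickle
from standfit import W
np.save('q.npy',qn()); z=np.load('stand.npy')
f=shot('wrist','w1'); s=shot('scene','scene2'); pickle.dump((f,s),open('fr2.pkl','wb'))
for g,n in ((f,'wrist'),(s,'scene')):
    for l,p in (('gate_knob',(-55,85,150)),('gate_pivot',(-55,150,150)),('stud_rail',(0,0,175)),('hood_edge',(-70,-27.5,280))):
        print(n,l,'pred',proj(g,W(z,p)).round(1),[(round(d['conf'],2),np.round(np.array(d['position'])*[640,400],1).tolist()) for d in r.pinpoint(g,l)[:2]])
E
```

```text
10.05 q [0.754, -0.01, -0.743, 2.355, -0.36, 0.282, 2.023] tcp [ 0.4724 -0.0288  0.2235] th 30.73 az 9.75 jaw [-0.129  0.991  0.024] F [0.9 1.2 0.7] w 0.0427
wrist gate_knob pred [318.1 209. ] [(0.6, [321.5, 203.8])]
wrist gate_pivot pred [402.4 205.8] [(0.72, [408.8, 204.0])]
wrist stud_rail pred [224.5 273.8] [(0.83, [229.1, 268.6])]
wrist hood_edge pred [127.3 367.9] []
scene gate_knob pred [341.1 223. ] [(0.79, [343.0, 221.6])]
scene gate_pivot pred [323.  210.9] [(0.78, [319.9, 215.7])]
scene stud_rail pred [381.9 221.4] [(0.56, [379.3, 222.3])]
scene hood_edge pred [375.1 208.7] [(0.72, [371.3, 208.2])]
```

View pics/w1.png

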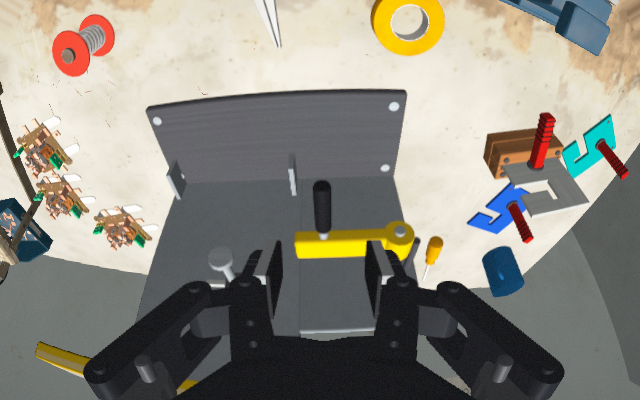

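View pics/scene2.png

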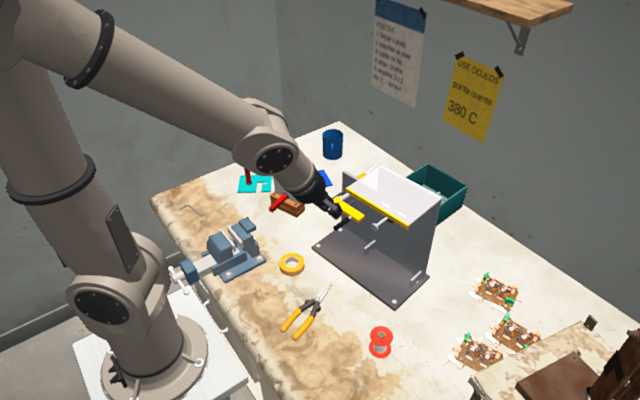

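```bash
cat > fit5.py <<'E'
from standfit import *
f2,s2=pickle.load(open('fr2.pkl','rb')); fs['w']=f2
ob2=[('w',(147,107),(-75,-120,12)),('w',(406,90),(-75,180,12)),('w',(321,183),(-78,85,151)),('w',(322.5,232),(-28,85,150))]
def fit(obs,free=False):
    f=lambda z:np.hstack([(proj(fs[c],W(z,p))-uv)*(1 if c!='w' else 1.5) for c,uv,p in obs])
    s=least_squares(f,[.57,-.1,.15],loss='soft_l1'); print(s.x.round(4)); print(f(s.x).reshape(-1,2).round(1).tolist()); return s.x
a=fit(ob); b=fit(ob2); c=fit(ob+ob2); np.save('stand.npy',c)
for y in (-12,-6,0,6,12): print(y,proj(f2,W(b,(-28,y,175))).round(1),proj(f2,W(c,(-28,y,175))).round(1))
P=f2['pixels'][160:300,190:430]; cv2.imwrite('pics/w1z.png',cv2.resize(P,None,fx=3.3,fy=3.3,interpolation=cv2.INTER_CUBIC))
E
python3 fit5.py
```

```text
[ 0.584  -0.0995  0.1531]
[[-1.2, -1.9], [0.2, 0.9], [1.5, -0.7], [-0.7, 2.2], [-0.4, 1.8], [-0.6, -0.8], [0.9, -1.6], [-0.0, 0.1], [-0.6, -0.3]]
[ 0.5776 -0.0978  0.1475]
[[-7.0, 1.1], [2.7, 1.1], [-0.0, 0.0], [-0.1, -9.0]]
[ 0.5803 -0.0969  0.164 ]
[[-3.1, -1.4], [-1.0, 0.8], [-0.2, -1.1], [-2.6, 2.5], [-1.9, 1.7], [-0.9, 0.8], [0.4, -1.0], [-0.6, 1.6], [-1.3, 0.5], [-5.7, 6.3], [1.7, 0.9], [-1.5, 2.3], [0.1, -7.4]]
-12 [202.  253.1] [203.4 255.1]
-6 [208.9 253.2] [210.1 255.2]
0 [215.8 253.3] [216.9 255.2]
6 [222.8 253.4] [223.9 255.2]
12 [230.  253.4] [231.  255.2]
```

View pics/w1z.png

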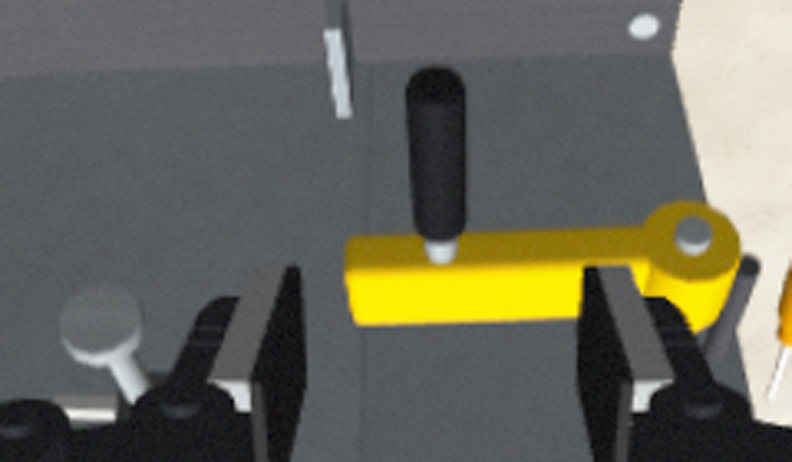

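```bash
python3 - <<'E'
from standfit import *
f2,s2=pickle.load(open('fr2.pkl','rb')); z=np.array([.584,-.0995,.1531])
def inv(z,X):
    c,s=np.cos(z[2]),np.sin(z[2]); d=X-[z[0],z[1],0]; return np.array([c*d[0]+s*d[1],-s*d[0]+c*d[1],d[2]])*1000
for zz in (z,np.load('stand.npy')):
  for n,u,v in [('knob front top',322,193),('knob mid',322,210),('knob rear',323,226),('arm end',298,250),('arm mid',345,248),('hub',398,232),('studhead',220,256),('base fl',400,98),('base fr',153,114),('base mid',280,105),('board',290,320)]:
    X=tow(f2,u,v); print(n,X.round(4),inv(zz,X).round(1))
E
```

```text
knob front top [ 0.4922 -0.0241  0.1562] [-79.2  88.5 156.2]
knob mid [ 0.5102 -0.0218  0.1562] [-61.1  88.  156.2]
knob rear [ 0.5289 -0.0187  0.1565] [-42.1  88.3 156.5]
arm end [ 0.5646 -0.0357  0.1568] [ -9.5  66.  156.8]
arm mid [0.5581 0.0041 0.1566] [ -9.8 106.3 156.6]
hub [0.5363 0.0458 0.1532] [-25.  150.9 153.2]
studhead [ 0.5515 -0.0985  0.1762] [-32.    5.9 176.2]
base fl [0.4876 0.0634 0.0113] [-70.5 175.7  11.3]
base fr [ 0.5306 -0.2154  0.011 ] [ -70.5 -106.4   11. ]
base mid [ 0.5124 -0.0636  0.0118] [-65.3  46.4  11.8]
board [ 0.618  -0.0392  0.2016] [ 42.8  54.4 201.6]
knob front top [ 0.4922 -0.0241  0.1562] [-75.   86.2 156.2]
knob mid [ 0.5102 -0.0218  0.1562] [-56.9  85.5 156.2]
knob rear [ 0.5289 -0.0187  0.1565] [-37.9  85.5 156.5]
arm end [ 0.5646 -0.0357  0.1568] [ -5.5  62.9 156.8]
arm mid [0.5581 0.0041 0.1566] [ -5.4 103.2 156.6]
hub [0.5363 0.0458 0.1532] [-20.1 148.  153.2]
studhead [ 0.5515 -0.0985  0.1762] [-28.7   3.1 176.2]
base fl [0.4876 0.0634 0.0113] [-65.3 173.3  11.3]
base fr [ 0.5306 -0.2154  0.011 ] [ -68.4 -108.9   11. ]
base mid [ 0.5124 -0.0636  0.0118] [-61.5  43.9  11.8]
board [ 0.618  -0.0392  0.2016] [ 46.6  50.7 201.6]
```

```bash
python3 - <<'E'
from standfit import *
f2,_=pickle.load(open('fr2.pkl','rb'))
pts=np.array([tow(f2,u,v) for u in range(180,400,4) for v in range(190,335,4) if f2['z_map'][v,u]>0])
m=(pts[:,2]>.05)&(pts[:,2]<.27)&(pts[:,0]>.55)
p=pts[m]; 
best=None;rng=np.random.default_rng(0)
for _ in range(500):
    i,j=rng.choice(len(p),2,False); d=p[j,:2]-p[i,:2]; 
    if np.hypot(*d)<.08: continue
    n=np.array([-d[1],d[0]])/np.hypot(*d); e=np.abs((p[:,:2]-p[i,:2])@n)<.002
    if best is None or e.sum()>best[0]: best=(e.sum(),e)
s=p[best[1]]; c=s[:,:2].mean(0); u,_,vt=np.linalg.svd(s[:,:2]-c); d=vt[0]*np.sign(vt[0][1]); yaw=np.arctan2(-d[0],d[1]); print(len(p),best[0],'yaw',np.degrees(yaw),'res',u.shape)
ex=np.array([np.cos(yaw),np.sin(yaw)]);ey=np.array([-ex[1],ex[0]])
xo=c@ex-.047; k=np.array([[.4922,-.0241],[.5102,-.0218],[.5289,-.0187]]); yo=(k@ey).mean()-.085
# base edges front
o=xo*ex+yo*ey; print('origin',o)
z=np.r_[o,yaw]; np.save('stand.npy',z)
def inv(X): return np.array([(X[:2]-o)@ex,(X[:2]-o)@ey,X[2]])*1000
for n,u,v in [('knob front',322,190),('armfront? mid',345,248),('studhead',220,256),('stud',214,250),('stud',227,262),('stud',221,263),('hub',398,232),('base fl',404,93),('base fr',149,109)]: print(n,inv(tow(f2,u,v)).round(1))
for y in (-6,0,6): print(y,proj(f2,W(z,(-28,y,175))).round(1))
E
```

```text
1187 1033 yaw 8.631608056648114 res (1033, 1033)
origin [ 0.5799388  -0.09695616]
knob front [-77.5  85.3 155.1]
armfront? mid [ -6.4 103.2 156.6]
studhead [-28.3   2.7 176.2]
stud [-27.8  -3.7 170.1]
stud [-27.5   9.2 181.2]
stud [-28.2   4.6 182.5]
hub [-21.7 147.7 153.2]
base fl [-73.7 176.   11.5]
base fr [ -73.6 -113.2   10.1]
-6 [210.3 254.9]
0 [217.2 255. ]
6 [224.2 255. ]
```

```bash
python3 go.py s -60 85 150 0 8 6
```

```text
10.55 q [0.756, -0.017, -0.74, 2.354, -0.363, 0.28, 2.025] tcp [ 0.4738 -0.0309  0.2269] th 31.13 az 8.99 jaw [-0.124  0.992  0.02 ] F [-0.  -0.2 -1.3] w 0.0427
SHIFT [ 0.0396  0.0098 -0.0863] YAW -0.006 minrows 1.9
1 [ 0.75  0.02 -0.75  2.36 -0.28  0.24  1.95] [ 0.479 -0.03   0.216] e 83.6 31.1 0.3 0.02
4 [ 0.79  0.12 -0.84  2.36  0.16  0.17  1.51] [ 0.488 -0.028  0.187] e 53.3 30.4 -0.0 0.017
7 [ 0.83  0.22 -0.93  2.36  0.82  0.17  0.87] [ 0.498 -0.028  0.164] e 29.0 30.1 -0.9 0.011
10 [ 0.74  0.3  -0.87  2.36  1.38  0.17  0.31] [ 0.513 -0.021  0.141] e 0.0 31.1 0.0 0.02
13 [ 0.74  0.3  -0.87  2.36  1.38  0.17  0.31] [ 0.513 -0.021  0.141] e 0.0 31.1 0.0 0.02
14 [ 0.74  0.3  -0.87  2.36  1.38  0.17  0.31] [ 0.513 -0.021  0.141] e 0.0 31.1 0.0 0.02
```

>>> {"op": "play_rows", "data": {
  "plan": [
    [0,0.005,0.001,-0.011,0],
    [0,0.01,0.002,-0.022,-0.003],
    [0,0.015,0.004,-0.033,-0.006],
    [0,0.02,0.005,-0.044,-0.006],
    [0,0.025,0.006,-0.055,-0.006],
    [0,0.03,0.007,-0.066,-0.006],
    [0,0.035,0.009,-0.076,-0.006],
    [0,0.04,0.01,-0.086,-0.006],
    [0,0.04,0.01,-0.086,-0.006],
    [0,0.04,0.01,-0.086,-0.006]
  ]
}}

```text
clock: 11.55
tcp_pos: [0.514, -0.0208, 0.1399]
orientation: [-1.457, 0.713, 0.898]
contact_force: [0.6, 0.0, -0.4]
grip_width: 0.0431
```

```bash
python3 go.py s -60 85 150 0 4 1; python3 - <<'E'
from h import *
f=shot('wrist','w2')
E
```

```text
11.55 q [0.746, 0.304, -0.873, 2.36, 1.392, 0.175, 0.304] tcp [ 0.514  -0.0208  0.1399] th 31.1 az 8.75 jaw [-0.118  0.993  0.021] F [ 0.6  0.  -0.4] w 0.0431
SHIFT [-0.0002  0.0001  0.001 ] YAW -0.002 minrows 0.0
1 [ 0.75  0.3  -0.87  2.36  1.39  0.18  0.31] [ 0.514 -0.021  0.14 ] e 0.8 31.1 0.1 0.021
4 [ 0.75  0.3  -0.88  2.36  1.38  0.18  0.31] [ 0.513 -0.021  0.141] e 0.0 31.1 -0.0 0.021
5 [ 0.75  0.3  -0.88  2.36  1.38  0.18  0.31] [ 0.513 -0.021  0.141] e 0.0 31.1 -0.0 0.021
```

View pics/w2.png

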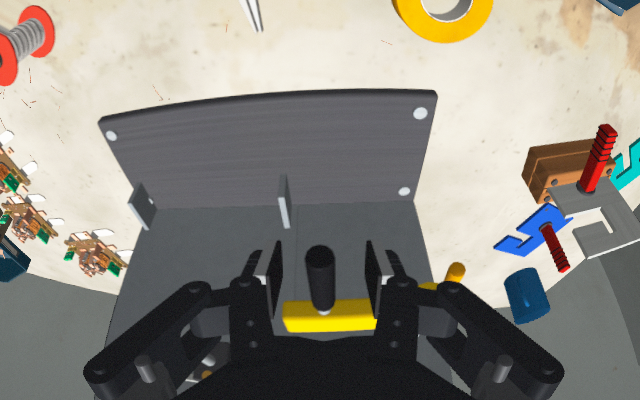

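>>> {"op": "play_rows", "data": {
  "plan": [
    [-1,0,0,0.001,0],
    [-1,0,0,0.001,0],
    [-1,0,0,0.001,0],
    [-1,0,0,0.001,0],
    [-1,0,0,0.001,0]
  ],
  "force": 20
}}

```text
clock: 12.1
tcp_pos: [0.5137, -0.0222, 0.1416]
orientation: [-1.458, 0.715, 0.896]
contact_force: [-1.3, -5.7, 3.9]
grip_width: 0.0123
```

```bash
python3 - <<'E'
from plan2 import *
from now import qn
q=qn(); ey=np.array([-np.sin(PHI),np.cos(PHI)])
# arc rows
def arc(a0,a1,n):
    out=[]
    for i in range(1,n+1):
        a=a0+(a1-a0)*i/n; dy=-65*(np.cos(a)-np.cos(a0)); dz=65*(np.sin(a)-np.sin(a0))
        out.append([-1,*(ey*dy/1000).round(4).tolist(),round(dz/1000,4),0])
    return out
for a,b,n in ((0,1.2,10),(1.2,2.5,10)):
    R_=arc(a,b,n); print(R_); t0=fk(q)[0]; tr=[]
    q=play(q,R_,tr)
    for i,qq in enumerate(tr):
        t,Rt,th,az=info(qq); print(qq.round(2),'e',(np.linalg.norm(t-t0-R_[i][1:4])*1000).round(1),np.degrees(th).round(1),np.degrees(az-PHI).round(1),Rt[2,2].round(3))
E
```

```text
12.1 q [0.751, 0.299, -0.876, 2.359, 1.366, 0.176, 0.329] tcp [ 0.5137 -0.0222  0.1416] th 31.09 az 8.41 jaw [-0.116  0.993  0.018] F [-1.3 -5.7  3.9] w 0.0123
[[-1, -0.0001, 0.0005, np.float64(0.0078), 0], [-1, -0.0003, 0.0018, np.float64(0.0155), 0], [-1, -0.0006, 0.0041, np.float64(0.0229), 0], [-1, -0.0011, 0.0073, np.float64(0.03), 0], [-1, -0.0017, 0.0112, np.float64(0.0367), 0], [-1, -0.0024, 0.0159, np.float64(0.0429), 0], [-1, -0.0032, 0.0214, np.float64(0.0484), 0], [-1, -0.0042, 0.0274, np.float64(0.0532), 0], [-1, -0.0052, 0.034, np.float64(0.0573), 0], [-1, -0.0062, 0.041, np.float64(0.0606), 0]]
[ 0.79  0.29 -0.91  2.35  1.24  0.18  0.45] e 0.0 31.1 -0.2 0.018
[ 0.83  0.28 -0.97  2.34  1.14  0.2   0.55] e 0.0 31.1 -0.2 0.018
[ 0.88  0.27 -1.02  2.34  1.07  0.21  0.62] e 0.0 31.1 -0.2 0.018
[ 0.92  0.27 -1.07  2.33  1.01  0.23  0.68] e 0.0 31.1 -0.2 0.018
[ 0.96  0.26 -1.12  2.33  0.96  0.25  0.72] e 0.0 31.1 -0.2 0.018
[ 0.99  0.25 -1.16  2.32  0.91  0.26  0.75] e 0.0 31.1 -0.2 0.018
[ 1.01  0.25 -1.19  2.32  0.88  0.27  0.77] e 0.0 31.1 -0.2 0.018
[ 1.02  0.24 -1.22  2
[... 598 characters left out ...]
0.0114, 0.0748, np.float64(-0.0217), 0]]
[ 1.02  0.21 -1.27  2.31  0.81  0.3   0.77] e 0.0 31.1 -0.2 0.018
[ 1.    0.2  -1.27  2.31  0.81  0.31  0.75] e 0.0 31.1 -0.2 0.018
[ 0.97  0.19 -1.26  2.31  0.82  0.31  0.72] e 0.0 31.1 -0.2 0.018
[ 0.93  0.19 -1.24  2.31  0.84  0.31  0.68] e 0.0 31.1 -0.2 0.018
[ 0.88  0.18 -1.22  2.32  0.87  0.32  0.63] e 0.0 31.1 -0.2 0.018
[ 0.83  0.18 -1.19  2.32  0.9   0.32  0.57] e 0.0 31.1 -0.2 0.018
[ 0.78  0.18 -1.16  2.33  0.95  0.32  0.5 ] e 0.0 31.1 -0.2 0.018
[ 0.72  0.19 -1.13  2.33  1.01  0.33  0.43] e 0.0 31.1 -0.2 0.018
[ 0.67  0.2  -1.1   2.34  1.07  0.33  0.34] e 0.0 31.1 -0.2 0.018
[ 0.62  0.21 -1.07  2.35  1.14  0.34  0.26] e 0.0 31.1 -0.2 0.018
```

>>> {"op": "play_rows", "data": {
  "plan": [
    [-1,0,0.0005,0.0078,0],
    [-1,0,0.002,0.0155,0],
    [-1,-0.001,0.004,0.023,0],
    [-1,-0.001,0.007,0.03,0],
    [-1,-0.002,0.011,0.037,0],
    [-1,-0.002,0.016,0.043,0],
    [-1,-0.003,0.021,0.048,0],
    [-1,-0.004,0.027,0.053,0],
    [-1,-0.005,0.034,0.057,0],
    [-1,-0.006,0.041,0.0605,0]
  ]
}}

```text
clock: 13.1
tcp_pos: [0.5084, 0.0165, 0.2027]
orientation: [-1.459, 0.719, 0.892]
contact_force: [-10.2, -10.7, 16.2]
grip_width: 0.0122
```

>>> {"op": "play_rows", "data": {
  "plan": [
    [-1,-0.001,0.008,0.0025,0],
    [-1,-0.0025,0.016,0.004,0],
    [-1,-0.004,0.0245,0.0044,0],
    [-1,-0.005,0.033,0.0037,0],
    [-1,-0.006,0.041,0.002,0],
    [-1,-0.0075,0.049,-0.001,0],
    [-1,-0.0085,0.056,-0.005,0],
    [-1,-0.0095,0.063,-0.0095,0],
    [-1,-0.0105,0.069,-0.015,0],
    [-1,-0.011,0.073,-0.02,0]
  ]
}}

```text
clock: 14.1
tcp_pos: [0.4966, 0.0942, 0.1819]
orientation: [-1.458, 0.711, 0.899]
contact_force: [0.3, -1.2, 1.5]
grip_width: 0.0122
```

```bash
python3 now.py; python3 - <<'E'
from h import *
shot('scene','s3')
E
```

```text
14.1 q [0.62, 0.207, -1.064, 2.344, 1.122, 0.333, 0.284] tcp [0.4966 0.0942 0.1819] th 31.13 az 8.83 jaw [-0.12   0.993  0.02 ] F [ 0.3 -1.2  1.5] w 0.0122
```

View pics/s3.png

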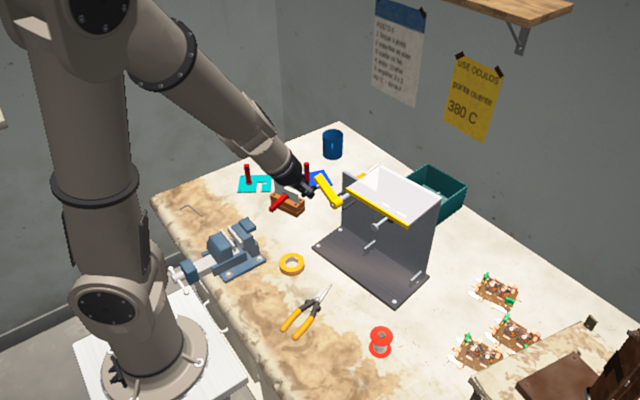

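>>> {"op": "play_rows", "data": {
  "plan": [
    [0.2,0,0,0,0],
    [0.2,0,0,0,0],
    [0.2,0,0,0,0],
    [0.2,-0.01,-0.002,0.015,0],
    [0.2,-0.025,-0.003,0.04,0],
    [0.2,-0.04,-0.005,0.07,0],
    [0.2,-0.05,-0.007,0.09,0],
    [0.2,-0.05,-0.007,0.09,0]
  ]
}}

```text
clock: 14.95
tcp_pos: [0.4528, 0.0736, 0.2391]
orientation: [-1.463, 0.771, 0.901]
contact_force: [0.1, 1.1, -0.5]
grip_width: 0.0513
```

```bash
python3 - <<'E'
from now import *; import pickle
np.save('q.npy',qn())
f=shot('wrist','w3'); s=shot('scene','s4'); t=shot('top','t4'); pickle.dump((f,s,t),open('fr3.pkl','wb'))
for g,n in ((f,'w'),(s,'s'),(t,'t')):
    for l in ('plate_grip','plate_notch'):
        print(n,l,[(round(d['conf'],2),np.round(np.array(d['position'])*[640,400],1).tolist(),tow(g,d['position'][0]*640,d['position'][1]*400).round(3)) for d in r.pinpoint(g,l)[:4]])
E
```

```text
14.95 q [0.834, -0.098, -1.119, 2.334, 0.055, 0.358, 1.318] tcp [0.4528 0.0736 0.2391] th 28.86 az 4.68 jaw [-0.096  0.995 -0.008] F [ 0.1  1.1 -0.5] w 0.0513
w plate_grip [(0.9, [476.8, 230.9], array([0.637, 0.323, 0.06 ])), (0.74, [471.9, 123.2], array([0.462, 0.231, 0.06 ])), (0.7, [585.8, 165.5], array([0.479, 0.43 , 0.072]))]
w plate_notch [(0.88, [487.1, 198.9], array([0.516, 0.253, 0.116])), (0.83, [444.1, 224.8], array([0.689, 0.302, 0.006])), (0.66, [531.6, 156.4], array([0.525, 0.392, 0.005])), (0.37, [194.0, 156.5], array([ 0.577, -0.089,  0.013]))]
s plate_grip [(0.85, [243.6, 167.5], array([0.475, 0.43 , 0.072])), (0.73, [270.8, 204.1], array([0.487, 0.293, 0.005])), (0.61, [306.1, 167.6], array([0.64 , 0.313, 0.067]))]
s plate_notch [(0.7, [282.5, 178.1], array([0.397, 0.046, 0.308])), (0.61, [319.2, 172.7], array([ 0.709,  0.337, -0.   ])), (0.57, [266.4, 183.6], array([0.532, 0.394, 0.001]))]
t plate_grip [(0.94, [217.0, 208.8], array([0.485, 0.428, 0.073])), (0.66, [246.2, 161.6], array([0.66 , 0.347, 0.009]))]
t plate_notch [(0.97, [231.6, 196.1], array([0.537, 0.398, 0.004])), (0.79, [259.3, 150.8], array([0.7  , 0.301, 0.004])), (0.71, [267.5, 196.6], array([0.514, 0.252, 0.126])), (0.6, [401.3, 183.1], array([ 0.519, -0.139,  0.292]))]
```

View pics/w3.png

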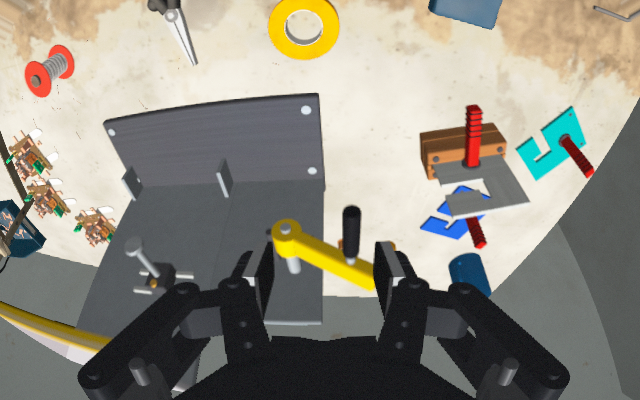

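View pics/s4.png

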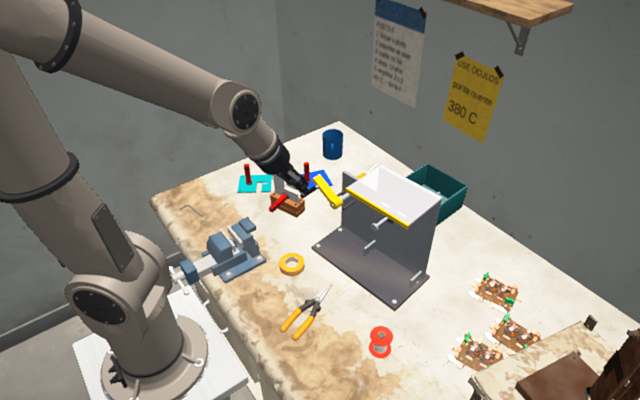

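```bash
cat > bar.py <<'E'
from h import *
import pickle
def bar(f,box,zmin=.04,zmax=.11):
    u0,v0,u1,v1=box; hsv=cv2.cvtColor(f['pixels'],cv2.COLOR_BGR2HSV)
    red=((hsv[...,0]<8)|(hsv[...,0]>172))&(hsv[...,1]>150)&(hsv[...,2]>40)
    P=[]
    for v in range(v0,v1):
        for u in range(u0,u1):
            if red[v,u] and f['z_map'][v,u]>0: P.append(tow(f,u,v,f['z_map'][v,u]))
    P=np.array(P); return P
if __name__=='__main__':
    f,s,t=pickle.load(open('fr3.pkl','rb'))
    P=bar(f,(455,95,495,175)); print(len(P),P.min(0).round(3),P.max(0).round(3)); 
    P=P[(P[:,2]>.035)]
    top=P[P[:,2]>np.percentile(P[:,2],60)-.004]
    c=np.median(P,0); u,_,vt=np.linalg.svd(P[:,:2]-P[:,:2].mean(0)); d=vt[0]*np.sign(vt[0][0]); pr=(P[:,:2]-P[:,:2].mean(0))@d; la=(P[:,:2]-P[:,:2].mean(0))@[-d[1],d[0]]
    print('yaw',np.degrees(np.arctan2(d[1],d[0])).round(1),'span',np.percentile(pr,[1,99]).round(3),np.percentile(la,[2,50,98]).round(4),P[:,:2].mean(0).round(4)); print('z',np.percentile(P[:,2],[5,50,95]).round(3))
    # z slope along bar
    for a in np.linspace(pr.min(),pr.max(),6)[:-1]:
        m=(pr>=a)&(pr<a+np.ptp(pr)/5); print(P[m].mean(0).round(4),P[m][:,2].max().round(4))
    # plate grey face
    pl=np.array([tow(f,u,v) for u in range(440,525,2) for v in range(165,212,2)]); m=(pl[:,2]>.055)&(pl[:,2]<.14)&(np.hypot(pl[:,0]-.52,pl[:,1]-.245)<.08)
    q=pl[m]; c=q.mean(0); _,sv,vt=np.linalg.svd(q-c); n=vt[2]*np.sign(vt[2][0]); print('plate n',n.round(3),len(q),sv.round(4),'yaw',np.degrees(np.arctan2(n[1],n[0])).round(1),'lean',np.degrees(np.arcsin(n[2])).round(1),c.round(4))
    print('edges along y', np.percentile((q[:,:2]-c[:2])@[-np.sin(np.arctan2(n[1],n[0])),np.cos(np.arctan2(n[1],n[0]))],[0,100]).round(4),'z',q[:,2].min(),q[:,2].max())
    cv2.imwrite('pics/w3z.png',cv2.resize(f['pixels'][90:230,400:560],None,fx=4,fy=4,interpolation=cv2.INTER_CUBIC))
E
python3 bar.py
```

```text
858 [ 0.445  0.223 -0.   ] [0.516 0.28  0.066]
yaw 20.6 span [-0.034  0.039] [-0.0064 -0.0005  0.0142] [0.4786 0.2393]
z [0.051 0.06  0.063]
[0.4522 0.23   0.057 ] 0.0611
[0.4687 0.2354 0.0592] 0.0623
[0.4839 0.2404 0.0595] 0.0633
[0.4979 0.2466 0.0595] 0.063
[0.5106 0.252  0.06  ] 0.0656
plate n [0.944 0.328 0.044] 792 [0.7287 0.6163 0.0314] yaw 19.2 lean 2.5 [0.5167 0.2538 0.0978]
edges along y [-0.0452  0.0455] z 0.05565858293540635 0.1305741899393275
```

View pics/w3z.png

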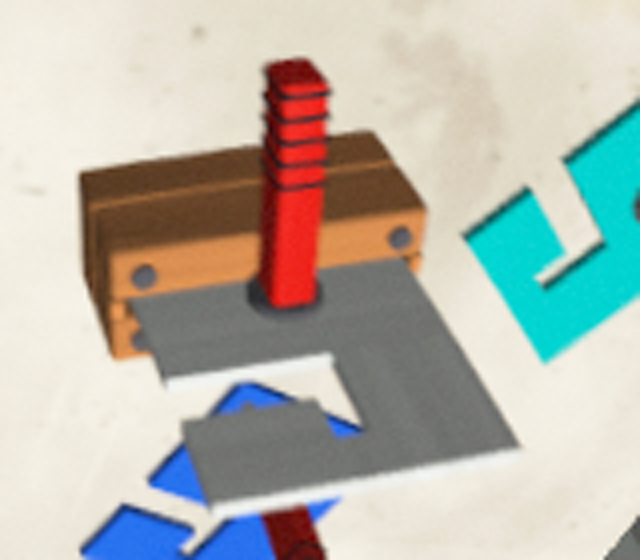

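```bash
sed -i "s/(PHI if fr=='s' else 0)/(PHI if fr in 's' else 0)/" go.py; python3 go.py w 425 221 130 19.8 8 2
```

```text
15.4 q [0.832, -0.093, -1.12, 2.334, 0.067, 0.357, 1.307] tcp [0.4531 0.0744 0.2382] th 28.83 az 4.83 jaw [-0.098  0.995 -0.008] F [-0.3 -0.5  1.1] w 0.0513
SHIFT [-0.0231  0.1485 -0.1178] YAW 0.261 minrows 3.8
1 [ 0.89 -0.04 -1.25  2.35  0.25  0.33  1.13] [0.45  0.093 0.223] e 167.1 28.8 -13.1 -0.008
4 [ 0.65  0.12 -1.21  2.38  0.89  0.36  0.47] [0.443 0.137 0.187] e 109.0 28.6 -8.7 -0.009
7 [ 0.29  0.31 -1.07  2.41  1.41  0.45 -0.07] [0.433 0.204 0.135] e 23.9 28.8 -1.9 -0.008
10 [ 0.22  0.37 -1.06  2.41  1.51  0.5  -0.16] [0.43  0.223 0.12 ] e 0.0 28.8 -0.0 -0.008
```

>>> {"op": "play_rows", "data": {
  "plan": [
    [0.2,-0.003,0.018,-0.014,0.033],
    [0.2,-0.006,0.037,-0.029,0.065],
    [0.2,-0.009,0.056,-0.044,0.098],
    [0.2,-0.012,0.074,-0.059,0.13],
    [0.2,-0.014,0.093,-0.073,0.163],
    [0.2,-0.017,0.111,-0.088,0.196],
    [0.2,-0.02,0.13,-0.103,0.228],
    [0.2,-0.023,0.148,-0.118,0.261],
    [0.2,-0.023,0.148,-0.118,0.261],
    [0.2,-0.023,0.148,-0.118,0.261]
  ]
}}

```text
clock: 16.4
tcp_pos: [0.4297, 0.2226, 0.1202]
orientation: [-1.587, 0.587, 1.1]
contact_force: [0.1, -1.0, -0.4]
grip_width: 0.0514
```

```bash
python3 - <<'E'
from now import *; import pickle; from bar import bar
np.save('q.npy',qn()); f=shot('wrist','w4'); pickle.dump(f,open('fr4.pkl','wb'))
cv2.imwrite('pics/w4z.png',f['pixels'])
P=bar(f,(250,40,420,300)); P=P[(P[:,2]>.05)&(P[:,2]<.08)&(np.abs(P[:,0]-.48)<.05)&(np.abs(P[:,1]-.24)<.05)]
m=P[:,:2].mean(0); _,_,vt=np.linalg.svd(P[:,:2]-m); d=vt[0]*np.sign(vt[0][0]); pr=(P[:,:2]-m)@d; la=(P[:,:2]-m)@[-d[1],d[0]]
print(len(P),m,d,np.degrees(np.arctan2(d[1],d[0])),np.percentile(pr,[1,99]),np.percentile(la,[1,50,99]))
for a in np.arange(-.04,.04,.01):
    k=(pr>=a)&(pr<a+.01)
    if k.sum()>5: print(P[k].mean(0).round(4),np.percentile(la[k],[2,98]).round(4),P[k][:,2].max().round(4))
E
python3 go.py w 462.5 233.8 54.5 19.8 6 3
```

```text
16.4 q [0.231, 0.37, -1.062, 2.407, 1.509, 0.499, -0.16] tcp [0.4297 0.2226 0.1202] th 28.79 az 19.86 jaw [-0.352  0.936 -0.007] F [ 0.1 -1.  -0.4] w 0.0514
1212 [0.47446944 0.23910334] [0.94458987 0.32825291] 19.162768796304942 [-0.03008835  0.04251929] [-6.40019309e-03 -6.37923871e-06  6.64626462e-03]
[0.4462 0.2282 0.0555] [-0.0054  0.0036] 0.0584
[0.4492 0.2303 0.0568] [-0.0062  0.0061] 0.0604
[0.4599 0.234  0.0595] [-0.0061  0.0064] 0.0608
[0.4696 0.2375 0.06  ] [-0.0061  0.0067] 0.0613
[0.4793 0.2409 0.0605] [-0.0061  0.0066] 0.0616
[0.4885 0.244  0.061 ] [-0.0061  0.0063] 0.0623
[0.498  0.2476 0.0615] [-0.0061  0.0067] 0.0628
[0.5072 0.2506 0.0621] [-0.0061  0.0067] 0.0634
16.45 q [0.232, 0.368, -1.062, 2.407, 1.509, 0.499, -0.16] tcp [0.4303 0.222  0.1208] th 28.85 az 19.69 jaw [-0.35   0.937 -0.008] F [0.5 0.3 0.2] w 0.051
SHIFT [ 0.0373  0.0141 -0.0756] YAW 0.002 minrows 1.7
1 [ 0.21  0.42 -1.04  2.4   1.58  0.53 -0.22] [0.436 0.224 0.108] e 71.2 28.9 -0.1 -0.008
4 [ 0.16  0.56 -1.    2.38  1.75  0.61 -0.33] [0.455 0.231 0.07 ] e 28.5 28.9 -0.0 -0.008
7 [ 0.14  0.64 -0.97  2.36  1.84  0.66 -0.38] [0.467 0.236 0.045] e 0.0 28.9 0.0 -0.008
9 [ 0.14  0.64 -0.97  2.36  1.84  0.66 -0.38] [0.467 0.236 0.045] e 0.0 28.9 0.0 -0.008
```

View pics/w4.png

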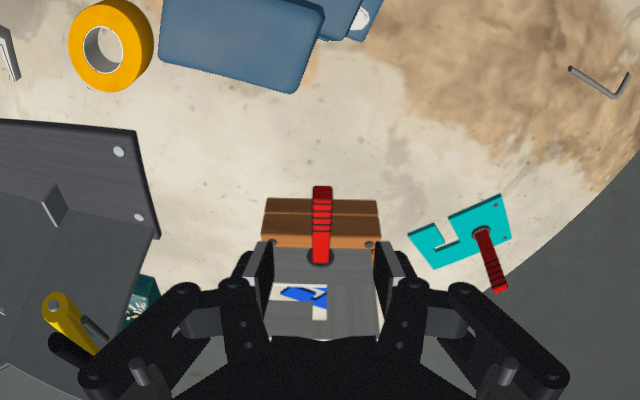

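>>> {"op": "play_rows", "data": {
  "plan": [
    [0.2,0.006,0.002,-0.013,-0.005],
    [0.2,0.012,0.005,-0.026,-0.01],
    [0.2,0.018,0.007,-0.039,-0.01],
    [0.2,0.024,0.01,-0.052,-0.01],
    [0.2,0.03,0.012,-0.064,-0.01],
    [0.2,0.036,0.0145,-0.0765,-0.01],
    [0.2,0.036,0.0145,-0.0765,-0.01],
    [0.2,0.036,0.0145,-0.0765,-0.01]
  ]
}}

```text
clock: 17.25
tcp_pos: [0.4667, 0.2359, 0.045]
orientation: [-1.583, 0.595, 1.089]
contact_force: [0.6, 0.1, -0.2]
grip_width: 0.0512
```

```bash
python3 - <<'E'
from now import *; import pickle
qn(); f=shot('wrist','w5')
E
```

```text
17.25 q [0.13, 0.641, -0.971, 2.363, 1.842, 0.668, -0.396] tcp [0.4667 0.2359 0.045 ] th 28.91 az 18.98 jaw [-0.34   0.94  -0.009] F [ 0.6  0.1 -0.2] w 0.0512
```

View pics/w5.png

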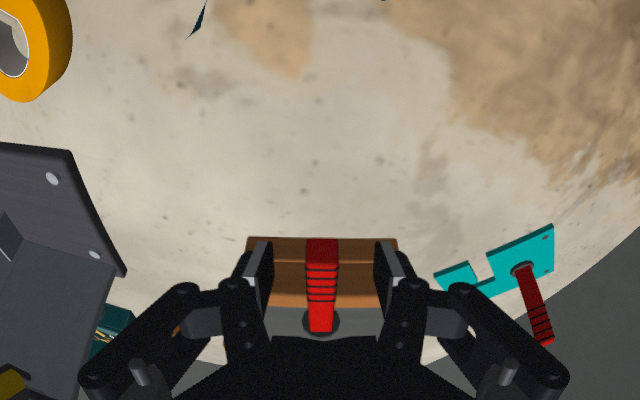

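Bar centred between the pads. Closing.

>>> {"op": "play_rows", "data": {
  "plan": [
    [-1,0,0,0,0],
    [-1,0,0,0,0],
    [-1,0,0,0,0],
    [-1,0,0,0,0],
    [-1,0,0,0,0]
  ],
  "force": 80
}}

```text
clock: 17.8
tcp_pos: [0.4665, 0.2363, 0.0447]
orientation: [-1.585, 0.594, 1.089]
contact_force: [-3.3, -4.2, 6.7]
grip_width: 0.0124
```

```bash
python3 - <<'E'
from plan2 import *
from now import qn
q=qn(); print(q)
tr=[];q=play(q,lin(0,0,.1,0,n=10),tr)
for qq in tr[::3]: t,Rt,th,az=info(qq); print(qq.round(2),t.round(3),np.degrees(th).round(1))
E
```

```text
17.8 q [0.128, 0.642, -0.97, 2.363, 1.843, 0.67, -0.397] tcp [0.4665 0.2363 0.0447] th 28.94 az 18.94 jaw [-0.341  0.94  -0.01 ] F [-3.3 -4.2  6.7] w 0.0124
[ 0.12840764  0.64201806 -0.97020253  2.36331137  1.84310609  0.66959757
 -0.39722845]
[ 0.13  0.61 -0.98  2.36  1.8   0.65 -0.37] [0.466 0.236 0.054] 28.9
[ 0.16  0.52 -0.99  2.35  1.67  0.59 -0.26] [0.466 0.236 0.084] 28.9
[ 0.19  0.44 -1.01  2.33  1.52  0.54 -0.13] [0.466 0.236 0.114] 28.9
[ 0.24  0.36 -1.05  2.31  1.34  0.5   0.04] [0.466 0.236 0.144] 28.9
```

>>> {"op": "play_rows", "data": {
  "plan": [
    [-1,0,0,0.005,0],
    [-1,0,0,0.015,0],
    [-1,0,0,0.025,0],
    [-1,0,0,0.035,0],
    [-1,0,0,0.05,0],
    [-1,0,0,0.065,0],
    [-1,0,0,0.08,0],
    [-1,0,0,0.095,0],
    [-1,0,0,0.1,0],
    [-1,0,0,0.1,0]
  ]
}}

```text
clock: 18.8
tcp_pos: [0.4662, 0.237, 0.1452]
orientation: [-1.584, 0.593, 1.09]
contact_force: [-0.7, 0.1, -1.6]
grip_width: 0.0125
```

```bash
python3 - <<'E'
from now import *; import pickle
np.save('q.npy',qn()); f=shot('wrist','w6');s=shot('scene','s6'); pickle.dump((f,s),open('fr6.pkl','wb'))
print(r.get_obs()['moment'])
E
```

```text
18.8 q [0.235, 0.362, -1.046, 2.311, 1.337, 0.502, 0.04] tcp [0.4662 0.237  0.1452] th 28.97 az 19.12 jaw [-0.342  0.94  -0.009] F [-0.7  0.1 -1.6] w 0.0125
[-0.28592284  0.79932949  0.05806059]
```

View pics/w6.png

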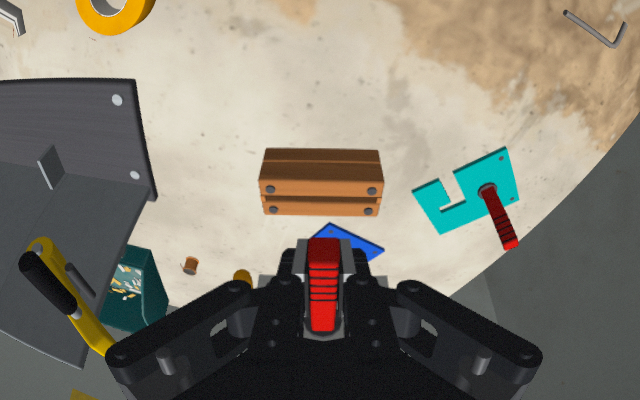

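View pics/s6.png

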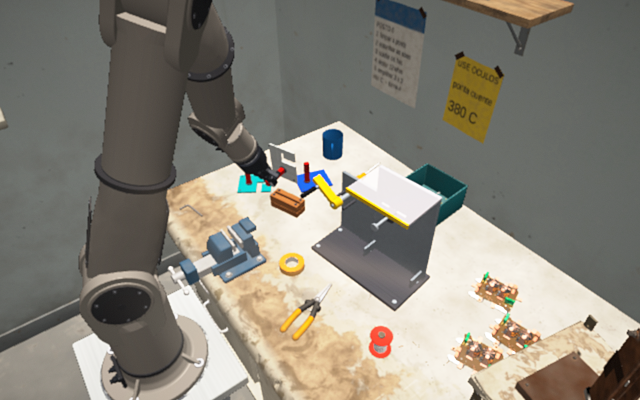

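```bash
python3 - <<'E'
from h import *; import pickle
from bar import bar
f,s=pickle.load(open('fr6.pkl','rb'))
o=f['obs']; M=Ro.from_rotvec(o['orientation']).as_matrix(); g=o['tcp_pos']-.011*M[:,0]; print('grasp',g.round(4))
pl=[];px=[]
for u in range(262,302):
    for v in range(138,180):
        if s['z_map'][v,u]>0:
            p=tow(s,u,v,s['z_map'][v,u]); b=s['pixels'][v,u].astype(int)
            if .09<p[2]<.25 and .47<p[0]<.58 and .17<p[1]<.33 and np.ptp(b)<40: pl.append(p);px.append((u,v))
q=np.array(pl); print(len(q))
rng=np.random.default_rng(0);best=(0,)
for _ in range(300):
    a=q[rng.choice(len(q),3,False)]; n=np.cross(a[1]-a[0],a[2]-a[0]); n/=np.linalg.norm(n)+1e-12; e=np.abs((q-a[0])@n)<.0025
    if e.sum()>best[0]: best=(e.sum(),e)
q=q[best[1]]; c=q.mean(0); _,sv,vt=np.linalg.svd(q-c); n=vt[2]*np.sign(vt[2][0]); yaw=np.arctan2(n[1],n[0])
print(len(q),'n',n.round(3),'yaw',np.degrees(yaw).round(1),'pitch',np.degrees(np.arcsin(n[2])).round(1),c.round(4))
ey=np.array([-np.sin(yaw),np.cos(yaw),0]); up=np.cross(n,ey); yy=(q-g)@ey; zz=(q-g)@up; print('y',yy.min().round(4),yy.max().round(4),'z',zz.min().round(4),zz.max().round(4),'front face x from grasp',((c-g)@n).round(4))
P=bar(f,(295,230,355,335)); P=P[(P[:,2]>.12)&(P[:,2]<.18)]; print(len(P))
T=M.T@ (P-o['tcp_pos']).T; print('bar in tool: x',np.percentile(T[0],[2,98]).round(4),'y',np.percentile(T[1],[2,98]).round(4),'z(jaw)',np.percentile(T[2],[2,50,98]).round(4))
D=P-g; ex=np.array([np.cos(yaw),np.sin(yaw),0]); X=D@ex
for a in np.arange(-.02,.06,.01):
    k=(X>=a)&(X<a+.01); 
    if k.sum()>8: print(round(a,3),'top z rel grasp',np.percentile(D[k][:,2],[50,95]).round(4))
cv2.imwrite('pics/s6z.png',cv2.resize(s['pixels'][130:190,240:320],None,fx=9,fy=9,interpolation=cv2.INTER_CUBIC))
E
```

```text
grasp [0.4612 0.2353 0.1548]
612
513 n [0.941 0.334 0.053] yaw 19.6 pitch 3.0 [0.5164 0.2518 0.1808]
y -0.0498 0.044 z -0.0433 0.0739 front face x from grasp 0.0589
2461
bar in tool: x [-0.0215  0.0083] y [-0.0499  0.0176] z(jaw) [-0.0051  0.0013  0.0078]
-0.02 top z rel grasp [-0.0014  0.0043]
-0.01 top z rel grasp [0.0043 0.005 ]
0.0 top z rel grasp [0.0048 0.0058]
0.01 top z rel grasp [0.0053 0.0058]
0.02 top z rel grasp [0.0058 0.0065]
0.03 top z rel grasp [0.0062 0.0067]
0.04 top z rel grasp [0.0069 0.0076]
0.05 top z rel grasp [0.0073 0.0078]
```

View pics/s6z.png

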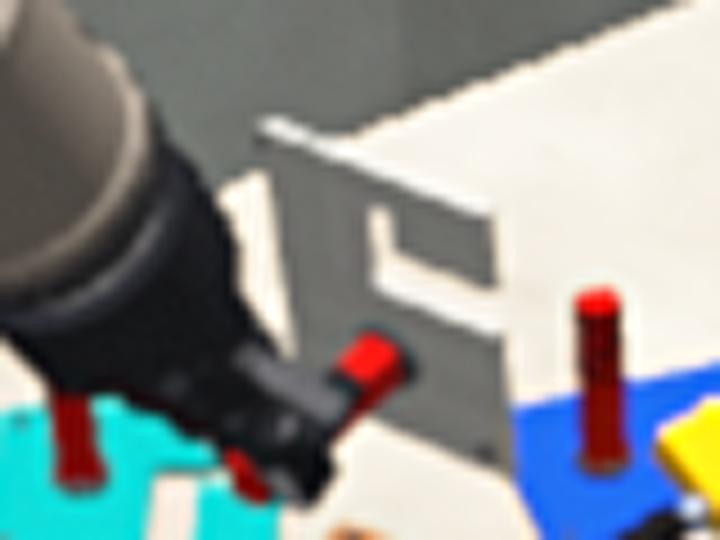

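```bash
python3 - <<'E'
from standfit import *
f2,_=pickle.load(open('fr2.pkl','rb')); f3,s,t=pickle.load(open('fr3.pkl','rb')); z=np.load('stand.npy'); o=z[:2]; ex=np.array([np.cos(z[2]),np.sin(z[2])]); ey=np.array([-ex[1],ex[0]])
inv=lambda X:np.array([(X[:2]-o)@ex,(X[:2]-o)@ey,X[2]])*1000
for u,v in [(291,160),(292,175),(292,190),(172,165),(175,180),(178,195)]: print('f2',u,v,inv(tow(f2,u,v)).round(0))
for u,v in [(285,228),(300,240),(340,268),(351,215),(223,165),(223,185),(130,180),(136,243),(150,280),(160,265)]: print('f3',u,v,inv(tow(f3,u,v)).round(0))
E
python3 go.py s -130 75 165 -0.3 8 2
```

```text
f2 291 160 [ 4. 50. 28.]
f2 292 175 [15. 51. 41.]
f2 292 190 [39. 49. 42.]
f2 172 165 [   3. -104.   24.]
f2 175 180 [  20. -102.   35.]
f2 178 195 [  40. -103.   42.]
f3 285 228 [-22. 150. 153.]
f3 300 240 [-18. 164. 163.]
f3 340 268 [ -8. 198. 186.]
f3 351 215 [-78. 205. 189.]
f3 223 165 [ 7. 53. 25.]
f3 223 185 [27. 51. 41.]
f3 130 180 [  16. -101.   32.]
f3 136 243 [-28.   6. 175.]
f3 150 280 [ 27.  -4. 185.]
f3 160 265 [ 27.   2. 165.]
18.9 q [0.234, 0.364, -1.045, 2.312, 1.339, 0.502, 0.039] tcp [0.4658 0.2366 0.1441] th 28.86 az 19.11 jaw [-0.342  0.94  -0.009] F [ 0.3 -1.  -2.9] w 0.0126
SHIFT [-0.0204 -0.2777  0.0116] YAW -0.188 minrows 5.6
1 [ 0.31  0.32 -1.04  2.35  1.32  0.44  0.07] [0.463 0.201 0.145] e 243.8 28.9 9.4 -0.009
4 [ 0.57  0.21 -1.01  2.43  1.21  0.27  0.3 ] [0.456 0.097 0.15 ] e 139.3 28.9 5.4 -0.009
7 [ 1.07  0.3  -1.33  2.44  1.2   0.31  0.49] [0.45 0.02 0.15] e 61.6 28.4 2.3 -0.008
10 [ 1.32  0.32 -1.41  2.43  1.08  0.28  0.74] [ 0.445 -0.042  0.155] e 0.0 28.9 -0.0 -0.009
```

```bash
cat > chain.py <<'E'
from plan2 import *
from now import qn
def chain(wps):
    q=qn()
    for (x,y,zz,phi,n,hold) in wps:
        t,Rt,th,az=info(q); ph=PHI+np.radians(phi); yw=(ph-az+np.pi)%(2*np.pi)-np.pi
        tgt=W(z,(x,y,zz))+.011*(rz(yw)@Rt)[:,0]; d=tgt-t; tr=[]; q=play(q,lin(*d,yw,n=n,hold=hold),tr)
        print('WP',(x,y,zz),'SHIFT',d.round(4),'YAW',round(yw,3))
        for i,qq in enumerate(tr):
            if i%4==3 or i==len(tr)-1:
                t,Rt,th,az=info(qq); print(i+1,qq.round(2),t.round(3),'e',(np.linalg.norm(t-tgt)*1000).round(1),np.degrees(th).round(1),np.degrees(az-ph).round(1),Rt[2,2].round(3))
if __name__=='__main__':
    zz=np.load('stand.npy'); P=qn
    o=zz[:2]; g=np.array([.4612,.2353]); d=g-o; print('grasp stand', np.cos(PHI)*d[0]+np.sin(PHI)*d[1], -np.sin(PHI)*d[0]+np.cos(PHI)*d[1])
    chain([(-66,345,275,10.5,4,0),(-150,200,275,5,6,0),(-150,75,275,-.3,6,1),(-150,75,141,-.3,8,2),(-59.5,75,141,-.3,8,1),(-59.5,3,141,-.3,10,0),(-59.5,3,118,-.3,4,0)])
E
python3 chain.py
```

```text
grasp stand -0.06752866568276783 0.3463133487094712
18.9 q [0.234, 0.364, -1.045, 2.312, 1.339, 0.502, 0.039] tcp [0.4658 0.2366 0.1441] th 28.86 az 19.11 jaw [-0.342  0.94  -0.009] F [ 0.3 -1.  -2.9] w 0.0126
WP (-66, 345, 275) SHIFT [ 0.0022 -0.0002  0.1216] YAW 0.0
4 [ 0.69  0.14 -1.41  2.17  0.62  0.54  0.77] [0.468 0.236 0.265] e 0.0 28.9 -0.0 -0.009
WP (-150, 200, 275) SHIFT [-0.0611 -0.1565  0.    ] YAW -0.096
4 [ 0.66 -0.18 -1.03  2.31 -0.23  0.44  1.65] [0.43  0.139 0.263] e 63.4 28.4 1.8 -0.011
6 [ 0.54 -0.26 -0.76  2.38 -0.39  0.47  1.89] [0.407 0.08  0.265] e 0.0 28.9 0.0 -0.009
WP (-150, 75, 275) SHIFT [ 0.0189 -0.1241 -0.    ] YAW -0.093
4 [ 0.55 -0.22 -0.56  2.38 -0.42  0.48  2.07] [ 0.419 -0.003  0.265] e 41.8 28.9 1.8 -0.009
7 [ 0.57 -0.19 -0.47  2.37 -0.43  0.48  2.15] [ 0.426 -0.045  0.265] e 0.0 28.9 -0.0 -0.009
WP (-150, 75, 141) SHIFT [-0.    -0.    -0.134] YAW 0.0
4 [ 0.71 -0.07 -0.65  2.44 -0.48  0.3   2.22] [ 0.425 -0.045  0.208] e 76.5 28.7 -0.3 -0.012
8 [ 1.08  0.13 -1.06  2.44  0.25  0.21  1.54] [ 0.425 -0.058  0.157] e 29.4 25.4 -3.1 -0.03
10 [ 1.1   0.22
[... 201 characters left out ...]
  0.138] e 40.6 26.8 -0.2 -0.011
8 [ 0.69  0.31 -0.8   2.31  0.93  0.22  0.83] [ 0.515 -0.031  0.131] e 0.0 26.8 0.0 -0.011
9 [ 0.69  0.31 -0.8   2.31  0.93  0.22  0.83] [ 0.515 -0.031  0.131] e 0.0 26.8 0.0 -0.011
WP (-59.5, 3, 141) SHIFT [ 0.0108 -0.0712 -0.    ] YAW -0.0
4 [ 0.81  0.35 -0.86  2.29  0.88  0.23  0.95] [ 0.519 -0.059  0.131] e 43.2 26.8 -0.0 -0.011
8 [ 0.92  0.38 -0.91  2.27  0.85  0.25  1.07] [ 0.523 -0.088  0.131] e 14.4 26.8 -0.0 -0.011
10 [ 0.97  0.4  -0.93  2.25  0.83  0.26  1.12] [ 0.526 -0.102  0.131] e 0.0 26.8 -0.0 -0.011
WP (-59.5, 3, 118) SHIFT [-0.    -0.    -0.023] YAW 0.0
4 [ 0.84  0.41 -0.79  2.27  0.94  0.19  1.  ] [ 0.526 -0.102  0.108] e 0.0 26.8 0.0 -0.011
```

```bash
python3 - <<'E'
from chain import *
chain([(-66,345,270,10.5,5,0),(-105,115,270,-.3,9,1),(-105,115,141,-.3,9,1),(-59.5,75,141,-.3,8,1),(-59.5,3,141,-.3,10,0),(-59.5,3,118,-.3,4,0)])
E
```

```text
18.9 q [0.234, 0.364, -1.045, 2.312, 1.339, 0.502, 0.039] tcp [0.4658 0.2366 0.1441] th 28.86 az 19.11 jaw [-0.342  0.94  -0.009] F [ 0.3 -1.  -2.9] w 0.0126
WP (-66, 345, 270) SHIFT [ 0.0022 -0.0002  0.1166] YAW 0.0
4 [ 0.55  0.19 -1.3   2.21  0.78  0.52  0.6 ] [0.467 0.236 0.237] e 23.3 28.9 -0.0 -0.009
5 [ 0.66  0.15 -1.39  2.18  0.65  0.54  0.73] [0.468 0.236 0.26 ] e 0.0 28.9 -0.0 -0.009
WP (-105, 115, 270) SHIFT [-0.0038 -0.2342  0.    ] YAW -0.188
4 [ 0.9  -0.08 -1.26  2.26 -0.04  0.41  1.5 ] [0.466 0.132 0.26 ] e 130.1 28.9 6.0 -0.009
8 [ 0.84 -0.12 -0.93  2.3  -0.29  0.42  1.87] [0.465 0.028 0.26 ] e 26.0 28.9 1.2 -0.009
10 [ 0.84 -0.11 -0.87  2.3  -0.32  0.43  1.94] [0.464 0.002 0.26 ] e 0.0 28.9 -0.0 -0.009
WP (-105, 115, 141) SHIFT [-0.    -0.    -0.129] YAW 0.0
4 [ 0.85  0.03 -0.96  2.37  0.03  0.25  1.61] [0.464 0.002 0.203] e 71.7 28.9 0.0 -0.009
8 [ 0.75  0.16 -0.92  2.42  0.81  0.17  0.84] [ 0.463 -0.     0.156] e 25.1 28.5 -0.7 -0.014
10 [ 0.82  0.26 -1.03  2.43  1.25  0.23  0.42] [ 0.461 -0.     0.134] e 4.7 27.8 -0.5 -0.013
WP (-59.5, 75, 141) SHIFT [ 0.0543 -0.0307 -0.0024] YAW 0.009
4 [ 0.85  0.32 -1.02  2.38  1.22  0.26  0.52] [ 0.488 -0.016  0.132] e 31.2 27.8 -0.3 -0.013
8 [ 0.87  0.38 -1.01  2.32  1.19  0.29  0.61] [ 0.515 -0.031  0.131] e 0.0 27.8 -0.0 -0.013
9 [ 0.87  0.38 -1.01  2.32  1.19  0.29  0.61] [ 0.515 -0.031  0.131] e 0.0 27.8 -0.0 -0.013
WP (-59.5, 3, 141) SHIFT [ 0.0108 -0.0712  0.    ] YAW 0.0
4 [ 0.96  0.41 -1.04  2.3   1.13  0.29  0.74] [ 0.519 -0.059  0.131] e 43.2 27.8 -0.0 -0.013
8 [ 1.05  0.45 -1.07  2.27  1.09  0.3   0.86] [ 0.524 -0.088  0.131] e 14.4 27.8 -0.0 -0.013
10 [ 1.09  0.47 -1.09  2.26  1.06  0.32  0.92] [ 0.526 -0.102  0.131] e 0.0 27.8 -0.0 -0.013
WP (-59.5, 3, 118) SHIFT [-0.    -0.    -0.023] YAW 0.0
4 [ 0.98  0.47 -0.96  2.28  1.21  0.26  0.77] [ 0.526 -0.102  0.108] e 0.0 27.8 0.0 -0.013
```

>>> {"op": "play_rows", "data": {
  "plan": [
    [-1,0,0,0.02,0],
    [-1,0,0,0.045,0],
    [-1,0,0,0.07,0],
    [-1,0,0,0.09,0],
    [-1,0.001,0,0.108,0],
    [-1,0.002,0,0.117,0],
    [-1,0.002,0,0.117,0]
  ]
}}

```text
clock: 19.6
tcp_pos: [0.4687, 0.2366, 0.262]
orientation: [-1.584, 0.594, 1.089]
contact_force: [-1.2, -0.8, -1.7]
grip_width: 0.0123
```

```bash
python3 - <<'E'
from chain import *
chain([(-100,115,265,-.3,9,1),(-100,115,141,-.3,9,1)])
E
```

```text
19.6 q [0.639, 0.135, -1.36, 2.18, 0.626, 0.531, 0.753] tcp [0.4687 0.2366 0.262 ] th 28.96 az 18.99 jaw [-0.341  0.94  -0.009] F [-1.2 -0.8 -1.7] w 0.0123
WP (-100, 115, 265) SHIFT [ 0.0005 -0.234  -0.0065] YAW -0.186
4 [ 0.93 -0.07 -1.29  2.26 -0.01  0.4   1.47] [0.469 0.132 0.259] e 130.0 29.0 5.9 -0.009
8 [ 0.88 -0.1  -0.98  2.3  -0.26  0.4   1.85] [0.469 0.029 0.256] e 26.0 29.0 1.2 -0.009
10 [ 0.88 -0.09 -0.92  2.3  -0.29  0.41  1.92] [0.469 0.003 0.255] e 0.0 29.0 -0.0 -0.009
WP (-100, 115, 141) SHIFT [-0.    -0.    -0.124] YAW 0.0
4 [ 0.85  0.05 -0.97  2.37  0.11  0.24  1.52] [0.469 0.003 0.2  ] e 68.9 29.0 0.0 -0.009
8 [ 0.73  0.18 -0.9   2.42  0.89  0.17  0.76] [0.468 0.001 0.154] e 22.8 28.7 -0.5 -0.013
10 [ 0.7   0.24 -0.89  2.43  1.33  0.19  0.33] [0.469 0.002 0.134] e 2.7 28.8 -0.3 -0.011
```

>>> {"op": "play_rows", "data": {
  "plan": [
    [-1,0,-0.025,0,-0.02],
    [-1,0,-0.05,-0.001,-0.04],
    [-1,0,-0.076,-0.002,-0.06],
    [-1,0,-0.102,-0.002,-0.08],
    [-1,0,-0.128,-0.003,-0.1],
    [-1,0,-0.154,-0.004,-0.12],
    [-1,0,-0.18,-0.005,-0.14],
    [-1,0,-0.206,-0.006,-0.163],
    [-1,0,-0.234,-0.0065,-0.186],
    [-1,0,-0.234,-0.0065,-0.186]
  ]
}}

```text
clock: 20.6
tcp_pos: [0.4667, -0.0003, 0.2529]
orientation: [-1.492, 0.732, 0.951]
contact_force: [-0.6, -0.1, -2.1]
grip_width: 0.0125
```

>>> {"op": "play_rows", "data": {
  "plan": [
    [-1,0,0,-0.014,0],
    [-1,0,0,-0.028,0],
    [-1,0,0,-0.043,0],
    [-1,0,0,-0.058,0],
    [-1,0,0,-0.072,0],
    [-1,0,0,-0.086,0],
    [-1,0,0,-0.1,0],
    [-1,0,0,-0.112,0],
    [-1,0,0,-0.12,0],
    [-1,0,0,-0.12,0]
  ]
}}

```text
clock: 21.6
tcp_pos: [0.4672, 0.0039, 0.1332]
orientation: [-1.495, 0.726, 0.955]
contact_force: [-0.1, 0.3, -2.8]
grip_width: 0.0124
```

```bash
python3 - <<'E'
from now import *; import pickle
f=shot('wrist','w7');s=shot('scene','s7'); pickle.dump((f,s),open('fr7.pkl','wb'))
from chain import chain
chain([(-59.5,75,140.5,-.3,8,1)])
cv2.imwrite('pics/s7z.png',cv2.resize(s['pixels'][150:300,260:450],None,fx=4,fy=4,interpolation=cv2.INTER_CUBIC))
E
```

```text
21.7 q [0.718, 0.243, -0.911, 2.435, 1.326, 0.185, 0.332] tcp [0.4672 0.004  0.1333] th 28.74 az 8.82 jaw [-0.165  0.986 -0.006] F [-0.4  0.4 -3. ] w 0.0126
WP (-59.5, 75, 140.5) SHIFT [ 0.0481 -0.0347 -0.0023] YAW -0.008
4 [ 0.75  0.29 -0.9   2.39  1.27  0.2   0.45] [ 0.491 -0.014  0.132] e 29.7 28.7 0.2 -0.006
8 [ 0.79  0.34 -0.91  2.33  1.22  0.22  0.55] [ 0.515 -0.031  0.131] e 0.0 28.7 -0.0 -0.006
9 [ 0.79  0.34 -0.91  2.33  1.22  0.22  0.55] [ 0.515 -0.031  0.131] e 0.0 28.7 -0.0 -0.006
```

View pics/s7z.png

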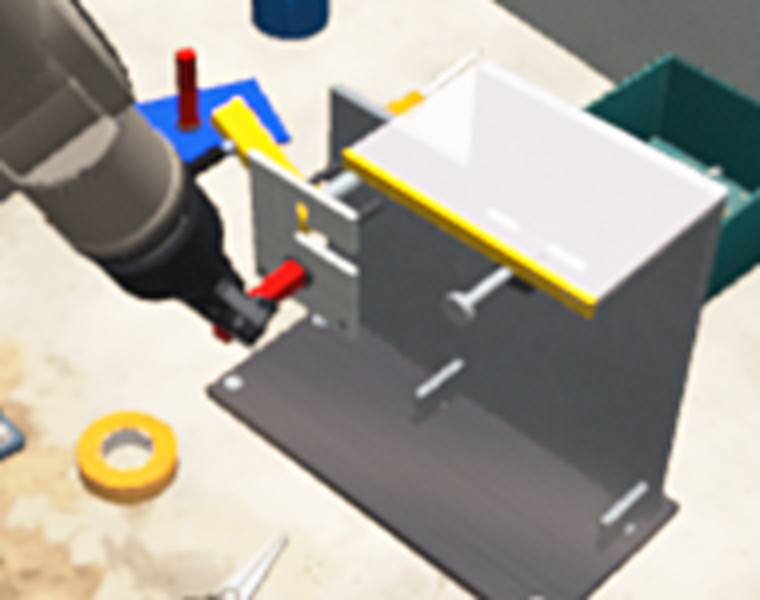

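View pics/w7.png

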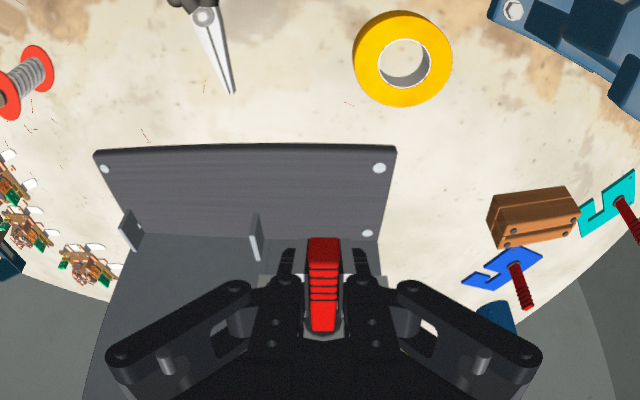

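```bash
python3 - <<'E'
from h import *; import pickle
f,s=pickle.load(open('fr7.pkl','rb'))
cv2.imwrite('pics/s7y.png',cv2.resize(s['pixels'][180:240,315:395],None,fx=10,fy=10,interpolation=cv2.INTER_CUBIC))
z=np.load('stand.npy'); o=z[:2]; ex=np.array([np.cos(z[2]),np.sin(z[2])]); ey=np.array([-ex[1],ex[0]])
inv=lambda X:np.array([(X[:2]-o)@ex,(X[:2]-o)@ey,X[2]])*1000
q=[]
for u in range(318,352):
    for v in range(186,238):
        d=s['z_map'][v,u]; b=s['pixels'][v,u].astype(int)
        if d>0 and np.ptp(b)<40:
            p=inv(tow(s,u,v,d))
            if 90<p[2]<230 and -70<p[0]<-10 and 60<p[1]<170: q.append(p)
q=np.array(q); print(len(q)); A=np.c_[q[:,1]-115,q[:,2]-140,np.ones(len(q))]
w=np.ones(len(q),bool)
for _ in range(5):
    x=np.linalg.lstsq(A[w],q[w,0],rcond=None)[0]; w=np.abs(A@x-q[:,0])<3
print('x = ',x.round(3),w.sum(),'yaw off deg',np.degrees(-x[0]).round(2),'pitch',np.degrees(-x[1]).round(2)); print(q[w].min(0).round(1),q[w].max(0).round(1))
np.save('pl7.npy',x)
E
```

```text
718
x =  [-8.0000e-03 -4.3000e-02 -4.2002e+01] 661 yaw off deg 0.45 pitch 2.46
[-48.1  67.2 104.2] [-37.9 161.6 219.8]
```

View pics/s7y.png

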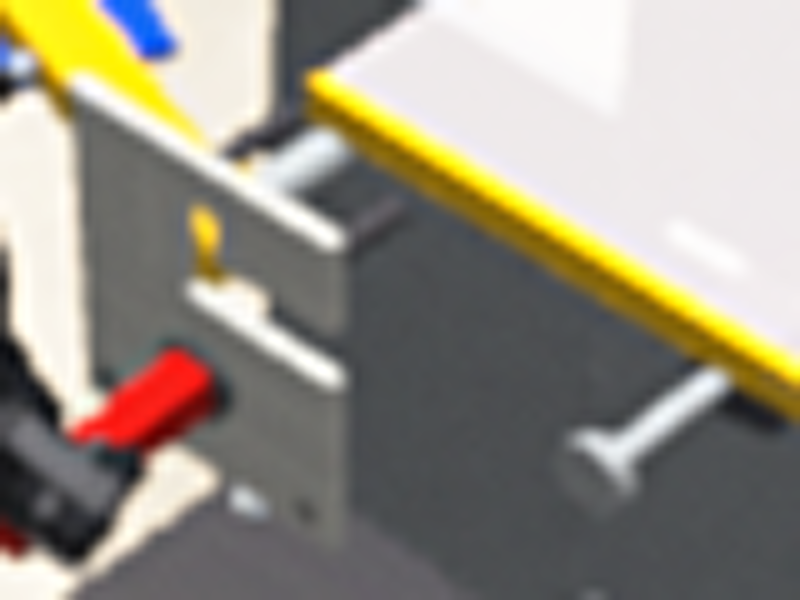

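```bash
python3 - <<'E'
from h import *; import pickle
f,s=pickle.load(open('fr7.pkl','rb')); pl=np.load('pl7.npy')
z=np.load('stand.npy'); o=z[:2]; ex=np.array([np.cos(z[2]),np.sin(z[2])]); ey=np.array([-ex[1],ex[0]])
inv=lambda X:np.array([(X[:2]-o)@ex,(X[:2]-o)@ey,X[2]])*1000
obs=f['obs'];M=Ro.from_rotvec(obs['orientation']).as_matrix(); g=inv(np.array(obs['tcp_pos'])-.011*M[:,0]); print('grasp',g.round(1))
def hit(u,v):
    a=inv(tow(s,u,v,.5));b=inv(tow(s,u,v,1.5)); d=b-a
    fn=lambda t:(a+t*d)[0]-(pl@[(a+t*d)[1]-115,(a+t*d)[2]-140,1]); t0,t1=fn(0),fn(1); return a+d*(-t0/(t1-t0))
Z=lambda u,v:hit(315+u/10,180+v/10)
for n,u,v in [('slot bot mouth',338,390),('slot bot inner',188,297),('top edge R',338,247),('top edge L',75,95),('bot right',345,545),('notch top',205,210),('notch L',192,235),('notch R',222,235)]: print(n,Z(u,v).round(1))
a=inv(tow(s,374.7,227,.5));b=inv(tow(s,374.7,227,1.5)); d=b-a; p=a+d*((-28-a[0])/d[0]); print('stud head',p.round(1))
E
```

```text
grasp [-101.6  116.7  142.9]
slot bot mouth [-42.9  64.3 169.7]
slot bot inner [-43.2 115.9 168.4]
top edge R [-45.   64.4 218.8]
top edge L [-45.5 154.1 214.8]
bot right [-40.5  61.8 114.9]
notch top [-44.7 109.1 203.1]
notch L [-44.2 113.9 191.5]
notch R [-44.4 103.4 198.2]
stud head [-28.   -6.2 180.1]
```

```bash
python3 - <<'E'
from chain import *
chain([(-60,75,142,-.6,9,1),(-60,14,142,-.6,10,0)])
E
```

```text
21.7 q [0.718, 0.243, -0.911, 2.435, 1.326, 0.185, 0.332] tcp [0.4672 0.004  0.1333] th 28.74 az 8.82 jaw [-0.165  0.986 -0.006] F [-0.4  0.4 -3. ] w 0.0126
WP (-60, 75, 142) SHIFT [ 0.0477 -0.0348 -0.0008] YAW -0.014
4 [ 0.75  0.29 -0.91  2.39  1.27  0.2   0.44] [ 0.488 -0.012  0.133] e 32.8 28.7 0.4 -0.006
8 [ 0.78  0.33 -0.91  2.34  1.22  0.22  0.53] [ 0.509 -0.027  0.132] e 6.6 28.7 0.1 -0.006
10 [ 0.79  0.34 -0.91  2.33  1.21  0.23  0.55] [ 0.515 -0.031  0.132] e 0.0 28.7 -0.0 -0.006
WP (-60, 14, 142) SHIFT [ 0.0092 -0.0603  0.    ] YAW 0.0
4 [ 0.87  0.36 -0.94  2.32  1.14  0.23  0.68] [ 0.518 -0.055  0.132] e 36.6 28.7 -0.0 -0.006
8 [ 0.96  0.4  -0.98  2.29  1.09  0.24  0.8 ] [ 0.522 -0.079  0.132] e 12.2 28.7 -0.0 -0.006
10 [ 1.01  0.41 -1.    2.28  1.07  0.25  0.86] [ 0.524 -0.091  0.132] e 0.0 28.7 -0.0 -0.006
```

>>> {"op": "play_rows", "data": {
  "plan": [
    [-1,0.001,-0.01,0,-0.002],
    [-1,0.003,-0.02,0,-0.004],
    [-1,0.005,-0.03,0,-0.006],
    [-1,0.007,-0.041,-0.001,-0.008],
    [-1,0.015,-0.04,-0.001,-0.008],
    [-1,0.023,-0.039,-0.001,-0.008],
    [-1,0.031,-0.037,-0.001,-0.008],
    [-1,0.04,-0.036,-0.001,-0.008],
    [-1,0.048,-0.035,-0.001,-0.008],
    [-1,0.048,-0.035,-0.001,-0.008]
  ]
}}

```text
clock: 22.7
tcp_pos: [0.5178, -0.0314, 0.1343]
orientation: [-1.492, 0.73, 0.945]
contact_force: [0.7, -0.2, -2.2]
grip_width: 0.0123
```

```bash
python3 - <<'E'
from now import *; import pickle
f=shot('wrist','w8');s=shot('scene','s8'); pickle.dump((f,s),open('fr8.pkl','wb'))
from chain import chain
chain([(-60,45,142,0,6,0)])
cv2.imwrite('pics/s8z.png',cv2.resize(s['pixels'][170:250,310:410],None,fx=7,fy=7,interpolation=cv2.INTER_CUBIC))
E
```

```text
22.8 q [0.846, 0.362, -0.977, 2.328, 1.239, 0.255, 0.541] tcp [ 0.5162 -0.0319  0.1337] th 28.88 az 8.05 jaw [-0.155  0.988 -0.008] F [-0.1  0.6 -2.9] w 0.0128
WP (-60, 45, 142) SHIFT [ 0.0032 -0.0285 -0.0011] YAW 0.01
4 [ 0.91  0.38 -0.99  2.32  1.19  0.25  0.65] [ 0.518 -0.051  0.133] e 9.6 28.9 -0.2 -0.008
6 [ 0.94  0.39 -1.01  2.31  1.17  0.25  0.7 ] [ 0.519 -0.061  0.132] e 0.0 28.9 -0.0 -0.008
```

View pics/s8z.png

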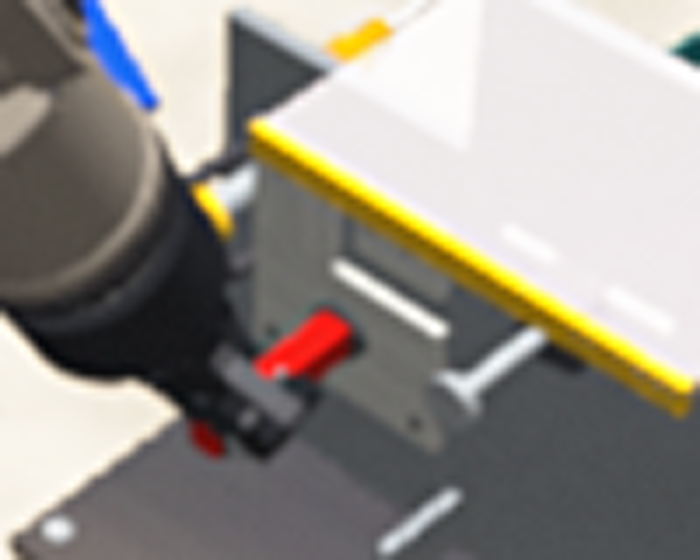

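View pics/w8.png

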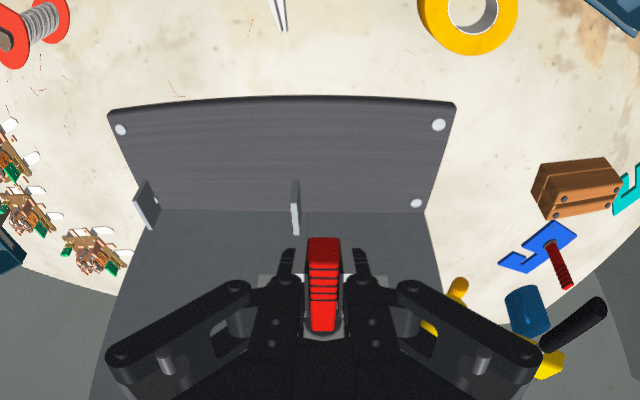

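```bash
python3 - <<'E'
from h import *; import pickle
f,s=pickle.load(open('fr8.pkl','rb'))
z=np.load('stand.npy'); o=z[:2]; ex=np.array([np.cos(z[2]),np.sin(z[2])]); ey=np.array([-ex[1],ex[0]])
inv=lambda X:np.array([(X[:2]-o)@ex,(X[:2]-o)@ey,X[2]])*1000
def at(u,v,x):
    u,v=310+u/7,170+v/7
    a=inv(tow(s,u,v,.5));b=inv(tow(s,u,v,1.5)); d=b-a; return a+d*((x-a[0])/d[0])
obs=f['obs'];M=Ro.from_rotvec(obs['orientation']).as_matrix(); print('grasp',inv(np.array(obs['tcp_pos'])-.011*M[:,0]).round(1))
pts=[]
for u in range(345,372):
    for v in range(195,235):
        d=s['z_map'][v,u]
        if d>0:
            p=inv(tow(s,u,v,d))
            if -15<p[0]<15 and p[2]<240 and p[2]>95: pts.append(p)
q=np.array(pts); A=np.c_[q[:,1]-75,q[:,2]-140,np.ones(len(q))]; w=np.ones(len(q),bool)
for _ in range(6): x=np.linalg.lstsq(A[w],q[w,0],rcond=None)[0]; w=np.abs(A@x-q[:,0])<3
print('plane',x.round(3),w.sum(),len(q)); xf=x[2]-.04*35
print('mouth bottom',at(445,334,xf).round(1),'inner',at(335,265,xf).round(1),'upper-slot mouth',at(445,300,xf).round(1))
print('stud head c',at(457,398,-28).round(1), 'neck',at(470,385,-22).round(1),at(540,338,25).round(1))
E
```

```text
grasp [-57.   74.2 143.9]
plane [ 0.005 -0.052  1.791] 531 595
mouth bottom [  0.4  20.7 174. ] inner [  0.4  72.8 174. ] upper-slot mouth [  0.4  22.1 189.6]
stud head c [-28.   -7.9 181.7] neck [-22.   -8.5 184.2] [ 25.   -2.8 171.1]
```

```bash
python3 - <<'E'
from chain import *
chain([(-60,40,142,-0.3,8,0)])
E
```

```text
22.8 q [0.846, 0.362, -0.977, 2.328, 1.239, 0.255, 0.541] tcp [ 0.5162 -0.0319  0.1337] th 28.88 az 8.05 jaw [-0.155  0.988 -0.008] F [-0.1  0.6 -2.9] w 0.0128
WP (-60, 40, 142) SHIFT [ 0.0039 -0.0335 -0.0011] YAW 0.005
4 [ 0.9   0.38 -0.99  2.32  1.2   0.25  0.63] [ 0.518 -0.049  0.133] e 16.9 28.9 -0.1 -0.008
8 [ 0.95  0.4  -1.01  2.31  1.16  0.25  0.71] [ 0.52  -0.066  0.132] e 0.0 28.9 -0.0 -0.008
```

>>> {"op": "play_rows", "data": {
  "plan": [
    [-1,-0.002,-0.004,-0.001,0],
    [-1,-0.001,-0.009,-0.001,0.002],
    [-1,0,-0.013,-0.001,0.003],
    [-1,0.001,-0.017,-0.001,0.003],
    [-1,0.002,-0.022,-0.001,0.003],
    [-1,0.003,-0.028,-0.001,0.003],
    [-1,0.003,-0.034,-0.001,0.003],
    [-1,0.003,-0.034,-0.001,0.003]
  ]
}}

```text
clock: 23.6
tcp_pos: [0.5192, -0.0675, 0.1327]
orientation: [-1.493, 0.731, 0.946]
contact_force: [0.7, 0.1, -1.9]
grip_width: 0.0123
```

```bash
python3 - <<'E'
from now import *; import pickle
s=shot('scene','s9')
from chain import chain
chain([(-60,14,142,-.3,6,0)])
cv2.imwrite('pics/s9z.png',cv2.resize(s['pixels'][170:250,310:410],None,fx=7,fy=7,interpolation=cv2.INTER_CUBIC))
E
```

```text
23.65 q [0.959, 0.396, -1.01, 2.308, 1.165, 0.251, 0.708] tcp [ 0.5191 -0.0669  0.1328] th 28.88 az 8.11 jaw [-0.156  0.988 -0.008] F [-0.3 -1.2 -3.1] w 0.0125
WP (-60, 14, 142) SHIFT [ 0.0049 -0.0243 -0.0001] YAW 0.004
4 [ 1.01  0.42 -1.03  2.29  1.13  0.26  0.79] [ 0.522 -0.083  0.132] e 8.3 28.9 -0.1 -0.008
6 [ 1.04  0.43 -1.05  2.28  1.11  0.27  0.83] [ 0.524 -0.091  0.132] e 0.0 28.9 -0.0 -0.008
```

View pics/s9z.png

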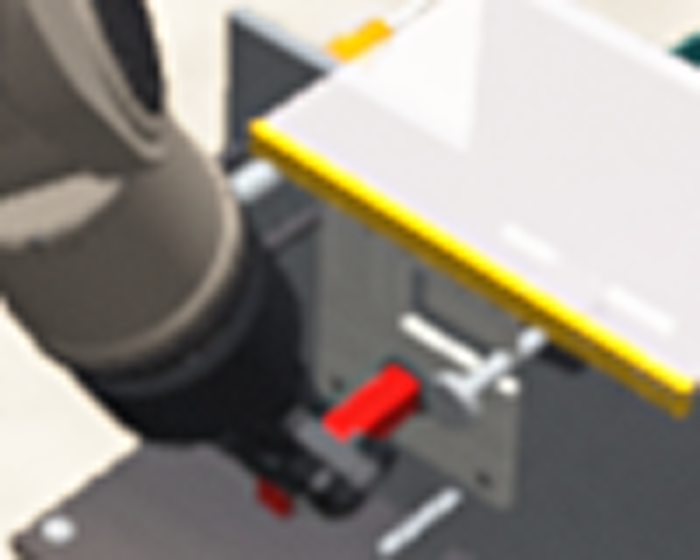

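>>> {"op": "play_rows", "data": {
  "plan": [
    [-1,0.001,-0.004,0,0],
    [-1,0.002,-0.008,0,0],
    [-1,0.003,-0.012,0,0],
    [-1,0.004,-0.016,0,0],
    [-1,0.004,-0.02,0,0],
    [-1,0.005,-0.023,0,0],
    [-1,0.005,-0.026,0,0],
    [-1,0.005,-0.029,0,0],
    [-1,0.005,-0.029,0,0]
  ]
}}

```text
clock: 24.55
tcp_pos: [0.5242, -0.0958, 0.1328]
orientation: [-1.493, 0.73, 0.947]
contact_force: [0.1, -0.0, -3.1]
grip_width: 0.0122
```

```bash
python3 - <<'E'
from now import *; import pickle
s=shot('scene','s10')
from chain import chain
chain([(-60,2,142,-.3,6,0)])
cv2.imwrite('pics/s10z.png',cv2.resize(s['pixels'][170:250,310:410],None,fx=7,fy=7,interpolation=cv2.INTER_CUBIC))
E
```

```text
24.6 q [1.054, 0.437, -1.05, 2.28, 1.106, 0.269, 0.845] tcp [ 0.5242 -0.0955  0.1329] th 28.9 az 8.15 jaw [-0.157  0.988 -0.008] F [-0.   0.6 -2.4] w 0.0126
WP (-60, 2, 142) SHIFT [ 0.0016 -0.0076 -0.0002] YAW 0.003
4 [ 1.07  0.45 -1.06  2.27  1.1   0.27  0.87] [ 0.525 -0.101  0.132] e 2.6 28.9 -0.1 -0.008
6 [ 1.08  0.45 -1.06  2.27  1.09  0.28  0.88] [ 0.526 -0.103  0.132] e 0.0 28.9 -0.0 -0.008
```

View pics/s10z.png

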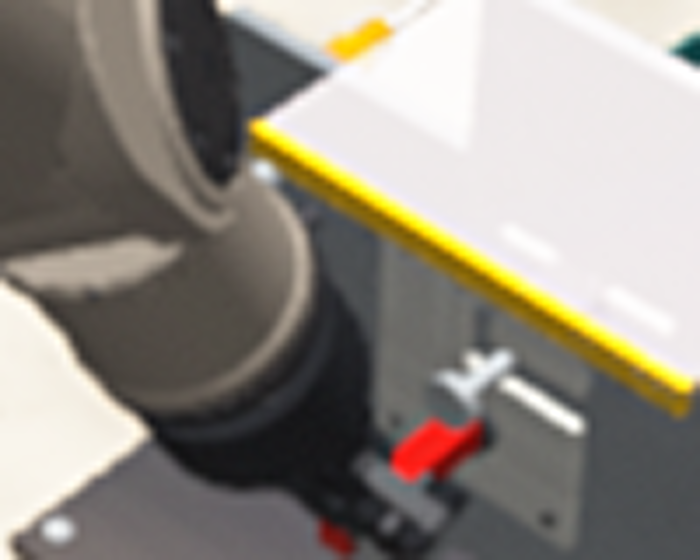

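>>> {"op": "play_rows", "data": {
  "plan": [
    [-1,0,-0.001,0,0],
    [-1,0,-0.002,0,0],
    [-1,0,-0.003,0,0],
    [-1,0.001,-0.004,0,0],
    [-1,0.001,-0.005,0,0],
    [-1,0.001,-0.005,0,0]
  ]
}}

```text
clock: 25.2
tcp_pos: [0.5253, -0.1004, 0.1329]
orientation: [-1.494, 0.73, 0.947]
contact_force: [-0.5, -0.1, -1.6]
grip_width: 0.0123
```

>>> {"op": "play_rows", "data": {
  "plan": [
    [-1,0,-0.001,0,0],
    [-1,0,-0.002,0,0],
    [-1,0,-0.002,0,0]
  ]
}}

```text
clock: 25.5
tcp_pos: [0.5252, -0.1024, 0.1328]
orientation: [-1.494, 0.73, 0.947]
contact_force: [-0.8, -0.6, -1.9]
grip_width: 0.0124
```

>>> {"op": "play_rows", "data": {
  "plan": [
    [-1,0,-0.001,0,0],
    [-1,0,-0.002,0,0],
    [-1,0,-0.002,0,0]
  ]
}}

```text
clock: 25.8
tcp_pos: [0.5253, -0.1045, 0.1329]
orientation: [-1.494, 0.73, 0.947]
contact_force: [0.3, -0.1, -2.5]
grip_width: 0.0128
```

>>> {"op": "play_rows", "data": {
  "plan": [
    [-1,0,-0.001,0,0],
    [-1,0,-0.002,0,0],
    [-1,0,-0.002,0,0]
  ]
}}

```text
clock: 26.1
tcp_pos: [0.5253, -0.1062, 0.1329]
orientation: [-1.494, 0.729, 0.947]
contact_force: [0.2, 1.0, -2.2]
grip_width: 0.0123
```

>>> {"op": "play_rows", "data": {
  "plan": [
    [-1,0,-0.001,0,0],
    [-1,0,-0.001,0,0]
  ]
}}

```text
clock: 26.3
tcp_pos: [0.5253, -0.1066, 0.133]
orientation: [-1.494, 0.728, 0.948]
contact_force: [1.3, 1.8, -2.5]
grip_width: 0.0122
```

>>> {"op": "play_rows", "data": {
  "plan": [
    [-1,0,-0.001,0,0],
    [-1,0,-0.001,0,0]
  ]
}}

```text
clock: 26.5
tcp_pos: [0.5254, -0.1071, 0.133]
orientation: [-1.494, 0.727, 0.949]
contact_force: [1.5, 5.1, -1.9]
grip_width: 0.0126
```

```bash
python3 - <<'E'
from now import *
qn(); s=shot('scene','s11'); f=shot('wrist','w11'); print(r.get_obs()['moment'])
cv2.imwrite('pics/s11z.png',cv2.resize(s['pixels'][195:250,350:410],None,fx=11,fy=11,interpolation=cv2.INTER_CUBIC))
E
```

```text
26.5 q [1.096, 0.457, -1.071, 2.269, 1.084, 0.278, 0.901] tcp [ 0.5254 -0.1071  0.133 ] th 28.94 az 8.36 jaw [-0.159  0.987 -0.008] F [ 1.5  5.1 -1.9] w 0.0126
[0.59979566 0.86441837 0.74872022]
```

View pics/s11z.png

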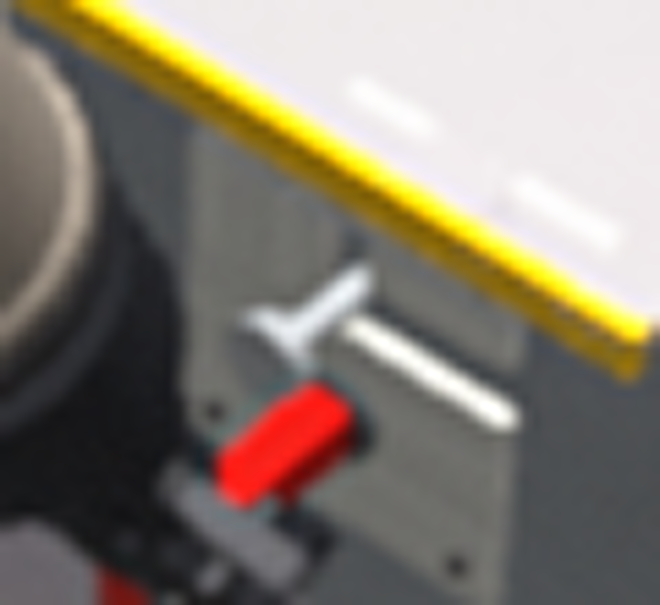

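>>> {"op": "play_rows", "data": {
  "plan": [
    [-1,-0.0005,0.0038,0,0],
    [-1,-0.0005,0.0038,0,0],
    [-1,-0.0005,0.0038,-0.002,0],
    [-1,-0.0005,0.0038,-0.005,0],
    [-1,-0.0005,0.0038,-0.008,0],
    [-1,-0.0005,0.0038,-0.01,0],
    [-1,-0.0005,0.0038,-0.01,0]
  ]
}}

```text
clock: 27.3
tcp_pos: [0.5245, -0.1045, 0.1225]
orientation: [-1.494, 0.73, 0.948]
contact_force: [-0.0, -0.9, -0.7]
grip_width: 0.0128
```

```bash
python3 - <<'E'
from chain import *
q=qn(); print(np.round(__import__('bench').r.get_obs()['moment'],2))
tr=[];q=play(q,lin(0,0,-.02,0,n=10),tr)
for qq in tr[::3]: t,Rt,th,az=info(qq); print(qq.round(2),t.round(4),np.degrees(th).round(1))
E
```

```text
27.3 q [1.037, 0.454, -1.009, 2.281, 1.162, 0.25, 0.812] tcp [ 0.5245 -0.1045  0.1225] th 28.86 az 8.16 jaw [-0.157  0.988 -0.009] F [-0.  -0.9 -0.7] w 0.0128
[-0.15  0.87 -0.04]
[ 1.03  0.45 -1.    2.28  1.18  0.24  0.8 ] [ 0.5242 -0.1046  0.1202] 28.9
[ 0.99  0.46 -0.96  2.29  1.23  0.23  0.75] [ 0.5242 -0.1046  0.1142] 28.9
[ 0.96  0.46 -0.92  2.29  1.28  0.21  0.69] [ 0.5242 -0.1046  0.1082] 28.9
[ 0.94  0.46 -0.89  2.3   1.35  0.2   0.62] [ 0.5242 -0.1046  0.1022] 28.9
```

>>> {"op": "play_rows", "data": {
  "plan": [
    [-1,0,0,-0.002,0],
    [-1,0,0,-0.004,0],
    [-1,0,0,-0.006,0],
    [-1,0,0,-0.008,0],
    [-1,0,0,-0.008,0]
  ]
}}

```text
clock: 27.8
tcp_pos: [0.5246, -0.1044, 0.1146]
orientation: [-1.494, 0.73, 0.948]
contact_force: [-0.3, -0.4, -1.8]
grip_width: 0.0128
```

>>> {"op": "play_rows", "data": {
  "plan": [
    [-1,0,0,-0.001,0],
    [-1,0,0,-0.002,0],
    [-1,0,0,-0.002,0]
  ]
}}

```text
clock: 28.1
tcp_pos: [0.5247, -0.1044, 0.1128]
orientation: [-1.494, 0.73, 0.947]
contact_force: [0.3, 0.3, -2.6]
grip_width: 0.0128
```

>>> {"op": "play_rows", "data": {
  "plan": [
    [-1,0,0,-0.001,0],
    [-1,0,0,-0.001,0]
  ]
}}

```text
clock: 28.3
tcp_pos: [0.5247, -0.1044, 0.1118]
orientation: [-1.494, 0.73, 0.947]
contact_force: [-0.2, 0.1, -2.9]
grip_width: 0.0125
```

>>> {"op": "play_rows", "data": {
  "plan": [
    [-1,0,0,-0.001,0],
    [-1,0,0,-0.001,0]
  ]
}}

```text
clock: 28.5
tcp_pos: [0.5247, -0.1044, 0.1108]
orientation: [-1.494, 0.73, 0.947]
contact_force: [-0.4, -0.8, -2.4]
grip_width: 0.0128
```

>>> {"op": "play_rows", "data": {
  "plan": [
    [-1,0,0,-0.001,0],
    [-1,0,0,-0.001,0]
  ]
}}

```text
clock: 28.7
tcp_pos: [0.5251, -0.1044, 0.1101]
orientation: [-1.494, 0.729, 0.947]
contact_force: [-0.4, 0.3, 0.4]
grip_width: 0.0127
```

>>> {"op": "play_rows", "data": {
  "plan": [
    [-1,0,0,-0.001,0],
    [-1,0,0,-0.001,0]
  ]
}}

```text
clock: 28.9
tcp_pos: [0.5255, -0.1043, 0.1094]
orientation: [-1.495, 0.728, 0.946]
contact_force: [-0.2, -0.8, 3.7]
grip_width: 0.0126
```

```bash
python3 - <<'E'
from now import *
qn(); print(np.round(r.get_obs()['moment'],2)); s=shot('scene','s12')
cv2.imwrite('pics/s12z.png',cv2.resize(s['pixels'][195:250,350:410],None,fx=11,fy=11,interpolation=cv2.INTER_CUBIC))
E
```

```text
28.9 q [0.981, 0.465, -0.946, 2.291, 1.296, 0.224, 0.681] tcp [ 0.5255 -0.1043  0.1094] th 28.98 az 8.16 jaw [-0.158  0.987 -0.009] F [-0.2 -0.8  3.7] w 0.0126
[-0.02 -0.01 -0.06]
```

View pics/s12z.png

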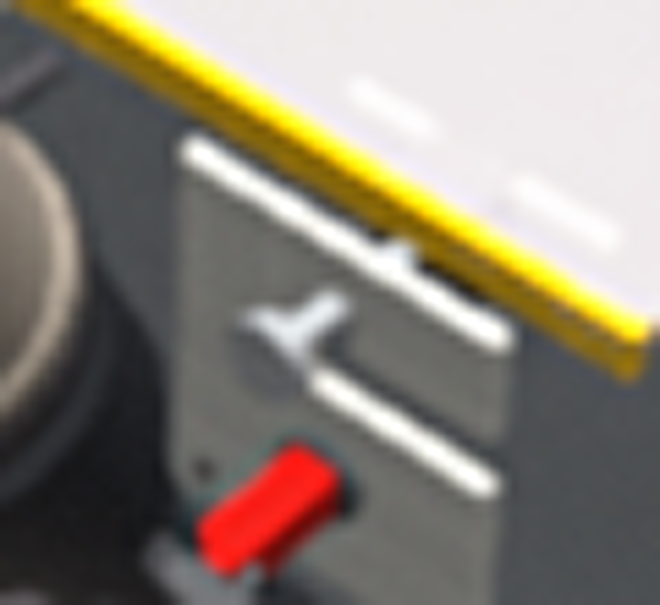

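>>> {"op": "play_rows", "data": {
  "plan": [
    [-1,0,0,0.001,0],
    [-0.6,0,0,0.001,0],
    [-0.5,0,0,0.001,0],
    [-0.4,0,0,0.001,0],
    [-0.2,0,0,0.001,0],
    [-0.1,0,0,0.001,0],
    [-0.1,0,0,0.001,0],
    [-0.1,0,0,0.001,0]
  ],
  "force": 40
}}

```text
clock: 29.75
tcp_pos: [0.5248, -0.1044, 0.1099]
orientation: [-1.494, 0.73, 0.947]
contact_force: [-0.8, -0.9, -0.3]
grip_width: 0.0384
```

```bash
python3 - <<'E'
from now import *
qn(); s=shot('scene','s13');f=shot('wrist','w13')
cv2.imwrite('pics/s13z.png',cv2.resize(s['pixels'][180:260,330:430],None,fx=7,fy=7,interpolation=cv2.INTER_CUBIC))
from chain import chain
chain([(-92,-1,180,0,8,1)])
E
```

```text
29.75 q [0.986, 0.464, -0.951, 2.291, 1.285, 0.227, 0.691] tcp [ 0.5248 -0.1044  0.1099] th 28.89 az 8.16 jaw [-0.157  0.988 -0.009] F [-0.8 -0.9 -0.3] w 0.0384
29.85 q [0.986, 0.464, -0.951, 2.291, 1.285, 0.227, 0.691] tcp [ 0.5248 -0.1044  0.1099] th 28.9 az 8.15 jaw [-0.157  0.988 -0.009] F [ 0.7 -0.1  0.9] w 0.0386
WP (-92, -1, 180) SHIFT [-0.0301 -0.0063  0.0607] YAW 0.008
4 [ 1.18  0.44 -1.14  2.29  1.04  0.29  0.95] [ 0.509 -0.108  0.14 ] e 34.0 28.9 -0.2 -0.009
8 [ 1.38  0.44 -1.35  2.29  0.89  0.36  1.12] [ 0.494 -0.111  0.17 ] e 0.0 28.9 -0.0 -0.009
9 [ 1.38  0.44 -1.35  2.29  0.89  0.36  1.12] [ 0.494 -0.111  0.17 ] e 0.0 28.9 -0.0 -0.009
```

View pics/s13z.png

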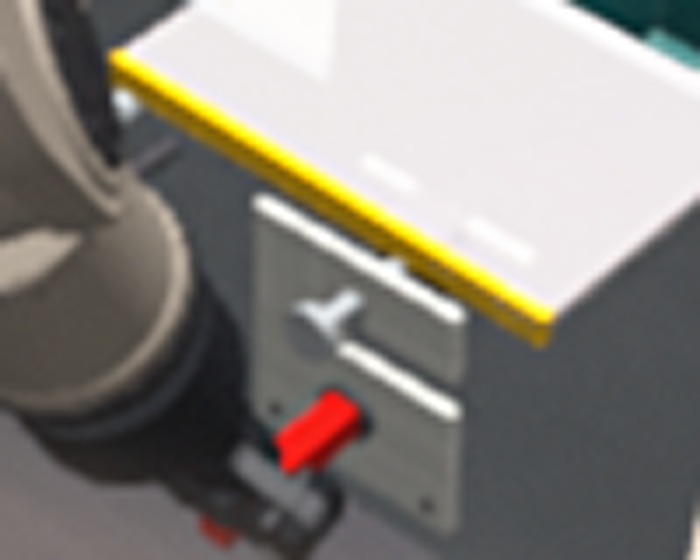

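View pics/w13.png

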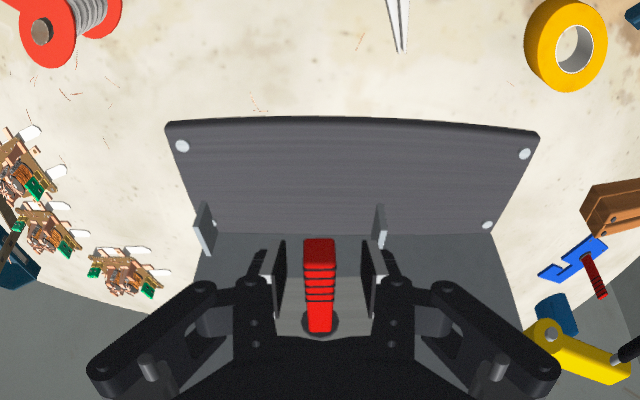

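>>> {"op": "play_rows", "data": {
  "plan": [
    [-0.1,-0.004,-0.0005,0.007,0],
    [-0.1,-0.008,-0.001,0.015,0],
    [-0.1,-0.012,-0.002,0.022,0],
    [-0.1,-0.016,-0.002,0.03,0],
    [-0.1,-0.02,-0.003,0.037,0],
    [-0.1,-0.025,-0.004,0.045,0],
    [-0.1,-0.03,-0.004,0.053,0],
    [-0.1,-0.034,-0.005,0.06,0],
    [-0.1,-0.034,-0.005,0.06,0]
  ]
}}

```text
clock: 30.75
tcp_pos: [0.4907, -0.1099, 0.1703]
orientation: [-1.494, 0.73, 0.946]
contact_force: [0.6, 0.1, -0.6]
grip_width: 0.0385
```

```bash
python3 - <<'E'
from chain import *
chain([(-150,0,280,0,8,1)])
E
```

```text
30.75 q [1.377, 0.422, -1.342, 2.298, 0.877, 0.348, 1.113] tcp [ 0.4907 -0.1099  0.1703] th 28.93 az 8.06 jaw [-0.156  0.988 -0.009] F [ 0.6  0.1 -0.6] w 0.0385
WP (-150, 0, 280) SHIFT [-0.0535 -0.0088  0.1003] YAW 0.01
4 [ 1.57  0.21 -1.41  2.29  0.12  0.34  1.85] [ 0.465 -0.114  0.213] e 64.7 28.6 -0.3 -0.009
8 [ 1.74 -0.17 -1.28  2.27 -0.76  0.63  2.72] [ 0.435 -0.12   0.262] e 8.9 28.0 -0.0 -0.006
9 [ 1.71 -0.19 -1.23  2.27 -0.8   0.65  2.76] [ 0.437 -0.119  0.27 ] e 0.0 28.9 -0.0 -0.009
```

>>> {"op": "play_rows", "data": {
  "plan": [
    [-0.1,-0.007,-0.001,0.012,0],
    [-0.1,-0.013,-0.002,0.025,0],
    [-0.1,-0.02,-0.003,0.037,0],
    [-0.1,-0.027,-0.004,0.05,0],
    [-0.1,-0.033,-0.006,0.062,0],
    [-0.1,-0.04,-0.007,0.075,0],
    [-0.1,-0.047,-0.008,0.088,0],
    [-0.1,-0.053,-0.009,0.1,0],
    [-0.1,-0.053,-0.009,0.1,0]
  ]
}}

```text
clock: 31.65
tcp_pos: [0.4382, -0.1192, 0.2717]
orientation: [-1.499, 0.733, 0.943]
contact_force: [-1.5, -0.8, 0.7]
grip_width: 0.0387
```

```bash
python3 - <<'E'
from now import *
qn(); s=shot('scene','s14');f=shot('wrist','w14')
cv2.imwrite('pics/s14z.png',cv2.resize(s['pixels'][140:300,270:450],None,fx=3.7,fy=3.7,interpolation=cv2.INTER_CUBIC))
E
```

```text
31.65 q [1.714, -0.203, -1.239, 2.266, -0.81, 0.652, 2.759] tcp [ 0.4382 -0.1192  0.2717] th 28.96 az 7.41 jaw [-0.156  0.988 -0.015] F [-1.5 -0.8  0.7] w 0.0387
```

View pics/s14z.png

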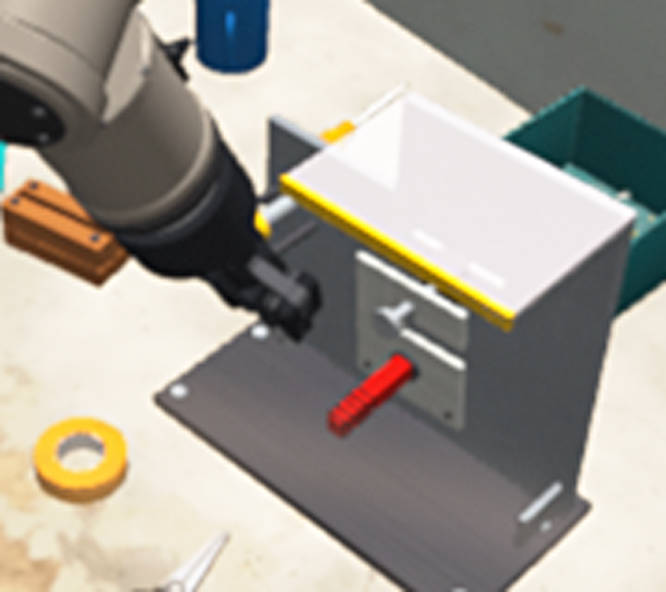

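View pics/w14.png

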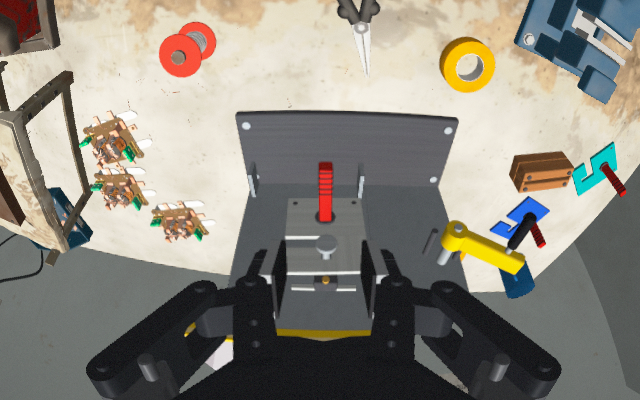

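>>> {"op": "play_rows", "data": {
  "plan": [
    [-0.1,-0.005,0,0.02,0],
    [-0.1,-0.01,0,0.04,0],
    [-0.1,-0.01,0,0.04,0],
    [-0.1,-0.01,0,0.04,0],
    [-0.1,-0.01,0,0.04,0]
  ]
}}

```text
clock: 32.25
tcp_pos: [0.4274, -0.1179, 0.3086]
orientation: [-1.492, 0.729, 0.95]
contact_force: [-1.1, 0.8, -0.0]
grip_width: 0.0384
```

```bash
python3 - <<'E'
from now import *
qn(); s=shot('scene','s15')
a=cv2.imread('pics/scene0.png').astype(int); b=s['pixels'].astype(int)
for n,(u0,v0,u1,v1) in {'tape':(275,250,310,280),'spool':(365,322,400,360)}.items(): print(n,np.abs(a[v0:v1,u0:u1]-b[v0:v1,u0:u1]).mean().round(2))
c=cv2.imread('pics/s14.png').astype(int); print('plate diff',np.abs(c[205:260,365:400]-b[205:260,365:400]).mean().round(2))
r.hand_in()
E
```

```text
32.25 q [1.639, -0.296, -1.08, 2.229, -0.832, 0.808, 2.776] tcp [ 0.4274 -0.1179  0.3086] th 28.82 az 8.4 jaw [-0.158  0.987 -0.007] F [-1.1  0.8 -0. ] w 0.0384
tape 2.61
spool 2.5
plate diff 0.88
the job is handed in; nothing more can be done
```

The job is done and handed in at about 32 s of the 72 s allowed.

**What I did**
- **Tilt:** the moves only offer yaw. I got the needed lean of about 29° by pushing the tool upward against a wrist-joint limit in free air.
- **Yellow arm:** I gripped the knob, swung it over past upright and released it at the open stop. It stayed open.
- **Plate:** I lifted the aluminium plate out of the cradle by its red grip and slid its slot over the stud. I felt the slot end at about 5 N, backed off, and lowered it 23 mm until the stud took about 6 N.
- **Finish:** I opened the gripper and backed away.

**Last checks**
- **Scene picture:** the plate hangs with the stud at the top of the notch, and it did not move in the last 0.6 s.
- **Wrist picture:** the arm is open.
- **Tape roll and solder reel:** they look the same as in the first picture.
- **Robot:** wrist force is near zero and it touches nothing.

**What disagreed:** the scene and wrist cameras differed by up to about 10 mm on where the stud is. I went by the wrist camera, and the contact forces when feeling for the slot end and the notch fitted that.

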